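Vent the vials in a rack held by bench locking pliers

TASK

Carry the vial rack from its mat to the bench-mounted locking pliers and stand it on the worktop with its tongue between the open jaws, then squeeze the plier handles together until they lock over centre and hold the rack fast. While it is clamped, flick all the vial caps well open by the heels behind their hinges to vent the vials, and once all stand open press every cap fully shut again; then pull the release lever so that the pliers spring wide open, and set the rack back upright on the middle of its mat, lined up with it, with the shut vials still fully down in their wells. Open no cap before the rack is clamped, and do not disturb the timer, the small box and the tape roll.

Things in the scene. Friction and masses are not known exactly. Their poses are not given: they have to be found in the camera images.
- mat: flat rubber mat fixed to the worktop on the robot's right, 240 x 110 x 4 mm; origin at the centre of its underside, x along its long side; top 4 mm above the worktop. Between it and the pliers lie a keyboard about 30 mm high and, behind that, two monitors whose screens begin about 150 mm above the worktop: carry the rack round in front of them
- rack: loose grey block rack, 204 x 50 x 48 mm, 0.35 to 0.6 kg, with four square wells in a row along its x (at x -80, -40, +40, +80 mm), a carrying handle standing on its middle and a clamping tongue sticking out of the middle of its -y side. Origin at the centre of its underside, z up. Starts on the mat; may get nudged
- rack_handle (a point): point in the rack's handle, 86 mm above the rack's underside; the handle is an upright aluminium plate, 12 mm thick along the rack's y, 34 mm wide along x, from the rack's top (48 mm) to 106 mm above the underside. Take it from above, fingers on its +y and -y sides
- rack_tongue (a point): middle of the tongue, at rack x 0, y -36, z 50 mm, axes as the rack's. The tongue is level, 14 mm thick along rack x, 38 to 62 mm above the underside, and reaches from y -25 to -47 mm
- clamp: steel locking pliers fixed to the worktop on the robot's left, lying level, jaws and handles 40 to 60 mm above the worktop. Origin on the worktop under the jaw pivot, +x along the pliers to the jaw tips (x 47 mm), moving handle on the +y side, z up. Foot plate x -49 to 17, y -42 to 42 mm, 8 mm high; pivot cover x -47 to 11 mm, y -20 to 30 mm, top at 69 mm. Fixed jaw's face at y -7 mm
- jaw: moving jaw (+y side) with a sprung steel pad, pad at clamp x 20 to 46 mm; origin at its pivot, 50 mm above the worktop. Wide open the gap from pad to fixed jaw is about 22 mm at x 30 mm and 29 mm at x 46 mm, for the tongue's 14 mm; closing pushes the tongue against the fixed jaw
- jaw_gap (a point): the tongue's place between the jaws: 40 mm in front of the jaw pivot, on the pliers' centre line, 50 mm above the worktop; axes as clamp. With the tongue here the rack's y axis points along the clamp's +x and the rack stands on the worktop before the jaw tips, its origin 36 mm beyond this point
- fixed_grip (a point): middle of the fixed handle where it is squeezed, at clamp x -104, y -13.5, z 50 mm. Straight bar 11 mm wide (y -19 to -8 mm), x 0 to -124 mm, with a 14 mm thick adjusting screw behind it to x -136 mm
- handle_grip (a point): middle of the moving handle where it is squeezed, 69 mm from its own pivot (at clamp x -36, y 21 mm); straight bar 11 mm wide, 20 mm tall, x -44 to -120 mm when locked. Outside measure over both handles here: about 66 mm wide open, 34 mm locked
- handle (a joint): moving handle: 0 rad wide open, 0.48 rad fully squeezed toward the fixed handle. Squeezing shuts the jaw; with the tongue in the jaws it resists with up to about 12 N at the grip, passes over centre at 0.42 rad, snaps on to 0.48 and stays locked there. Unlocked, a weak spring opens it wide
- lever_tab (a point): upright thumb tab of the release lever behind the moving handle's end, 22 mm along the lever, 8 mm thick, 41 to 83 mm above the worktop; this point in it is 70 mm above the worktop, 48 mm behind the lever's pivot; locked, at clamp x about -164, y 5 mm. Pull it level toward the clamp's +y by 20 to 30 mm: the lever pries the handles apart and the pliers spring open
- lever (a joint): release lever: 0 rad at rest, 0.70 rad fully pulled, light return spring; it trips the locked pliers at about 0.3 rad
- vial1: square amber vial, 26 x 26 x 70 mm (77 mm with its cap shut), about 0.08 kg, standing loose in the rack's well at rack x -80 mm, its underside 5 mm above the rack's; may be absent. Origin at the centre of its underside, axes as the rack's
- cap1 (a joint): white cap of vial1: 0 rad shut, stop at 2.0. Hinge line along the rack's x on the vial's -y side (y -14.5 mm), 70 mm above its underside; plate 28 x 30 x 7 mm toward +y; thumb heel 18 mm wide, 5 mm thick, reaching 24 mm behind the hinge (-y). Pressing the heel down by 8 mm at 8 mm behind the hinge lifts it to about 1 rad; stays where left, 2 to 3 N. A steep cap must be pushed over toward +y before it is pressed down
- vial2: square amber vial, 26 x 26 x 70 mm (77 mm with its cap shut), about 0.08 kg, standing loose in the rack's well at rack x -40 mm, its underside 5 mm above the rack's; may be absent. Origin at the centre of its underside, axes as the rack's
- cap2 (a joint): white cap of vial2: 0 rad shut, stop at 2.0. Hinge line along the rack's x on the vial's -y side (y -14.5 mm), 70 mm above its underside; plate 28 x 30 x 7 mm toward +y; thumb heel 18 mm wide, 5 mm thick, reaching 24 mm behind the hinge (-y). Pressing the heel down by 8 mm at 8 mm behind the hinge lifts it to about 1 rad; stays where left, 2 to 3 N. A steep cap must be pushed over toward +y before it is pressed down
- vial3: square amber vial, 26 x 26 x 70 mm (77 mm with its cap shut), about 0.08 kg, standing loose in the rack's well at rack x 40 mm, its underside 5 mm above the rack's; may be absent. Origin at the centre of its underside, axes as the rack's
- cap3 (a joint): white cap of vial3: 0 rad shut, stop at 2.0. Hinge line along the rack's x on the vial's -y side (y -14.5 mm), 70 mm above its underside; plate 28 x 30 x 7 mm toward +y; thumb heel 18 mm wide, 5 mm thick, reaching 24 mm behind the hinge (-y). Pressing the heel down by 8 mm at 8 mm behind the hinge lifts it to about 1 rad; stays where left, 2 to 3 N. A steep cap must be pushed over toward +y before it is pressed down
- vial4: square amber vial, 26 x 26 x 70 mm (77 mm with its cap shut), about 0.08 kg, standing loose in the rack's well at rack x 80 mm, its underside 5 mm above the rack's; may be absent. Origin at the centre of its underside, axes as the rack's
- cap4 (a joint): white cap of vial4: 0 rad shut, stop at 2.0. Hinge line along the rack's x on the vial's -y side (y -14.5 mm), 70 mm above its underside; plate 28 x 30 x 7 mm toward +y; thumb heel 18 mm wide, 5 mm thick, reaching 24 mm behind the hinge (-y). Pressing the heel down by 8 mm at 8 mm behind the hinge lifts it to about 1 rad; stays where left, 2 to 3 N. A steep cap must be pushed over toward +y before it is pressed down
- timer: small white bench timer with three buttons, 62 x 66 x 21 mm, behind the mat; a bystander, not to be disturbed; origin at the centre of its underside
- cover_glass_box_0: small white box, 35 x 35 x 17 mm, behind the pliers' handles; a bystander, not to be disturbed; origin at the centre of its underside
- tape_roll: roll of yellow tape lying flat, 74 mm across, 20 mm high, at the worktop's front edge on the right; a bystander, not to be disturbed; origin at the centre of its underside

How it is judged:
By the outcome, as a careful person would: the job done as asked, in the order asked, and still so for the second after the job is handed in, with the robot touching nothing.
Of vial1, vial2, vial3, vial4 only 2 to 4 are there at a start; the rules pass over those that are not, and their reading is None.
At some moment in a run one of rack may be knocked a few centimetres aside while the robot is not near it.
Once in a run the grip may slacken for a moment while it holds something.
It also fails if it takes over 192 s, if anything falls off the work surface, if the arm or the gripper's body presses on something with over 40 N, if the wrist force passes 120 N, or if a joint passes its speed limit or range.

ROBOT

A 6-joint arm with a two-finger parallel gripper is mounted at the origin on a cart in front of the work surface, level with it; the furniture and walls round the work are solid. World frame = base frame: x ahead of the robot, y to its left, z up, the work surface at z = 0. Lengths are in m, angles in rad, forces in N, time in s.
With the tool pointing down it reaches from about 0.375 to 0.825 m from the base axis. Payload 5.5 kg.
Tool frame: the origin (TCP) lies between the finger pads; the fingertips stand 19 mm ahead of it and the grasp point (between the pads) is the TCP; z points along the fingers, x is the direction in which the jaws open and shut, and the axes are right-handed (so a half turn about z gives the same grasp; the last joint's range is limited). The gripper opens to 85 mm and grips with 20 to 120 N. Pads are 22 mm wide; open, the fingers measure 114 mm over their backs; the gripper's body (76 mm by 85 mm) begins 54 mm behind the grasp point. The pads swing forward as they close: fully open they stand 13 mm farther back than shut.
Start: joints at [-1.289, 0.314, -0.047, 1.21, 0, 1.571], TCP at [0.167, -0.576, 0.25] pointing down, gripper open.
Joint ranges: [-2.67, 2.67], [-0.69, 1.73], [-1.03, 1.25], [-2.08, 2.16], [-1.42, 1.45], [-3.14, 3.14]. Speed limits (rad/s): [2.39, 2.39, 3.01, 3.14, 3.14, 3.14].

INTERFACE

Orientations are given as a unit quaternion [x, y, z, w].
In Python, from station import manip gives the robot as it stands.
- The arm moves only by the tool drive_tool, never from a script. Its arguments are lists of equal length, an entry for each row: "twist": the turn, a rotation vector about the tool's x, y, z in degrees, a list of three; "linear": the shift along the tool's x, y, z in m, a list of three; "claw": the opening, from -1 (shut) to 1 (fully open). In form: {"twist": [[wx, wy, wz], ...], "linear": [[dx, dy, dz], ...], "claw": [claw, ...]}. A call has 1 to 5 rows; each row shifts and turns the commanded pose from where the row before left it, along the tool's axes as they then stand; what a row does not reach is not made up. A row lasts 1/8 s, in which the tool goes at most 62.5 mm and 10.7 degrees, less where a joint would pass 70% of its speed; a pose out of reach is approached as far as the arm can. A call with a gripper value outside its range is refused whole. The fingers move at their own pace and stop on an object; "newtons" is the grip in N (left out, the last holds). Time passes only in rows, so rows that do not move let the fingers close. It gives the time, the measured TCP pose, the force and the opening at its end, in the units of the state.
- manip.get_obs(): the state, without advancing time (a new reading comes with each control period).
- manip.camera(name): name is "side" or "top"; returns (picture, depth): 400x640x3 uint8, red, green, blue; 400x640 float32, m along the optical axis (not along the pixel's ray), 0 where there is no reading.
- manip.camera_model(name): a dict with "fovy" (degrees; the focal length in pixels is half the picture's height over the tangent of half this angle, whatever the lens; pixels are square), "cx", "cy" (the principal point, pixels), "R" (3x3) and "t" (3): a world point X has camera coordinates R X + t. Camera axes: x right, y down, z forward; pixel columns grow to the right and rows downward; lengths in m; the calibration is good to about 2 mm. A picture is of the moment at which its call begins. camera_model takes no time and is no camera call.
- manip.finish_job(): hands the job in, once; it reports no verdict.
The state is a dict: "time_s": time; "joints": joint angles; "qvel": joint speeds; "joint_torque": joint torques, N m; "tool_pos": TCP position; "orientation": TCP orientation; "force": force on the tool from outside, world axes, zero at the start; "torque": the same for the moment, N m; "opening": finger opening in m.
Only numpy, scipy, OpenCV 4.12 (cv2) and the standard library are available. Lean on these libraries where they do the work, as an engineer would, in place of code of your own. Each camera call takes 0.05 s, during which the arm holds its last target.

## Working session

There is one attempt and no reset: what is moved stays moved. The work goes in short steps, Python scripts to look and compute and a tool call to move; the robot and the scene stay as the last step left them, time stands still between calls to the robot, and variables do not carry over. Pictures are saved under pics/ and viewed, and the job is handed in when it is done.

Besides the shell and the picture viewer there is one more tool, called as name(argument=value, ...) on one line, values as JSON. drive_tool: Moves the arm, as the interface text tells. Its arguments: {"type":"object","properties":{"twist":{"type":"array","items":{"type":"array","items":{"type":"number"}}},"linear":{"type":"array","items":{"type":"array","items":{"type":"number"}}},"claw":{"type":"array","items":{"type":"number"}},"newtons":{"type":"number"}},"required":["twist","linear","claw"]}

```bash
ls; mkdir -p pics
python3 - <<'E'
from station import manip
import cv2,numpy as np
print(manip.get_obs())
for n in("side","top"):
    p,d=manip.camera(n); cv2.imwrite(f"pics/{n}0.png",p[:,:,::-1]); np.savez(f"{n}0.npz",p=p,d=d)
    print(n,manip.camera_model(n))
E
```

```text
pics
{'time_s': 0.0, 'joints': array([-1.28899927e+00,  3.14216514e-01, -4.80442702e-02,  1.21021791e+00,
        1.47923853e-05,  1.57083435e+00]), 'qvel': array([-0.00074123, -0.00093272, -0.00111513,  0.00083384, -0.00020778,
        0.0012292 ]), 'joint_torque': array([-1.54707777e-04, -5.39583850e+01,  3.39753377e+01,  1.91149267e-02,
        1.40809548e-04,  2.15052893e-06]), 'tool_pos': array([ 0.16670467, -0.57581794,  0.24945551]), 'orientation': array([ 7.99388779e-01, -6.00813509e-01, -6.68008804e-04, -5.11281775e-04]), 'force': array([ 0.82830272,  0.33498719, -0.01633383]), 'torque': array([ 0.00912168,  0.02368828, -0.00309537]), 'opening': 0.0853380931463518}
side {'fovy': 51.8663238758954, 'cx': 318.63649584191165, 'cy': 202.85461613397686, 'R': array([[ 0.93644433, -0.35079471,  0.00388309],
       [-0.11456203, -0.31624709, -0.94173421],
       [ 0.3315834 ,  0.88143681, -0.33633555]]), 't': array([-0.58647505,  0.11813659,  1.23019872])}
top {'fovy': 48.4633005704158, 'cx': 319.0122978394003, 'cy': 207.7600535281294, 'R': array([[ 0.00915047, -0.99995335, -0.00309352],
       [-0.98411292, -0.00845688, -0.17734217],
       [ 0.17730774,  0.00466713, -0.98414439]]), 't': array([-0.13858954,  0.57992482,  1.71843827])}
```

View pics/side0.png

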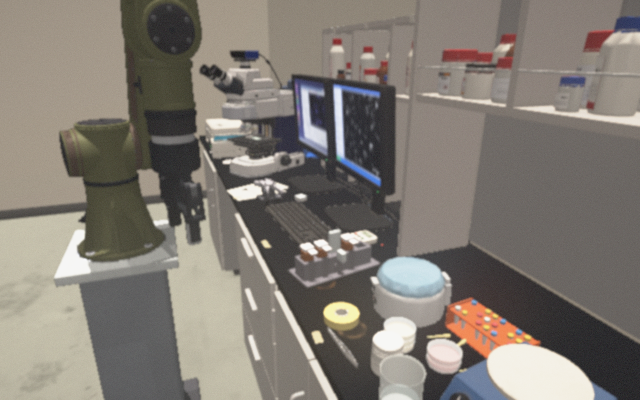

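View pics/top0.png

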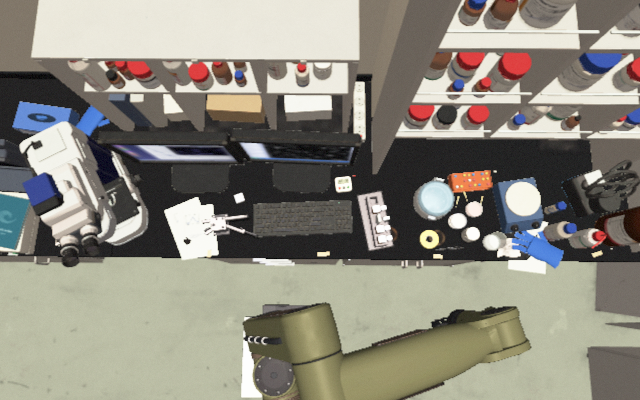

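```bash
cat > h.py <<'E'
import numpy as np,cv2
from station import manip
def M(n):
    m=manip.camera_model(n);f=200/np.tan(np.radians(m['fovy'])/2);return m,f
def ray(n,u,v,z):
    m,f=M(n);R=np.array(m['R']);t=np.array(m['t'])
    d=R.T@np.array([(u-m['cx'])/f,(v-m['cy'])/f,1.]);c=-R.T@t
    return c+d*(z-c[2])/d[2]
def proj(n,X):
    m,f=M(n);p=np.array(m['R'])@np.array(X)+m['t'];return np.array([p[0]/p[2]*f+m['cx'],p[1]/p[2]*f+m['cy']])
def cloud(n,d):
    m,f=M(n);R=np.array(m['R']);v,u=np.mgrid[0:400,0:640]
    P=np.stack([(u-m['cx'])/f*d,(v-m['cy'])/f*d,d],-1)
    return (P-np.array(m['t']))@R
def crop(p,x0,y0,x1,y1,k,fn):
    cv2.imwrite(fn,cv2.resize(np.ascontiguousarray(p[y0:y1,x0:x1,::-1]),None,fx=k,fy=k,interpolation=cv2.INTER_CUBIC))
E
python3 - <<'E'
from h import *
p=np.load('top0.npz')['p'];crop(p,340,170,460,260,6,'pics/t_rack.png');crop(p,160,180,280,270,6,'pics/t_cl.png')
p=np.load('side0.npz')['p'];crop(p,270,210,390,300,6,'pics/s_rack.png');crop(p,220,165,320,240,8,'pics/s_cl.png')
E
```

```text
(no output)
```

View pics/t_rack.png

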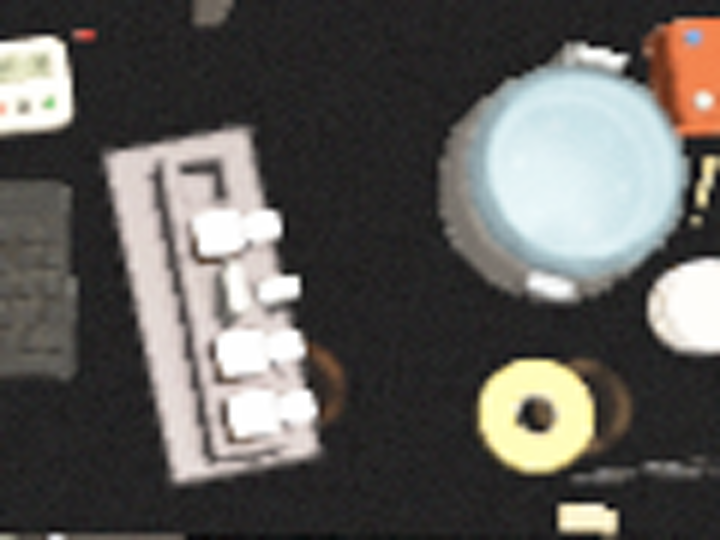

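View pics/t_cl.png

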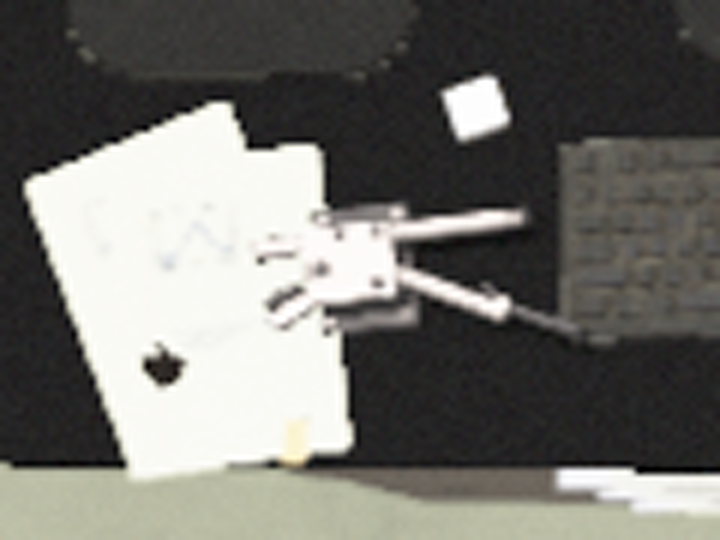

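View pics/s_rack.png

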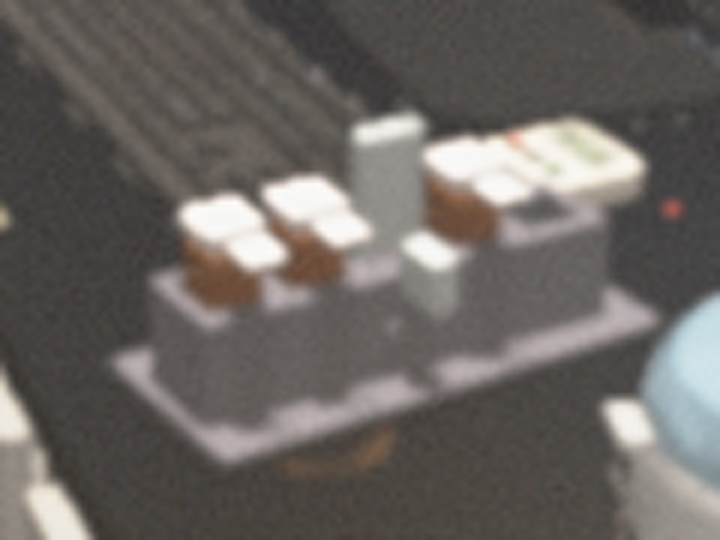

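View pics/s_cl.png

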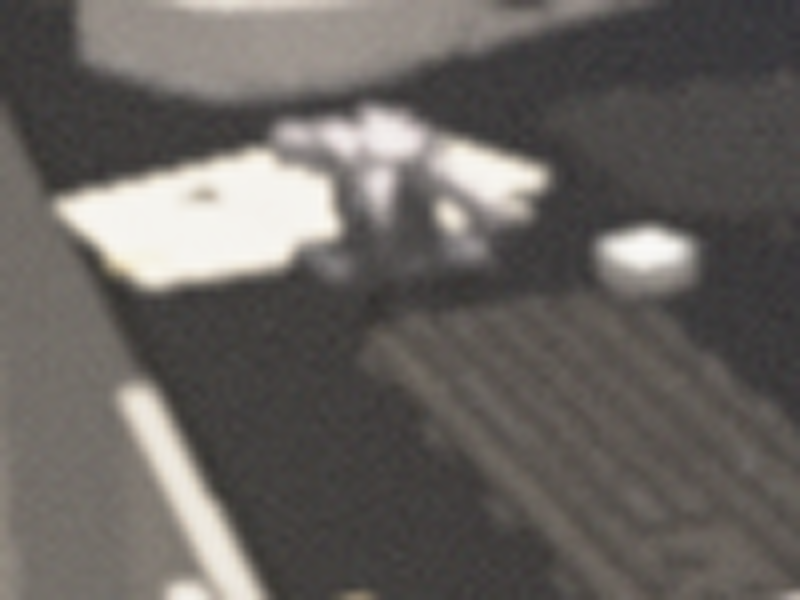

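Run:
```python
from h import *
z=np.load('top0.npz');p,d=z['p'],z['d'];P=cloud('top',d)
np.set_printoptions(precision=4,suppress=True)
# depth sanity
def st(u,v): print(u,v,P[v,u],p[v,u])
for u,v in [(350,240),(362,220),(372,222),(377,206),(389,210),(380,218),(344,183),(429,238),(239,198),(216,222),(236,216)]: st(u,v)
# mask mat+rack connected region: bright-ish pinkish region
g=p.astype(int).sum(2)
roi=np.zeros_like(g,bool);roi[185:258,350:400]=1
m=((g>250)&roi).astype(np.uint8)
n,l,s,c=cv2.connectedComponentsWithStats(m);i=1+np.argmax(s[1:,4]);print(s[i])
ct,_=cv2.findContours((l==i).astype(np.uint8),0,2);h=cv2.convexHull(ct[0])[:,0];print(h.tolist())
r=cv2.minAreaRect(ct[0]);print(r);
# handle
Z=P[...,2]
for lo,hi in [(.1,.125),(.06,.1),(.04,.058)]:
    mm=(Z>lo)&(Z<hi)&roi;print(lo,hi,mm.sum(),P[mm].mean(0) if mm.any() else '')
```

```text
350 240 [ 0.4587 -0.2597  0.0024] [34 33 32]
362 220 [ 0.5405 -0.3086  0.0047] [108 102 100]
372 222 [ 0.5261 -0.3441  0.0483] [214 200 198]
377 206 [ 0.5838 -0.36    0.0861] [254 254 254]
389 210 [ 0.5832 -0.4196  0.0022] [29 30 29]
380 218 [ 0.5322 -0.3674  0.1132] [248 247 241]
344 183 [ 0.6905 -0.2346  0.0211] [249 246 232]
429 238 [ 0.4703 -0.5805 -0.0036] [90 73 55]
239 198 [0.6251 0.1937 0.0168] [253 253 253]
216 222 [0.5182 0.2709 0.0658] [253 250 248]
236 216 [0.5434 0.194  0.0619] [234 225 222]
[ 357  191   37   60 1423]
[[381, 191], [386, 205], [389, 216], [392, 236], [393, 244], [391, 246], [377, 249], [372, 250], [369, 250], [368, 249], [363, 226], [357, 198], [357, 195], [377, 191]]
((375.80975341796875, 220.1121826171875), (56.991920471191406, 27.51815414428711), 77.90524291992188)
0.1 0.125 30 [ 0.5358 -0.3648  0.1097]
0.06 0.1 320 [ 0.5163 -0.3774  0.0826]
0.04 0.058 347 [ 0.5371 -0.3612  0.0515]
```

Run:
```python
from h import *
np.set_printoptions(precision=4,suppress=True)
z=np.load('top0.npz');p,d=z['p'],z['d'];P=cloud('top',d)
def px(x,y,x0,y0,k): return (x+.5)/k-.5+x0,(y+.5)/k-.5+y0
c=[ray('top',*px(x,y,340,170,6),.004) for x,y in [(105,152),(250,128),(320,455),(177,483)]]
c=np.array(c);print(c,c.mean(0))
e=[np.linalg.norm(c[i]-c[(i+1)%4]) for i in range(4)];print(e)
for a,b in [(3,0),(2,1)]: v=c[b]-c[a];print('xaxis ang',np.degrees(np.arctan2(v[1],v[0])))
# rack: cloud points 0.04..0.125 -> minAreaRect over top plane band
Z=P[...,2];roi=np.zeros(Z.shape,bool);roi[185:258,355:400]=1
m=(Z>.044)&(Z<.06)&roi
Q=P[m][:,:2].astype(np.float32);r=cv2.minAreaRect(Q*1000);print(r)
m=(Z>.1)&(Z<.13)&roi
Q=P[m];print('handle',Q.mean(0),cv2.minAreaRect((Q[:,:2]*1000).astype(np.float32)))
# caps
w=(p.min(2)>235)&roi; n,l,s,cc=cv2.connectedComponentsWithStats(w.astype(np.uint8),connectivity=4)
for i in range(1,n):
    if s[i,4]>4: print(s[i],cc[i],P[l==i].mean(0))
m=(Z>.075)&(Z<.1)&roi
Q=P[m][:,:2];print(cv2.minAreaRect((Q*1000).astype(np.float32)))
# plot points as XY map
im=np.zeros((600,600,3),np.uint8)
mm=roi
for X,C in zip(P[mm],p[mm]):
    a=int((X[0]-.38)*2000);b=int((-.25-X[1])*2000)
    if 0<=a<600 and 0<=b<600: cv2.circle(im,(b,599-a),3,tuple(int(k) for k in C[::-1]),-1)
cv2.imwrite('pics/xy0.png',im)
```

```text
[[ 0.6447 -0.2893  0.004 ]
 [ 0.6624 -0.3889  0.004 ]
 [ 0.4381 -0.4323  0.004 ]
 [ 0.4185 -0.3362  0.004 ]] [ 0.5409 -0.3617  0.004 ]
[np.float64(0.10115930133051272), np.float64(0.22844121703712067), np.float64(0.09816582871522085), np.float64(0.23103776706845716)]
xaxis ang 11.706787088224319
xaxis ang 10.966311898202258
((537.8447265625, -372.49053955078125), (204.64459228515625, 66.05819702148438), 9.83183479309082)
handle [ 0.5358 -0.3648  0.1097] ((536.2938232421875, -365.2994689941406), (32.70294189453125, 12.438620567321777), 10.40477180480957)
[372 205  14   7  74] [378.3108 207.6622] [ 0.5775 -0.3652  0.0849]
[378 214   3   7  13] [379.     217.2308] [ 0.5356 -0.3639  0.1108]
[383 216   7   4  17] [386.     217.5294] [ 0.5415 -0.3971  0.0677]
[377 225  13   7  74] [382.3108 227.7432] [ 0.4983 -0.3793  0.0867]
[378 235  14   7  73] [384.3425 237.8493] [ 0.4565 -0.3832  0.1102]
((518.1654663085938, -380.01654052734375), (147.64610290527344, 55.01408004760742), 9.666131973266602)
```

View pics/xy0.png

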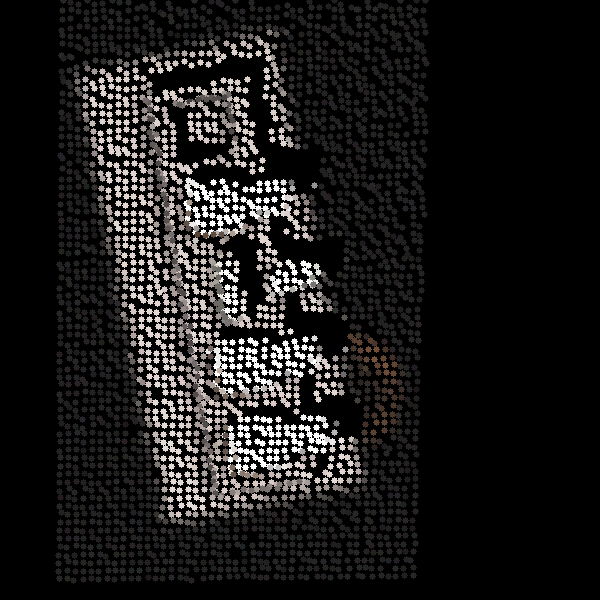

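Run:
```python
from h import *
np.set_printoptions(precision=4,suppress=True)
z=np.load('top0.npz');p,d=z['p'],z['d'];P=cloud('top',d)
im=np.zeros((600,800,3),np.uint8)
roi=np.zeros(P.shape[:2],bool);roi[195:250,195:275]=1
for X,C in zip(P[roi],p[roi]):
    h=X[2]
    if h>.075: c=(255,0,255)
    elif h>.064: c=(0,0,255)
    elif h>.03: c=(0,255,255)
    elif h>.006: c=(0,255,0)
    else: c=tuple(int(k)//2 for k in C[::-1])
    a=int((X[0]-.43)*3000);b=int((.34-X[1])*3000)
    if 0<=a<600 and 0<=b<800: cv2.circle(im,(b,599-a),4,c,-1)
for k in range(0,8):
    cv2.putText(im,f"{.34-k*.0333:.3f}",(k*100,12),0,.4,(255,255,255))
cv2.imwrite('pics/xyc0.png',im)
m=roi&(P[...,2]>.03)
print(P[m][:,2].max())
```

```text
1.7936077802438022
```

View pics/xyc0.png

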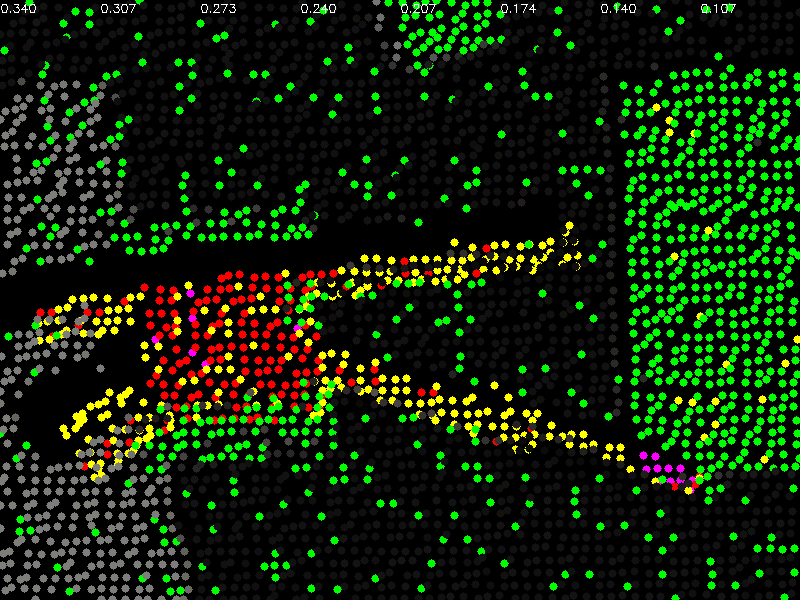

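Run:
```python
from h import *
np.set_printoptions(precision=4,suppress=True)
z=np.load('top0.npz');p,d=z['p'],z['d'];P=cloud('top',d)
roi=np.zeros(P.shape[:2],bool);roi[205:245,200:262]=1
Z=P[...,2]
# cover
m=roi&(Z>.064)&(Z<.075)&(p.min(2)>150)
n,l,s,c=cv2.connectedComponentsWithStats(m.astype(np.uint8));i=1+np.argmax(s[1:,4])
Q=P[l==i];print('cover',len(Q),cv2.minAreaRect((Q[:,:2]*1000).astype(np.float32)),Q.mean(0))
# bar pixel mask
br=(p.min(2)>120)
mb=br.copy();mb[:, :227]=0;mb[:,249:]=0;mb[:213]=0;mb[223:]=0
v,u=np.nonzero(mb);W=np.array([ray('top',a,b,.06) for a,b in zip(u,v)])
W=W[(W[:,0]>.525)]
print(len(W),W.min(0),W.max(0));vx,vy,x0,y0=cv2.fitLine(W[:,:2].astype(np.float32),cv2.DIST_HUBER,0,.01,.01)[:,0];print('fixed',np.degrees(np.arctan2(vy,vx)),x0,y0)
mb=br.copy();mb[:, :227]=0;mb[:,245:]=0;mb[:224]=0;mb[236:]=0
v,u=np.nonzero(mb);W2=np.array([ray('top',a,b,.06) for a,b in zip(u,v)])
vx2,vy2,x2,y2=cv2.fitLine(W2[:,:2].astype(np.float32),cv2.DIST_HUBER,0,.01,.01)[:,0];print('moving',len(W2),np.degrees(np.arctan2(vy2,vx2)),x2,y2,W2.min(0),W2.max(0))
```

```text
cover 129 ((513.8941040039062, 256.7633056640625), (49.33699035644531, 67.95072174072266), 5.196573257446289) [0.5146 0.2601 0.0687]
63 [0.5314 0.1548 0.06  ] [0.548  0.2302 0.06  ]
fixed -83.417114 0.54084635 0.19438119
moving 68 73.61307 0.4970041 0.20384376 [0.4758 0.1604 0.06  ] [0.5115 0.2285 0.06  ]
```

```bash
cat >> h.py <<'E'
def snap(n,k=6):
    ps=[];ds=[]
    for _ in range(k):
        p,d=manip.camera(n);ps.append(p.astype(np.float32));ds.append(np.where(d>0,d,np.nan))
    import warnings;warnings.simplefilter('ignore')
    return np.mean(ps,0).round().astype(np.uint8),np.nan_to_num(np.nanmedian(ds,0))
E
python3 - <<'E'
from h import *
for n in ('top','side'):
    p,d=snap(n,8);np.savez(n+'1.npz',p=p,d=d)
p=np.load('top1.npz')['p'];crop(p,200,205,264,245,12,'pics/t_cl1.png')
p=np.load('side1.npz')['p'];crop(p,245,172,295,209,16,'pics/s_cl1.png')
print(manip.get_obs()['time_s'])
E
```

```text
0.9
```

View pics/t_cl1.png

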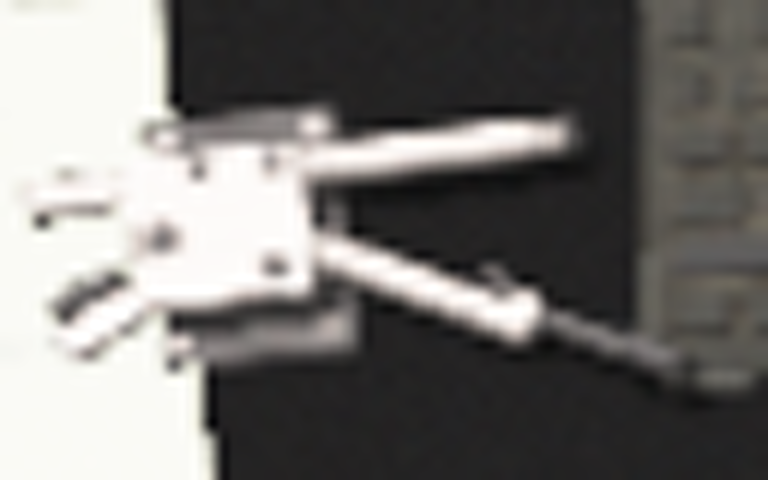

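View pics/s_cl1.png

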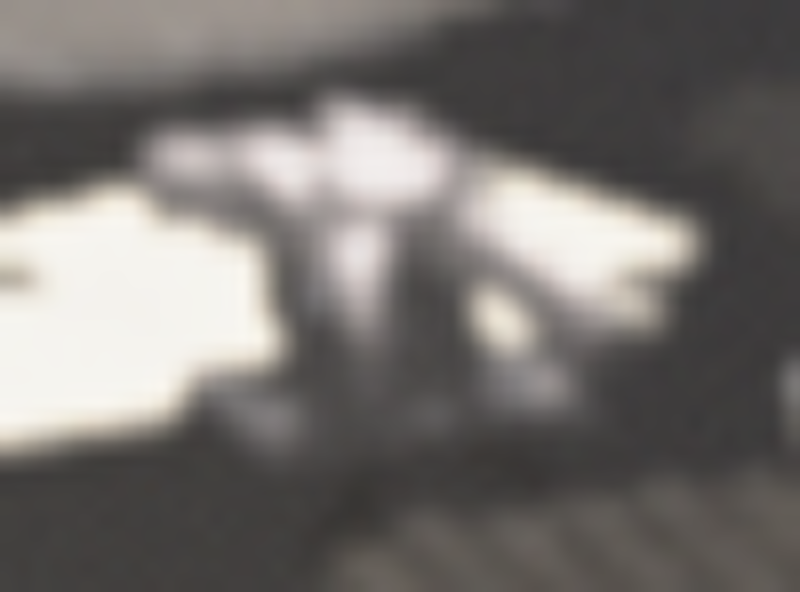

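```bash
cat >> h.py <<'E'
def zr(n,x,y,x0,y0,k,z): return ray(n,(x+.5)/k-.5+x0,(y+.5)/k-.5+y0,z)
E
python3 - <<'E'
from h import *
np.set_printoptions(precision=4,suppress=True)
for nm,x,y,z in [('footUR',332,108,.008),('footUL',147,128,.008),('footLR',357,347,.008),('footLL',170,365,.008),('pivotbolt',160,237,.07),('covUR',305,147,.069),('covLR',310,295,.069),('bolt2',275,265,.069),('bolt3',198,170,.069),('bartip',575,133,.057),('barNear',310,163,.06),('bar550',550,133,.06),('fixjawtip',30,197,.06),('movjawtip',75,350,.06),('movhend',530,322,.06),('tab',745,380,.083),('tabL',690,372,.083)]:
    print(nm,zr('top',x,y,200,205,12,z))
E
```

```text
footUR [0.5618 0.2407 0.008 ]
footUL [0.5544 0.3033 0.008 ]
footLR [0.4803 0.2286 0.008 ]
footLL [0.4736 0.2913 0.008 ]
pivotbolt [0.5084 0.2817 0.07  ]
covUR [0.5387 0.2359 0.069 ]
covLR [0.4899 0.232  0.069 ]
bolt2 [0.4997 0.2439 0.069 ]
bolt3 [0.5308 0.2706 0.069 ]
bartip [0.5461 0.1496 0.057 ]
barNear [0.5348 0.236  0.06  ]
bar550 [0.5455 0.1574 0.06  ]
fixjawtip [0.5227 0.3276 0.06  ]
movjawtip [0.4723 0.3101 0.06  ]
movhend [0.4828 0.1615 0.06  ]
tab [0.4617 0.0874 0.083 ]
tabL [0.4642 0.1052 0.083 ]
```

```bash
cat >> h.py <<'E'
def rackpose(P,p,roi,zoff):
    Z=P[...,2]-zoff
    m=(Z>.096)&(Z<.118)&roi;Q=P[m]
    hp=Q.mean(0) if m.any() else None
    m2=(Z>.040)&(Z<.056)&roi
    r=cv2.minAreaRect((P[m2][:,:2]*1000).astype(np.float32))
    return hp,m.sum(),r
E
python3 - <<'E'
from h import *
np.set_printoptions(precision=4,suppress=True)
z=np.load('top1.npz');p,d=z['p'],z['d'];P=cloud('top',d)
roi=np.zeros(P.shape[:2],bool);roi[185:258,355:400]=1
print(rackpose(P,p,roi,.004))
crop(p,350,185,402,255,8,'pics/t_r1.png')
p=np.load('side1.npz')['p'];crop(p,285,220,385,295,8,'pics/s_r1.png')
E
```

```text
(array([ 0.5353, -0.3651,  0.1098]), np.int64(29), ((538.31494140625, -375.0393371582031), (204.2611083984375, 69.33124542236328), 9.782536506652832))
```

View pics/t_r1.png

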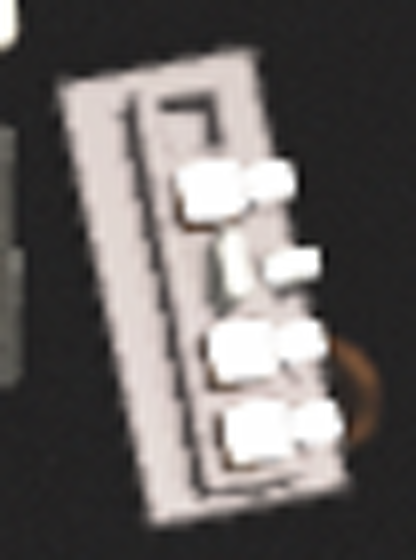

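View pics/s_r1.png

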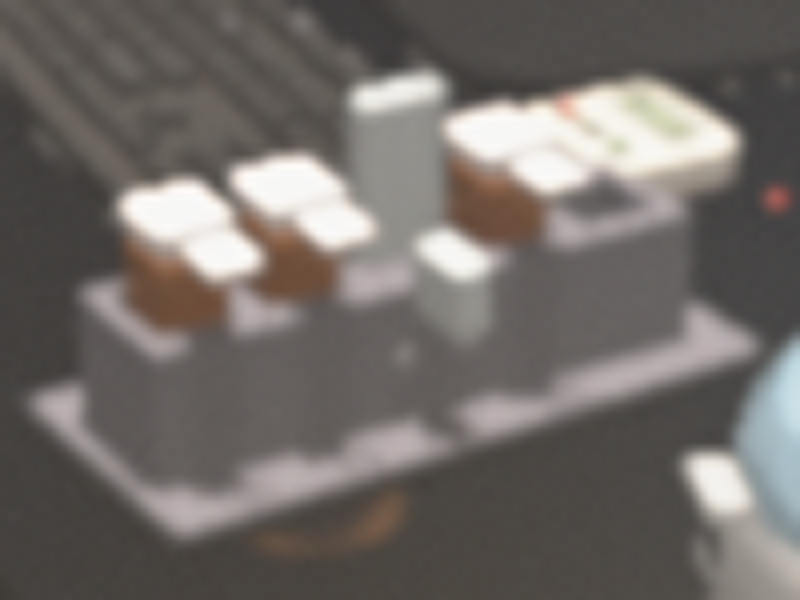

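Run:
```python
from h import *
np.set_printoptions(precision=4,suppress=True)
c=np.array([zr('top',x,y,350,185,8,.004)[:2] for x,y in [(60,78),(258,48),(350,487),(152,525)]]);print(c,c.mean(0),[np.linalg.norm(c[i]-c[i-1]) for i in range(4)])
v=c[0]-c[3]+c[1]-c[2];print('yaw',np.degrees(np.arctan2(v[1],v[0])))
v=c[0]-c[1]+c[3]-c[2];print('yaw',np.degrees(np.arctan2(-v[0],v[1])))
for x,y in [(28,405),(185,540),(758,340)]: print('side mat',zr('side',x,y,285,220,8,.004))
print('handle top',zr('top',232,265,350,185,8,.110),zr('side',398,92,285,220,8,.110))
print('tongue top c',zr('top',293,265,350,185,8,.066),zr('side',455,253,285,220,8,.066))
for nm,x,y in [('c3',211,192),('c2',240,350),('c1',255,432)]: print(nm,zr('top',x,y,350,185,8,.086))
for nm,x,y in [('c3',500,135),('c2',287,183),('c1',176,210)]: print(nm,zr('side',x,y,285,220,8,.086))
```

```text
[[ 0.6473 -0.2892]
 [ 0.6639 -0.3912]
 [ 0.4381 -0.4339]
 [ 0.4181 -0.3341]] [ 0.5418 -0.3621] [np.float64(0.2335539304695242), np.float64(0.10336260429385165), np.float64(0.22985481632940802), np.float64(0.10185579602000347)]
yaw 10.891415988712795
yaw 10.290136551107636
side mat [ 0.4141 -0.3403  0.004 ]
side mat [ 0.4348 -0.436   0.004 ]
side mat [ 0.658  -0.3821  0.004 ]
handle top [ 0.5339 -0.3623  0.11  ] [ 0.529  -0.3715  0.11  ]
tongue top c [ 0.5411 -0.398   0.066 ] [ 0.5369 -0.4011  0.066 ]
c3 [ 0.5737 -0.3557  0.086 ]
c2 [ 0.4961 -0.3687  0.086 ]
c1 [ 0.4564 -0.3753  0.086 ]
c3 [ 0.5683 -0.3643  0.086 ]
c2 [ 0.4904 -0.3747  0.086 ]
c1 [ 0.4513 -0.3812  0.086 ]
```

drive_tool(twist=[[0,0,3],[0,0,3],[0,0,0],[0,0,0]], linear=[[0,-0.05,0],[0,-0.05,0],[0,-0.05,0],[0,-0.05,0]], claw=[1,1,1,1])

```text
time_s: 1.4
tool_pos: [0.3635, -0.5331, 0.2504]
orientation: [0.767, -0.642, 0.0, 0.0]
force: [-0.3, -0.6, 0.2]
opening: 0.0852
```

```bash
cat >> h.py <<'E'
from scipy.spatial.transform import Rotation as Ro
def where():
    o=manip.get_obs();R=Ro.from_quat(o['orientation']).as_matrix()
    print('t%.2f'%o['time_s'],'pos',o['tool_pos'].round(4),'yawx %.2f'%np.degrees(np.arctan2(R[1,0],R[0,0])),'zax',R[:,2].round(3),'F',o['force'].round(1),'op %.4f'%o['opening'],'j',o['joints'].round(2));return o,R
def go(x,y,z,yaw=None):
    o,R=where();d=R.T@(np.array([x,y,z])-o['tool_pos']);print('lin',d.round(4))
    if yaw is not None:
        a=np.radians(yaw);G=np.array([[np.cos(a),np.sin(a),0],[np.sin(a),-np.cos(a),0],[0,0,-1]]).T
        G=np.column_stack([[np.cos(a),np.sin(a),0],[np.sin(a),-np.cos(a),0],[0,0,-1]])
        print('twist',np.degrees(Ro.from_matrix(R.T@G).as_rotvec()).round(2),'lin at target yaw',(G.T@(np.array([x,y,z])-o['tool_pos'])).round(4))
E
python3 -c "
from h import *
go(.5355,-.365,.25,-79.5)"
```

```text
t1.40 pos [ 0.3635 -0.5331  0.2504] yawx -79.86 zax [ 0. -0. -1.] F [-0.3 -0.6  0.2] op 0.0852 j [-0.97  0.4   0.08  1.25 -0.    1.99]
lin [-0.1352 -0.1989  0.0004]
twist [-0.   -0.02 -0.36] lin at target yaw [-0.1339 -0.1997  0.0004]
```

drive_tool(twist=[[0,0,0],[0,0,0],[0,0,0],[0,0,0],[0,0,0]], linear=[[-0.027,-0.04,0],[-0.027,-0.04,0],[-0.027,-0.04,0],[-0.027,-0.04,0],[-0.027,-0.039,0]], claw=[1,1,1,1,1])

```text
time_s: 2.02
tool_pos: [0.5352, -0.3643, 0.2504]
orientation: [0.767, -0.642, 0.0, 0.0]
force: [0.0, 0.0, 0.2]
opening: 0.0854
```

drive_tool(twist=[[0,0,-10],[0,0,-10],[0,0,-10],[0,0,-10],[0,0,-10]], linear=[[0,0,0],[0,0,0],[0,0,0],[0,0,0],[0,0,0]], claw=[1,1,1,1,1])

```text
time_s: 2.65
tool_pos: [0.5341, -0.3654, 0.2502]
orientation: [0.967, -0.255, -0.0, -0.0]
force: [0.4, -0.2, 0.5]
opening: 0.0853
```

drive_tool(twist=[[0,0,-10],[0,0,-10],[0,0,-10],[0,0,-10],[0,0,-10]], linear=[[0,0,0],[0,0,0],[0,0,0],[0,0,0],[0,0,0]], claw=[1,1,1,1,1])

```text
time_s: 3.28
tool_pos: [0.5341, -0.3655, 0.2502]
orientation: [0.984, 0.178, -0.0, -0.0]
force: [-0.5, -0.2, -0.5]
opening: 0.0855
```

drive_tool(twist=[[0,0,-10],[0,0,-10],[0,0,-10],[0,0,-10],[0,0,-10]], linear=[[0,0,0],[0,0,0],[0,0,0],[0,0,0],[0,0,0]], claw=[1,1,1,1,1])

```text
time_s: 3.9
tool_pos: [0.5341, -0.3655, 0.2503]
orientation: [0.817, 0.577, 0.0, -0.0]
force: [-0.3, 0.0, -0.6]
opening: 0.0855
```

drive_tool(twist=[[0,0,-10],[0,0,-10],[0,0,-10],[0,0,0]], linear=[[0,0,0],[0,0,0],[0,0,0],[0,0,0]], claw=[1,1,1,1])

```text
time_s: 4.4
tool_pos: [0.5341, -0.3655, 0.2503]
orientation: [0.643, 0.766, -0.0, -0.0]
force: [0.7, -0.3, -0.1]
opening: 0.0852
```

Run:
```python
from h import *
where()
for n in ('top','side'):
    p,d=snap(n,4);np.savez(n+'2.npz',p=p,d=d)
    cv2.imwrite(f'pics/{n}2.png',p[:,:,::-1])
    m=manip.get_obs()['tool_pos'];print(n,'tcp px',proj(n,m))
p=np.load('side2.npz')['p'];crop(p,260,120,400,300,4,'pics/s2.png')
p=np.load('top2.npz')['p'];crop(p,300,160,460,280,5,'pics/t2.png')
```

```text
t4.40 pos [ 0.5341 -0.3655  0.2503] yawx 100.04 zax [-0.  0. -1.] F [ 0.7 -0.3 -0.1] op 0.0852 j [-0.6   0.4   0.08  1.25  0.   -0.78]
top tcp px [384.60136308 211.45145869]
side tcp px [336.26123469 176.8976078 ]
```

View pics/s2.png

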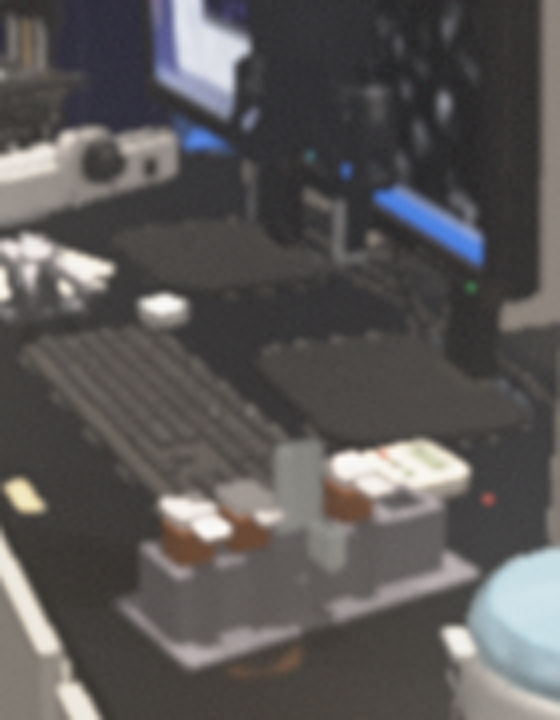

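View pics/t2.png

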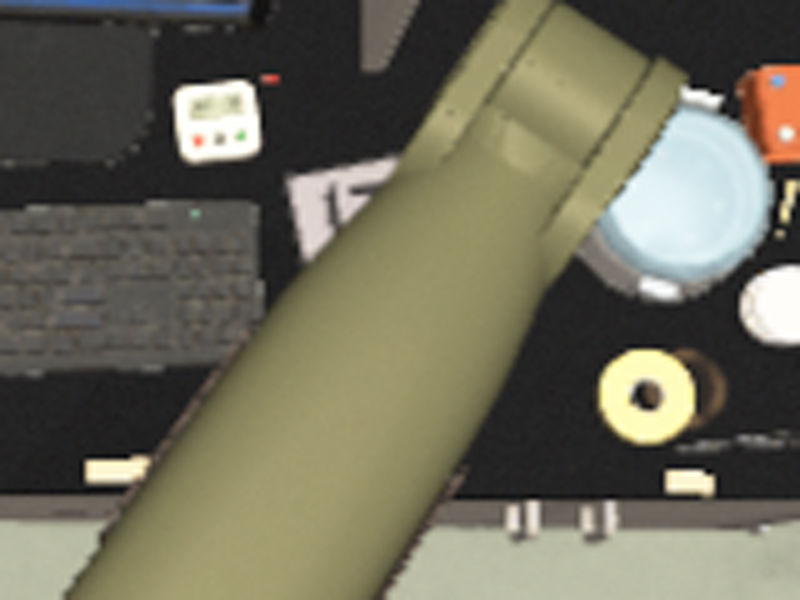

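Run:
```python
from h import *
z=np.load('side2.npz');p=z['p'];q=np.clip(p.astype(float)*3,0,255).astype(np.uint8);crop(q,290,120,390,200,8,'pics/s2b.png')
P=cloud('side',z['d'])
m=(P[...,2]>.2)&(abs(P[...,0]-.534)<.1)&(abs(P[...,1]+.3655)<.1)
Q=P[m];print(len(Q))
for lo in np.arange(.2,.34,.01):
    s=Q[(Q[:,2]>lo)&(Q[:,2]<lo+.01)]
    if len(s): print(round(lo,2),len(s),s[:,:2].min(0).round(3),s[:,:2].max(0).round(3))
```

```text
6486
0.24 38 [ 0.515 -0.417] [ 0.552 -0.319]
0.25 68 [ 0.514 -0.423] [ 0.549 -0.32 ]
0.26 73 [ 0.514 -0.425] [ 0.55  -0.318]
0.27 79 [ 0.514 -0.423] [ 0.55 -0.32]
0.28 71 [ 0.511 -0.437] [ 0.549 -0.303]
0.29 128 [ 0.508 -0.441] [ 0.556 -0.297]
0.3 146 [ 0.509 -0.442] [ 0.556 -0.296]
0.31 167 [ 0.51 -0.44] [ 0.557 -0.296]
0.32 169 [ 0.51  -0.438] [ 0.557 -0.301]
0.33 185 [ 0.51  -0.437] [ 0.558 -0.301]
0.34 181 [ 0.51  -0.436] [ 0.557 -0.303]
```

View pics/s2b.png

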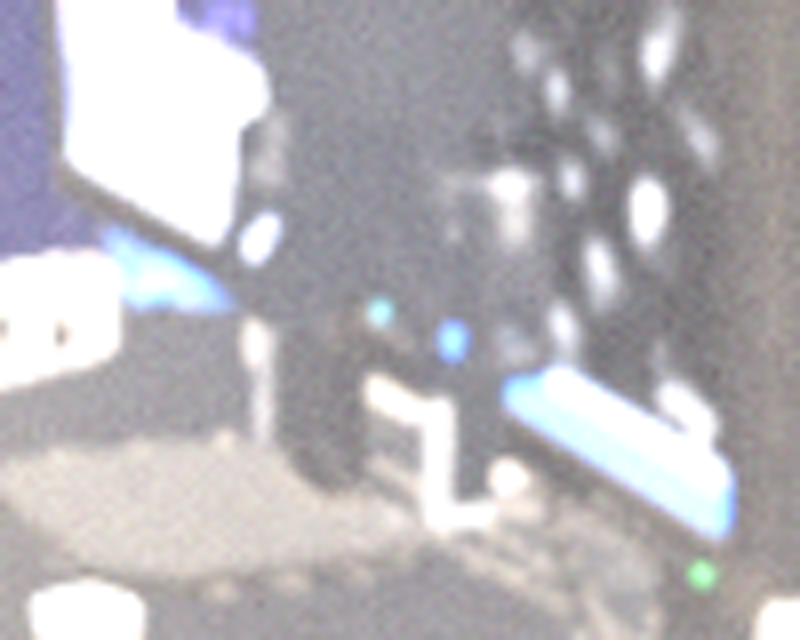

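drive_tool(twist=[[0,0,0],[0,0,0],[0,0,0],[0,0,0],[0,0,0]], linear=[[0,0,0.05],[0,0,0.05],[0,0,0.035],[0,0,0.023],[0,0,0]], claw=[1,1,1,1,1])

```text
time_s: 5.42
tool_pos: [0.5326, -0.3645, 0.0902]
orientation: [0.642, 0.767, -0.0, -0.002]
force: [-0.3, -0.2, -0.8]
opening: 0.0854
```

drive_tool(twist=[[0,0,0],[0,0,0],[0,0,0],[0,0,0],[0,0,0]], linear=[[0,0,0],[0,0,0],[0,0,0],[0,0,0],[0,0,0]], claw=[0.2,-0.3,-0.8,-0.8,-0.8], newtons=60)

```text
time_s: 6.05
tool_pos: [0.5342, -0.3653, 0.0926]
orientation: [0.642, 0.767, 0.0, 0.0]
force: [-0.3, 1.4, 2.0]
opening: 0.0115
```

```bash
python3 -c "
from h import *
where()"
```

```text
t6.05 pos [ 0.5342 -0.3653  0.0926] yawx 100.16 zax [ 0.  0. -1.] F [-0.3  1.4  2. ] op 0.0115 j [-0.6   0.5  -0.15  0.93  0.   -0.78]
```

drive_tool(twist=[[0,0,0],[0,0,0],[0,0,0],[0,0,0],[0,0,0]], linear=[[0,0,0],[0,0,0],[0,0,-0.005],[0,0,-0.015],[0,0,-0.02]], claw=[-1,-1,-1,-1,-1], newtons=110)

```text
time_s: 6.68
tool_pos: [0.5333, -0.3652, 0.132]
orientation: [0.642, 0.767, -0.0, -0.001]
force: [0.5, -0.6, -7.1]
opening: 0.0106
```

drive_tool(twist=[[0,0,0],[0,0,0],[0,0,0],[0,0,0],[0,0,0]], linear=[[0,0,-0.02],[0,0,-0.015],[0,0,-0.005],[0,0,0],[0,0,0]], claw=[-1,-1,-1,-1,-1])

```text
time_s: 7.3
tool_pos: [0.5336, -0.3651, 0.1713]
orientation: [0.642, 0.767, -0.0, -0.001]
force: [-1.8, 0.9, -7.6]
opening: 0.0109
```

Run:
```python
from h import *
go(.43,-.15,.1725,98.7)
for n in ('side',):
    p,d=snap(n,4);crop(p,260,180,400,300,5,'pics/s3.png')
    np.savez('side3.npz',p=p,d=d)
```

```text
t7.30 pos [ 0.5336 -0.3651  0.1713] yawx 100.14 zax [-0.001  0.001 -1.   ] F [-1.8  0.9 -7.6] op 0.0109 j [-0.6   0.44 -0.05  1.09 -0.   -0.78]
lin [ 0.23   -0.0641 -0.0009]
twist [-0.07 -0.07  1.44] lin at target yaw [ 0.2283 -0.0698 -0.0012]
```

View pics/s3.png

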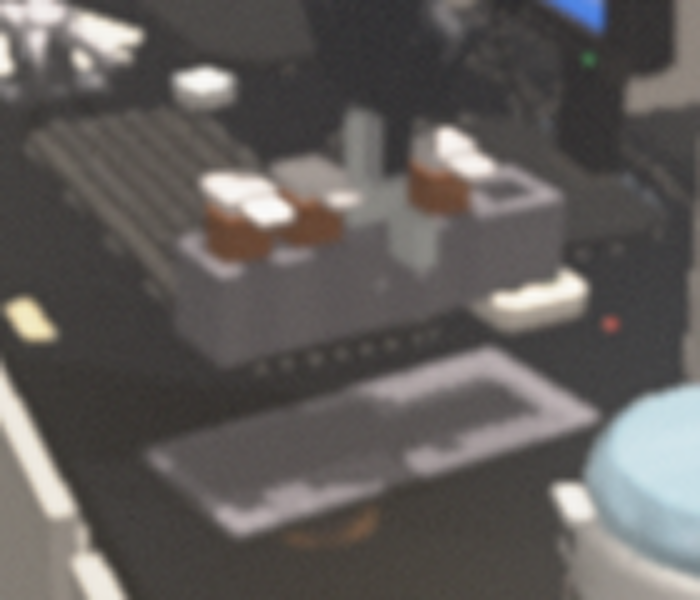

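drive_tool(twist=[[0,0,0],[0,0,0],[0,0,0],[0,0,0],[0,0,0]], linear=[[0.008,-0.006,0],[0.02,-0.011,0],[0.03,-0.013,0],[0.035,-0.014,0],[0.037,-0.012,0]], claw=[-1,-1,-1,-1,-1])

```text
time_s: 8.12
tool_pos: [0.4548, -0.2461, 0.1723]
orientation: [0.642, 0.767, 0.0, -0.0]
force: [-0.2, -0.5, -6.5]
opening: 0.0107
```

drive_tool(twist=[[0,0,0],[0,0,0],[0,0,0.5],[0,0,0.5],[0,0,0.5]], linear=[[0.038,-0.008,0],[0.038,-0.004,0],[0.038,0,0],[0.038,0,0],[0.038,0.002,0]], claw=[-1,-1,-1,-1,-1])

```text
time_s: 8.75
tool_pos: [0.4127, -0.0607, 0.1725]
orientation: [0.652, 0.758, 0.0, 0.0]
force: [-1.7, 2.3, -6.2]
opening: 0.0102
```

Run:
```python
from h import *
go(.51,.36,.1725,97.5)
```

```text
t8.75 pos [ 0.4127 -0.0607  0.1725] yawx 98.61 zax [ 0.001  0.    -1.   ] F [-1.7  2.3 -6.2] op 0.0102 j [-0.15  0.02 -0.58  0.97  0.   -0.3 ]
lin [4.014e-01 1.592e-01 1.000e-04]
twist [0.04 0.   1.11] lin at target yaw [0.4044 0.1514 0.    ]
```

drive_tool(twist=[[0,0,0.5],[0,0,0.5],[0,0,0],[0,0,0],[0,0,0]], linear=[[0.035,0.003,-0.01],[0.035,0.007,-0.012],[0.036,0.01,-0.012],[0.037,0.014,-0.006],[0.037,0.016,0]], claw=[-1,-1,-1,-1,-1])

```text
time_s: 9.38
tool_pos: [0.4382, 0.1243, 0.2132]
orientation: [0.658, 0.753, 0.001, 0.001]
force: [5.5, -0.7, -10.9]
opening: 0.011
```

drive_tool(twist=[[0,0,0],[0,0,0],[0,0,0],[0,0,0],[0,0,0]], linear=[[0.037,0.017,0],[0.037,0.017,0],[0.035,0.017,0],[0.033,0.015,0],[0.03,0.014,0]], claw=[-1,-1,-1,-1,-1])

```text
time_s: 10.0
tool_pos: [0.4945, 0.3052, 0.2123]
orientation: [0.658, 0.753, -0.0, 0.0]
force: [0.5, -0.6, -6.7]
opening: 0.0103
```

drive_tool(twist=[[0,0,0],[0,0,0],[0,0,0],[0,0,0],[0,0,0]], linear=[[0.022,0.01,0],[0.014,0.006,0],[0.008,0.003,0],[0,0,0],[0,0,0]], claw=[-1,-1,-1,-1,-1])

```text
time_s: 10.62
tool_pos: [0.5076, 0.3494, 0.2123]
orientation: [0.659, 0.752, -0.0, 0.0]
force: [0.4, -0.1, -7.1]
opening: 0.0103
```

Run:
```python
from h import *
go(.5051,.3573,.21,97.5)
for n,c in (('top',(150,170,290,275,5)),('side',(210,130,310,205,8))):
    p,d=snap(n,6);np.savez(n+'4.npz',p=p,d=d);crop(p,*c,f'pics/{n[0]}4.png')
```

```text
t10.62 pos [0.5076 0.3494 0.2123] yawx 97.61 zax [-0.    -0.001 -1.   ] F [ 0.4 -0.1 -7.1] op 0.0103 j [ 0.6   0.36 -0.07  1.14 -0.    0.47]
lin [ 0.0081 -0.0014  0.0023]
twist [-0.02  0.03  0.11] lin at target yaw [ 0.0081 -0.0014  0.0023]
```

View pics/t4.png

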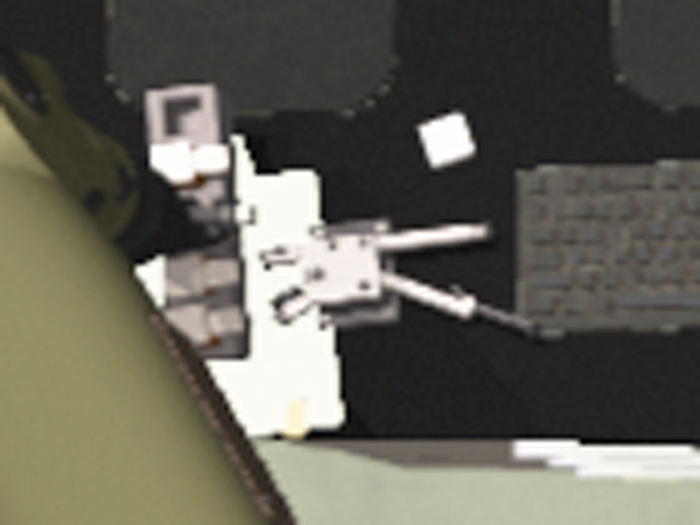

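View pics/s4.png

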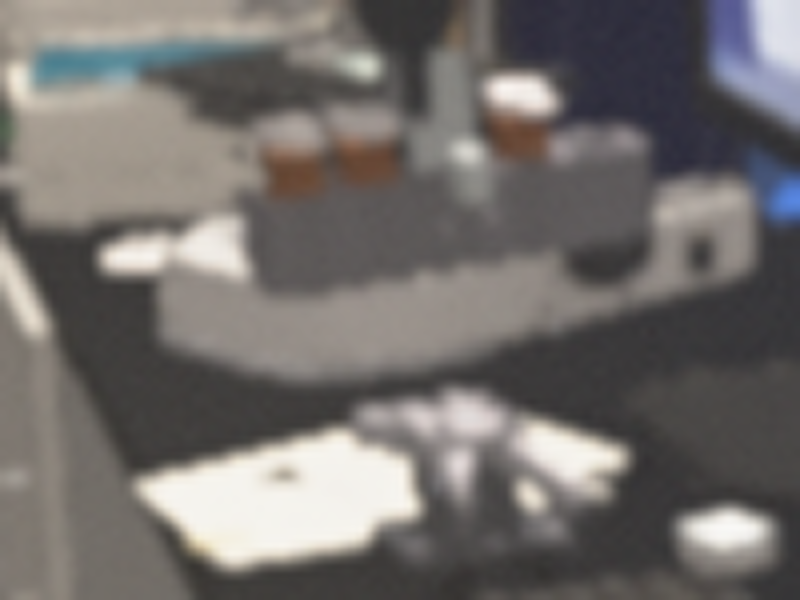

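Run:
```python
from h import *
np.set_printoptions(precision=4,suppress=True)
tcp=np.array([.5076,.3494,.2123]);zt=tcp[2]-.0926+.052
a=np.radians(7.61);R=np.array([[np.cos(a),-np.sin(a)],[np.sin(a),np.cos(a)]])
for nm,x,y,xr,yr in [('FR',217,83,102,-25),('FL',145,89,102,25),('NR',245,357,-102,-25)]:
    w=zr('top',x,y,150,170,5,zt)[:2]; print(nm,w,'local',(R.T@(w-tcp[:2]))*1000,xr,yr)
for nm,x,y,zz in [('tongue',247,213,zt+.014)]:
    w=zr('top',x,y,150,170,5,zz)[:2]; print(nm,w,'local',(R.T@(w-tcp[:2]))*1000)
w=zr('side',470,152,210,130,8,zt+.014)[:2]; print('side tongue',w,'local',(R.T@(w-tcp[:2]))*1000)
p=np.load('top4.npz')['p'];crop(p,175,180,235,245,10,'pics/t4b.png')
```

```text
FR [0.6375 0.3386] local [127.3072 -27.8804] 102 -25
FL [0.6324 0.3923] local [129.4025  25.9944] 102 25
NR [0.432  0.3059] local [-80.6902 -33.148 ] -102 -25
tongue [0.5366 0.3066] local [ 23.0917 -46.2694]
side tongue [0.528  0.3003] local [ 13.689  -51.3333]
```

View pics/t4b.png

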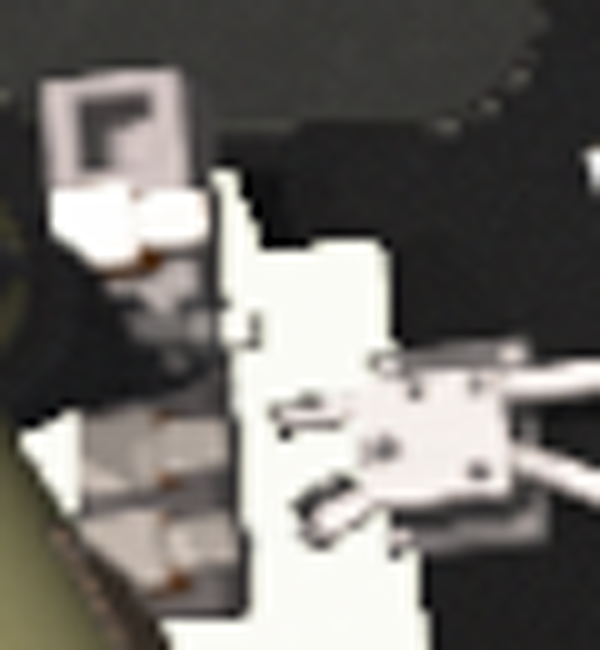

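Run:
```python
from h import *
np.set_printoptions(precision=4,suppress=True)
tcp=np.array([.5336,-.3651,.1713]);zt=tcp[2]-.0926+.052
a=np.radians(10.14);R=np.array([[np.cos(a),-np.sin(a)],[np.sin(a),np.cos(a)]])
w=zr('side',412,222,260,180,5,zt+.014)[:2]; print('side3 tongue',w,'local',(R.T@(w-tcp[:2]))*1000)
for n,t in (('side3',tcp),('side4',np.array([.5076,.3494,.2123]))): print(n,proj('side',t),proj('side',t+[0,0,.0]) )
p=np.load('side3.npz')['p'];crop(np.clip(p.astype(int)*2,0,255).astype(np.uint8),290,170,370,230,10,'pics/s3b.png')
p=np.load('side4.npz')['p'];crop(np.clip(p.astype(int)*2,0,255).astype(np.uint8),235,115,315,175,10,'pics/s4b.png')
```

```text
side3 tongue [ 0.5318 -0.4117] local [ -9.985  -45.5899]
side3 [335.4253 207.3164] [335.4253 207.3164]
side4 [260.0595 139.86  ] [260.0595 139.86  ]
```

View pics/s3b.png

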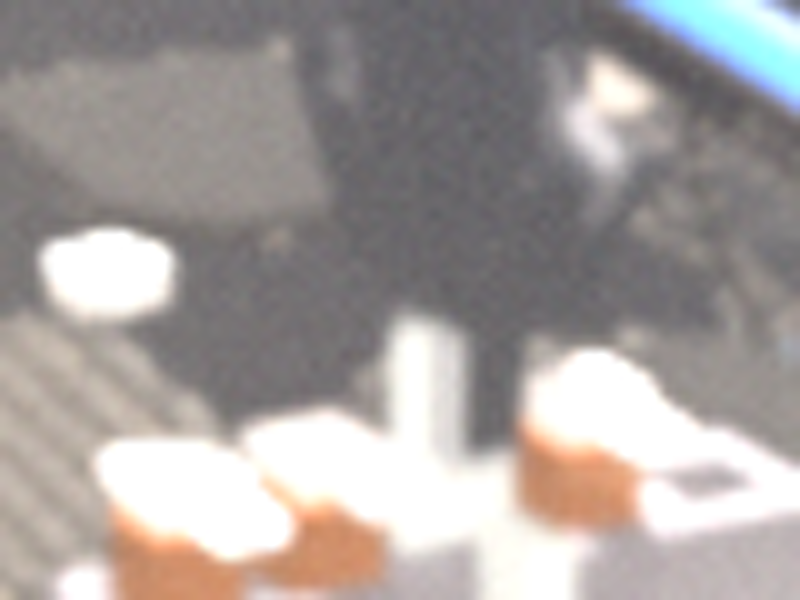

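View pics/s4b.png

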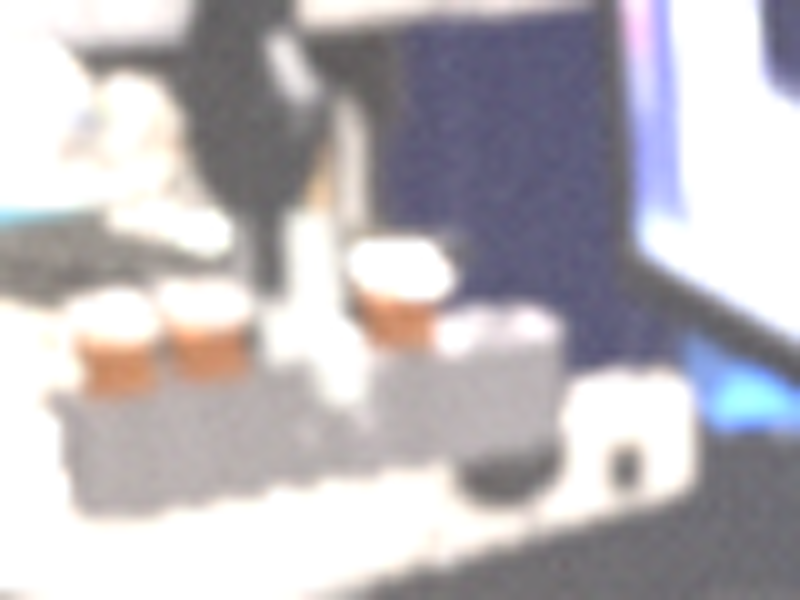

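Run:
```python
from h import *
np.set_printoptions(precision=4,suppress=True)
z=np.load('top4.npz');P=cloud('top',z['d'])
m=np.zeros(P.shape[:2],bool);m[186:200,179:194]=1
Z=P[m];Z=Z[Z[:,2]>.08];print(np.percentile(Z[:,2],[5,25,50,75,95]))
# near end
m[:]=0;m[222:242,184:198]=1
Z=P[m];Z=Z[Z[:,2]>.08];print(np.percentile(Z[:,2],[5,25,50,75,95]))
for (u,v) in [(181,190),(191,190),(186,188),(193,196),(197,240),(196,228)]: print(u,v,P[v,u])
Q=P[180:245,170:205].reshape(-1,3);Q=Q[(Q[:,2]>.155)&(Q[:,2]<.18)]
print(cv2.minAreaRect((Q[:,:2]*1000).astype(np.float32)))
```

```text
[0.1329 0.1564 0.1752 0.1775 0.207 ]
[0.1621 0.1702 0.1998 0.203  0.725 ]
181 190 [0.6214 0.3809 0.1771]
191 190 [0.6216 0.3435 0.1775]
186 188 [0.6291 0.3627 0.1773]
193 196 [0.5994 0.3355 0.1748]
197 240 [0.4363 0.3137 0.1654]
196 228 [0.4804 0.3192 0.1682]
((534.574951171875, 339.030029296875), (203.39833068847656, 72.34535217285156), 7.731287002563477)
```

drive_tool(twist=[[0,0,0],[0,0,0],[0,0,0],[0,0,0],[0,0,0]], linear=[[0.008,-0.004,0.005],[0.014,-0.011,0.015],[0.012,-0.011,0.025],[0.004,-0.004,0.025],[0,0,0.02]], claw=[-1,-1,-1,-1,-1])

```text
time_s: 11.85
tool_pos: [0.4706, 0.3847, 0.1199]
orientation: [0.658, 0.753, -0.001, -0.001]
force: [0.6, -0.7, -5.8]
opening: 0.0103
```

drive_tool(twist=[[0,0,0],[0,0,0],[0,0,0],[0,0,0],[0,0,0]], linear=[[0,0,0.01],[0,0,0.006],[0,0,0.003],[0,0,0.003],[0,0,0]], claw=[-1,-1,-1,-1,-1])

```text
time_s: 12.48
tool_pos: [0.4732, 0.384, 0.1005]
orientation: [0.658, 0.753, 0.0, 0.0]
force: [0.4, 0.8, -6.7]
opening: 0.0105
```

drive_tool(twist=[[0,0,0],[0,0,0],[0,0,0],[0,0,0]], linear=[[0,0,0.002],[0,0,0.002],[0,0,0.001],[0,0,0]], claw=[-1,-1,-1,-1])

```text
time_s: 12.98
tool_pos: [0.4731, 0.384, 0.0954]
orientation: [0.658, 0.753, 0.0, 0.0]
force: [-0.7, -0.4, -6.6]
opening: 0.0102
```

drive_tool(twist=[[0,0,0],[0,0,0],[0,0,0],[0,0,0]], linear=[[0,0,0.0015],[0,0,0.0015],[0,0,0.001],[0,0,0]], claw=[-1,-1,-1,-1])

```text
time_s: 13.48
tool_pos: [0.4749, 0.3849, 0.0929]
orientation: [0.658, 0.753, 0.002, 0.001]
force: [3.9, -0.1, 5.9]
opening: 0.0102
```

drive_tool(twist=[[0,0,0],[0,0,0],[0,0,0],[0,0,0],[0,0,0]], linear=[[0,0,0],[0,0,0],[0,0,0],[0,0,0],[0,0,0]], claw=[-1,-0.5,-0.3,0.2,0.5], newtons=20)

```text
time_s: 14.1
tool_pos: [0.4719, 0.3838, 0.0908]
orientation: [0.658, 0.753, -0.001, -0.001]
force: [0.1, 0.5, 0.8]
opening: 0.0637
```

drive_tool(twist=[[0,0,0],[0,0,0],[0,0,0],[0,0,0],[0,0,0]], linear=[[0,0,-0.04],[0,0,-0.06],[-0.02,0.05,-0.04],[-0.06,0,0],[-0.06,0,0]], claw=[1,1,1,1,1])

```text
time_s: 14.72
tool_pos: [0.5379, 0.252, 0.2287]
orientation: [0.658, 0.753, 0.0, -0.0]
force: [0.1, -0.1, 0.2]
opening: 0.0854
```

drive_tool(twist=[[0,0,0],[0,0,0],[0,0,0]], linear=[[-0.06,0,0],[-0.06,0,0],[-0.06,0,0]], claw=[1,1,1])

```text
time_s: 15.1
tool_pos: [0.5609, 0.073, 0.2283]
orientation: [0.658, 0.753, -0.0, -0.001]
force: [0.7, -0.1, 0.6]
opening: 0.0856
```

Run:
```python
from h import *
where()
for n,c in (('top',(140,175,240,250,8)),('side',(210,130,310,205,8))):
    p,d=snap(n,6);np.savez(n+'5.npz',p=p,d=d);crop(p,*c,f'pics/{n[0]}5.png')
```

```text
t15.10 pos [0.5609 0.073  0.2283] yawx 97.68 zax [-0.001  0.001 -1.   ] F [ 0.7 -0.1  0.6] op 0.0856 j [ 0.13  0.26 -0.17  1.14  0.   -0.01]
```

View pics/t5.png

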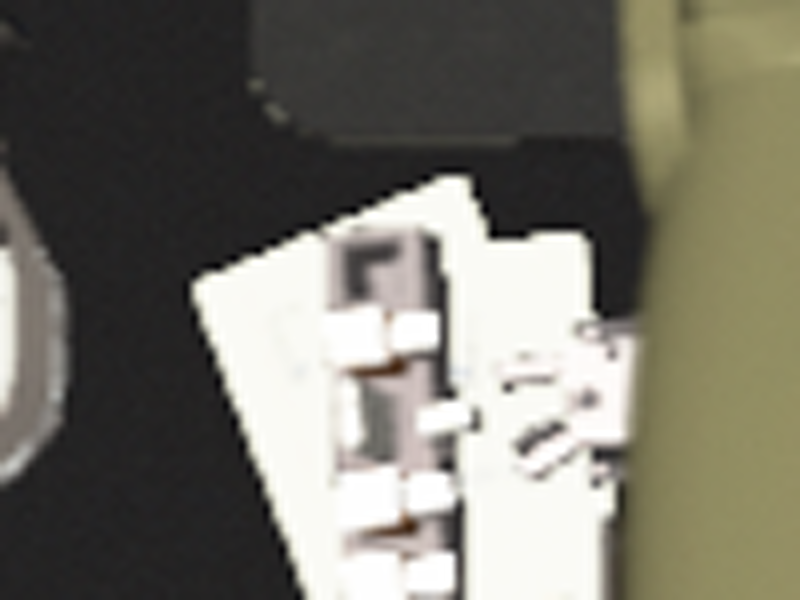

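View pics/s5.png

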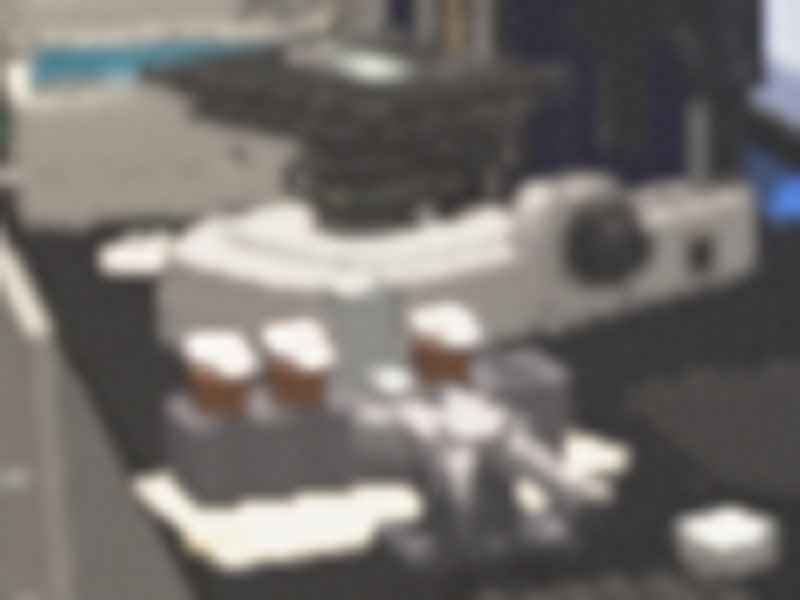

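```bash
cat >> h.py <<'E'
def cl(w,o=(.515,.282),yaw=97.5):
    a=np.radians(yaw);xd=np.array([np.cos(a),np.sin(a)]);yd=np.array([-np.sin(a),np.cos(a)]);v=np.array(w[:2])-o;return np.array([v@xd,v@yd])*1000
def clw(x,y,o=(.515,.282),yaw=97.5):
    a=np.radians(yaw);xd=np.array([np.cos(a),np.sin(a)]);yd=np.array([-np.sin(a),np.cos(a)]);return np.array(o)+x/1000*xd+y/1000*yd
E
python3 - <<'E'
from h import *
np.set_printoptions(precision=4,suppress=True)
z=np.load('top5.npz');P=cloud('top',z['d']);p=z['p']
roi=np.zeros(P.shape[:2],bool);roi[200:256,175:205]=1
hp,n,r=rackpose(P,p,roi,0);print(hp,n,r)
h=zr('top',352,412,140,175,8,.106);t=zr('top',446,416,140,175,8,.062)
print('h',h,cl(h),'t',t,cl(t));v=h-t;print('yaw',np.degrees(np.arctan2(-v[0],v[1])))
for x,y in [(330,235),(435,235)]: w=zr('top',x,y,140,175,8,.048);print('corner',w,cl(w))
cs=[zr('top',x,y,140,175,8,.082) for x,y in [(358,336),(370,500),(374,579)]];print(cs);v=cs[0]-cs[2];print(np.degrees(np.arctan2(v[1],v[0])))
Z=P[...,2];m=roi&(Z>.076)&(Z<.09);Q=P[m];print(cv2.minAreaRect((Q[:,:2]*1000).astype(np.float32)))
m=roi&(Z>.055)&(Z<.068);Q=P[m];Q=Q[(Q[:,1]<.345)];print('tongue',Q.mean(0),len(Q))
print('bolt',zr('top',590,400,140,175,8,.07))
crop(p,170,195,220,255,10,'pics/t5b.png')
E
```

```text
[0.496  0.3835 0.1055] 29 ((499.02362060546875, 365.8089294433594), (204.65013122558594, 89.11885070800781), 7.038486480712891)
h [0.4956 0.385  0.106 ] [104.6337   5.8239] t [0.4999 0.3523 0.062 ] [71.6926  5.75  ]
yaw 7.628481991689687
corner [0.5926 0.4197 0.048 ] [126.4394 -94.8893]
corner [0.593  0.3672 0.048 ] [ 74.2626 -88.4742]
[array([0.5362, 0.3919, 0.082 ]), array([0.456, 0.381, 0.082]), array([0.4178, 0.3767, 0.082 ])]
7.304682895116498
((478.3750305175781, 371.54180908203125), (147.76028442382812, 55.39381790161133), 7.4921393394470215)
tongue [0.5114 0.3308 0.0594] 16
bolt [0.5074 0.2799 0.07  ]
```

View pics/t5b.png

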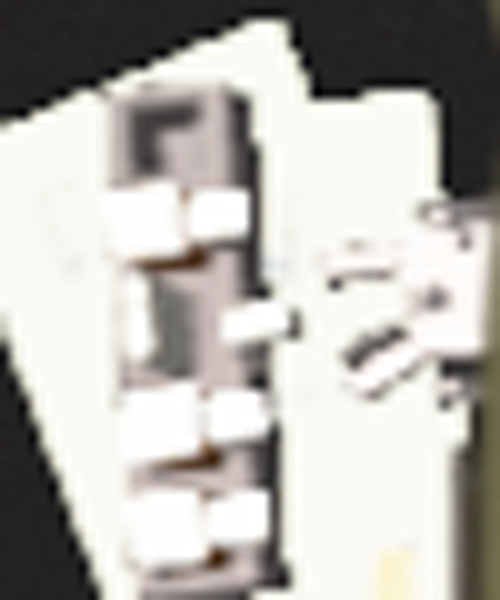

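Run:
```python
from h import *
go(.496,.384,.2283,97.5)
```

```text
t15.70 pos [0.5615 0.0754 0.2285] yawx 97.74 zax [-0.  0. -1.] F [0.4 0.2 0.4] op 0.0855 j [ 0.13  0.26 -0.17  1.14  0.   -0.  ]
lin [ 3.146e-01 -2.330e-02  3.000e-04]
twist [-0.01 -0.01  0.24] lin at target yaw [ 3.145e-01 -2.460e-02  2.000e-04]
```

drive_tool(twist=[[0,0,0],[0,0,0],[0,0,0],[0,0,0],[0,0,0]], linear=[[0.06,0.004,0],[0.06,0.004,0],[0.06,0.004,0],[0.06,0.004,0],[0.06,0.004,0]], claw=[1,1,1,1,1])

```text
time_s: 16.32
tool_pos: [0.5409, 0.3768, 0.2286]
orientation: [0.658, 0.753, 0.0, 0.0]
force: [1.3, -0.2, 0.4]
opening: 0.0853
```

Run:
```python
from h import *
go(.496,.384,.09,97.5)
```

```text
t16.32 pos [0.5409 0.3768 0.2286] yawx 97.69 zax [ 0.  0. -1.] F [ 1.3 -0.2  0.4] op 0.0853 j [ 0.61  0.43  0.08  1.21 -0.    0.47]
lin [ 0.0131 -0.0436  0.1386]
twist [ 0.02 -0.    0.19] lin at target yaw [ 0.013  -0.0436  0.1386]
```

drive_tool(twist=[[0,0,0.2],[0,0,0],[0,0,0],[0,0,0],[0,0,0]], linear=[[0.006,-0.025,0],[0.007,-0.0185,0.02],[0,0,0.045],[0,0,0.045],[0,0,0.024]], claw=[1,1,1,1,1])

```text
time_s: 16.95
tool_pos: [0.4949, 0.3811, 0.0919]
orientation: [0.659, 0.752, -0.002, -0.0]
force: [-0.4, -1.1, -0.3]
opening: 0.0855
```

Run:
```python
from h import *
go(.496,.384,.090,97.5)
```

```text
t16.95 pos [0.4949 0.3811 0.0919] yawx 97.51 zax [-0.003 -0.002 -1.   ] F [-0.4 -1.1 -0.3] op 0.0855 j [ 0.66  0.46 -0.2   0.91  0.    0.53]
lin [0.0027 0.0014 0.0019]
twist [-0.16  0.09  0.01] lin at target yaw [0.0027 0.0014 0.0019]
```

Close on the handle and check.

drive_tool(twist=[[0,0,0],[0,0,0],[0,0,0],[0,0,0],[0,0,0]], linear=[[0.001,0.001,0],[0,0,0],[0,0,0],[0,0,0],[0,0,0]], claw=[0.2,-0.4,-0.8,-1,-1], newtons=60)

```text
time_s: 17.58
tool_pos: [0.4981, 0.3833, 0.0955]
orientation: [0.66, 0.752, 0.001, 0.0]
force: [-0.1, 2.1, 2.1]
opening: 0.0113
```

drive_tool(twist=[[0,0,0],[0,0,0],[0,0,0],[0,0,0],[0,0,0]], linear=[[0,0,0],[0,0,-0.002],[0,0,-0.002],[0,0,0],[0,0,0]], claw=[-1,-1,-1,-1,-1], newtons=110)

```text
time_s: 18.2
tool_pos: [0.4972, 0.3822, 0.0979]
orientation: [0.66, 0.752, -0.001, -0.0]
force: [-0.5, 0.5, -6.9]
opening: 0.0103
```

Run:
```python
from h import *
o,R=where();print('clamp',cl(o['tool_pos']))
for n,c in (('top',(160,185,240,250,8)),('side',(210,150,290,210,10))):
    p,d=snap(n,6);np.savez(n+'6.npz',p=p,d=d);crop(p,*c,f'pics/{n[0]}6.png')
```

```text
t18.20 pos [0.4972 0.3822 0.0979] yawx 97.44 zax [-0.001 -0.001 -1.   ] F [-0.5  0.5 -6.9] op 0.0103 j [ 0.66  0.46 -0.19  0.92 -0.    0.53]
clamp [101.69597302   4.60586049]
```

View pics/t6.png

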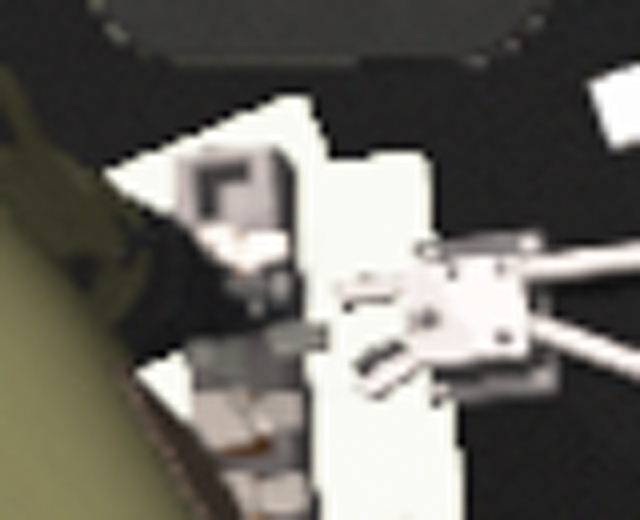

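View pics/s6.png

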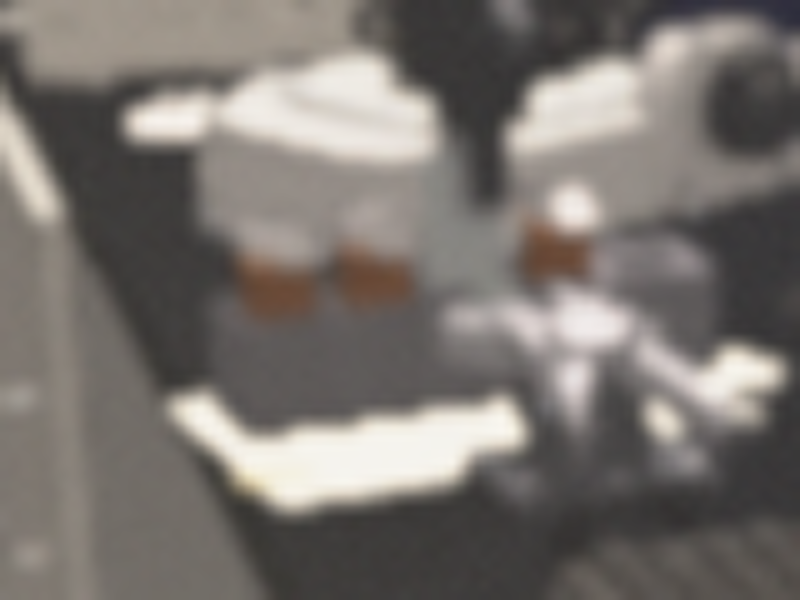

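Run:
```python
from h import *
np.set_printoptions(precision=4,suppress=True)
for nm,x,y,z in [('tongue tip c',325,335,.065),('tongue mid',298,334,.065),('fixed jaw tip inner',340,303,.06),('pad outer tip',358,360,.06),('cornerFR',280,152,.051),('heel3',272,245,.078)]:
    w=zr('top',x,y,160,185,8,z);print(nm,w,cl(w))
p=np.load('top6.npz')['p'];crop(p,185,210,225,245,16,'pics/t6b.png')
```

```text
tongue tip c [0.5002 0.3323 0.065 ] [51.8461  8.1018]
tongue mid [0.5006 0.3456 0.065 ] [64.9739  5.9912]
fixed jaw tip inner [0.5168 0.3272 0.06  ] [44.5889 -7.7269]
pad outer tip [0.4886 0.3168 0.06  ] [37.9244 21.6069]
cornerFR [0.594  0.3639 0.051 ] [ 70.8786 -89.0227]
heel3 [0.5426 0.3573 0.078 ] [ 71.0017 -37.2011]
```

View pics/t6b.png

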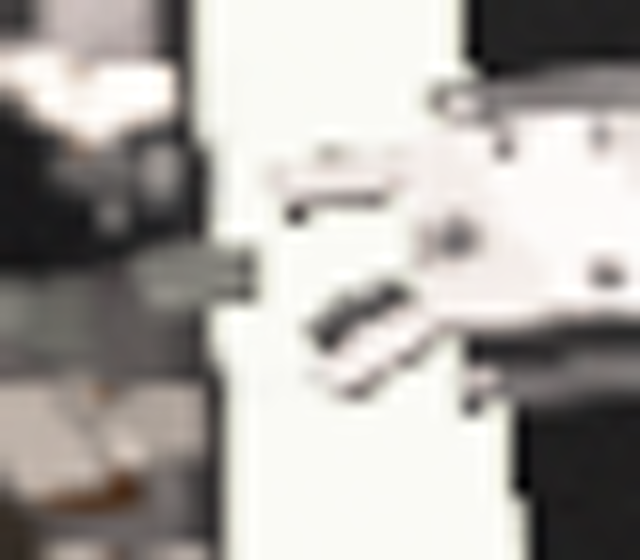

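drive_tool(twist=[[0,0,0],[0,0,0],[0,0,0],[0,0,0],[0,0,0]], linear=[[-0.004,0.0015,0],[-0.006,0.001,0],[-0.006,0,0],[-0.004,0,0],[0,0,0]], claw=[-1,-1,-1,-1,-1])

```text
time_s: 19.42
tool_pos: [0.5027, 0.3627, 0.0986]
orientation: [0.66, 0.751, -0.0, -0.0]
force: [-0.2, -0.3, -6.8]
opening: 0.0103
```

Run:
```python
from h import *
o,R=where();print('clamp',cl(o['tool_pos']))
p,d=snap('top',8);np.savez('top7.npz',p=p,d=d);crop(p,185,210,225,245,16,'pics/t7.png')
```

```text
t19.43 pos [0.5027 0.3627 0.0986] yawx 97.41 zax [-0. -0. -1.] F [-0.2 -0.3 -6.8] op 0.0103 j [ 0.62  0.45 -0.21  0.91  0.    0.5 ]
clamp [81.59575326  1.70551264]
```

View pics/t7.png

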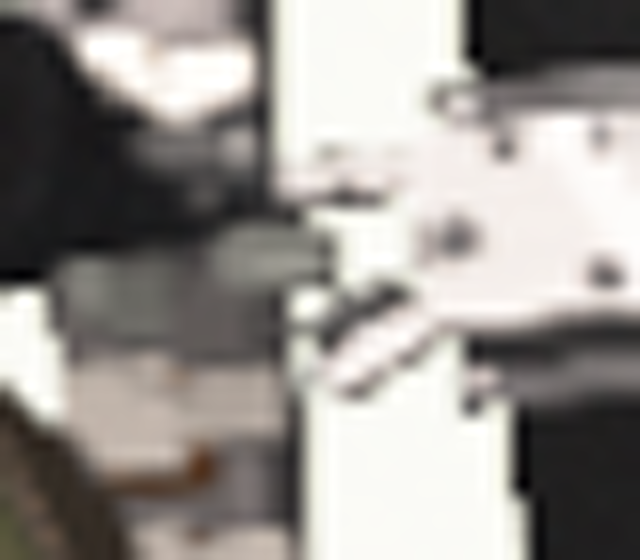

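drive_tool(twist=[[0,0,0],[0,0,0],[0,0,0],[0,0,0]], linear=[[-0.003,0,0],[-0.0015,0,0],[0,0,0.002],[0,0,0.001]], claw=[-1,-1,-1,-1])

```text
time_s: 20.32
tool_pos: [0.5032, 0.3587, 0.0956]
orientation: [0.66, 0.752, 0.0, -0.0]
force: [-2.9, -1.3, -1.1]
opening: 0.0104
```

drive_tool(twist=[[0,0,0],[0,0,0],[0,0,0]], linear=[[0,0,0.001],[0,0,0.001],[0,0,0]], claw=[-1,-1,-1])

```text
time_s: 20.7
tool_pos: [0.5032, 0.359, 0.0954]
orientation: [0.66, 0.752, 0.001, 0.0]
force: [-5.4, -2.7, 8.1]
opening: 0.0104
```

drive_tool(twist=[[0,0,0],[0,0,0],[0,0,0],[0,0,0],[0,0,0]], linear=[[0,0,0],[0,0,0],[0,0,0],[0,0,-0.04],[0,0,-0.06]], claw=[-0.7,-0.2,0.8,1,1], newtons=20)

```text
time_s: 21.32
tool_pos: [0.502, 0.3578, 0.1925]
orientation: [0.66, 0.752, -0.002, -0.001]
force: [1.4, 1.8, -0.1]
opening: 0.0833
```

Run:
```python
from h import *
o,R=where();print('clamp',cl(o['tool_pos']))
w=clw(-104,14);go(w[0],w[1],.2,97.5)
```

```text
t21.32 pos [0.502  0.3578 0.1925] yawx 97.44 zax [-0.004 -0.003 -1.   ] F [ 1.4  1.8 -0.1] op 0.0833 j [ 0.62  0.37 -0.09  1.11 -0.    0.49]
clamp [76.80368638  2.99789135]
t21.32 pos [0.502  0.3578 0.1925] yawx 97.44 zax [-0.004 -0.003 -1.   ] F [ 1.4  1.8 -0.1] op 0.0833 j [ 0.62  0.37 -0.09  1.11 -0.    0.49]
lin [-0.1808 -0.0109 -0.0071]
twist [-0.23  0.12 -0.06] lin at target yaw [-0.1808 -0.011  -0.0075]
```

drive_tool(twist=[[0,0,0],[0,0,0],[0,0,0],[0,0,0],[0,0,10]], linear=[[-0.04,-0.002,-0.008],[-0.05,-0.003,0],[-0.05,-0.003,0],[-0.04,-0.003,0],[0,0,0]], claw=[1,1,1,1,1])

```text
time_s: 21.95
tool_pos: [0.5158, 0.1761, 0.2017]
orientation: [0.725, 0.688, -0.0, 0.0]
force: [0.5, -0.0, -0.8]
opening: 0.0853
```

drive_tool(twist=[[0,0,10],[0,0,10],[0,0,10],[0,0,10],[0,0,10]], linear=[[0,0,0],[0,0,0],[0,0,0],[0,0,0],[0,0,0]], claw=[1,1,1,1,1])

```text
time_s: 22.58
tool_pos: [0.5158, 0.1788, 0.2016]
orientation: [0.948, 0.318, 0.0, -0.0]
force: [0.5, 1.0, 0.5]
opening: 0.0847
```

drive_tool(twist=[[0,0,10],[0,0,10],[0,0,10],[0,0,0]], linear=[[0,0,0],[0,0,0],[0,0,0],[0,0,0]], claw=[1,1,1,1])

```text
time_s: 23.08
tool_pos: [0.5157, 0.1787, 0.2015]
orientation: [0.998, 0.066, 0.0, 0.0]
force: [1.0, -1.0, -0.2]
opening: 0.0852
```

Run:
```python
from h import *
w=clw(-104,14);go(w[0],w[1],.05,7.5)
for n,c in (('top',(160,185,270,255,7)),('side',(210,150,290,210,10))):
    p,d=snap(n,6);np.savez(n+'8.npz',p=p,d=d);crop(p,*c,f'pics/{n[0]}8.png')
```

```text
t23.07 pos [0.5157 0.1787 0.2015] yawx 7.55 zax [ 0.  0. -1.] F [ 1.  -1.  -0.2] op 0.0852 j [ 0.33  0.24 -0.26  1.07 -0.    1.77]
lin [-0.0013  0.0015  0.1515]
twist [ 0.   -0.01  0.05] lin at target yaw [-0.0012  0.0015  0.1515]
```

View pics/t8.png

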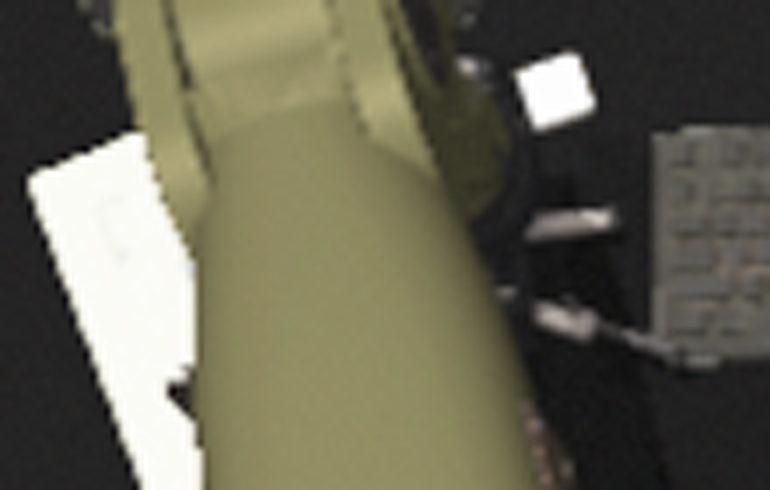

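View pics/s8.png

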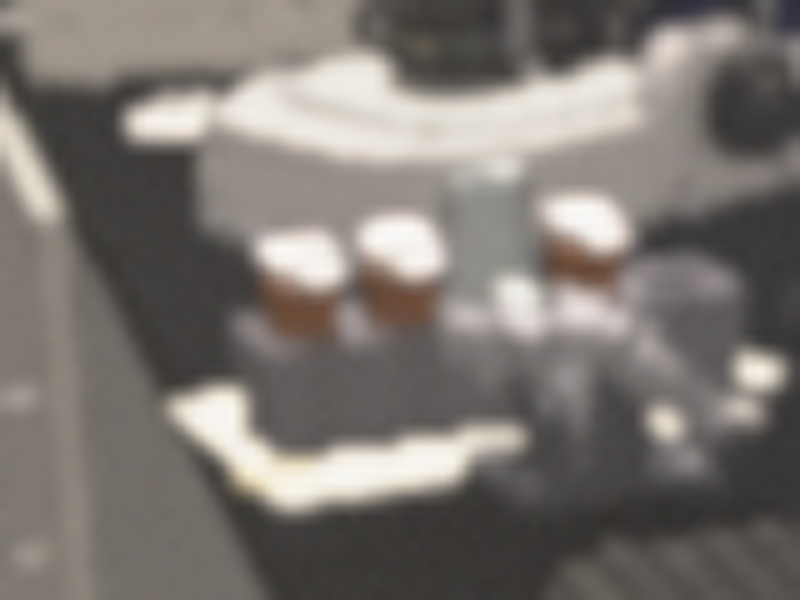

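drive_tool(twist=[[0,0,0],[0,0,0],[0,0,0],[0,0,0],[0,0,0]], linear=[[0,0.001,0.04],[0,0,0.05],[0,0,0.04],[0,0,0.022],[0,0,0]], claw=[1,1,1,1,1])

```text
time_s: 24.3
tool_pos: [0.5141, 0.1772, 0.0479]
orientation: [0.998, 0.065, -0.002, 0.001]
force: [-0.7, 0.5, -0.8]
opening: 0.0851
```

Run:
```python
from h import *
o,R=where();print('clamp',cl(o['tool_pos']))
p,d=snap('top',6);crop(p,215,195,270,245,12,'pics/t9.png')
```

```text
t24.30 pos [0.5141 0.1772 0.0479] yawx 7.45 zax [-0.004 -0.001 -1.   ] F [-0.7  0.5 -0.8] op 0.0851 j [ 0.33  0.38 -0.45  0.74  0.    1.77]
clamp [-103.7842498    14.61148647]
```

View pics/t9.png

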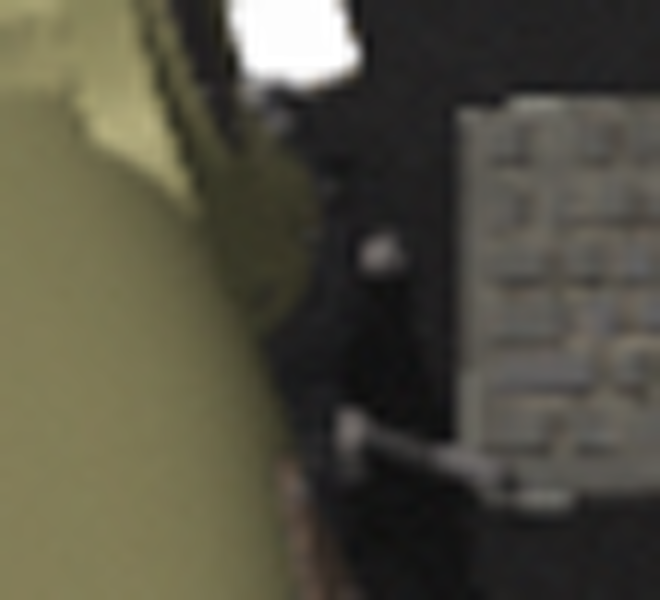

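drive_tool(twist=[[0,0,0],[0,0,0],[0,0,0],[0,0,0],[0,0,0]], linear=[[0.001,0,0],[0.001,0,0],[0.003,0,0],[0.003,0,0],[0.001,0,0]], claw=[0.7,0.55,0.4,0.25,0.2], newtons=60)

```text
time_s: 25.22
tool_pos: [0.5243, 0.1787, 0.0494]
orientation: [0.998, 0.065, -0.001, 0.0]
force: [-5.1, -1.6, 2.2]
opening: 0.0516
```

Run:
```python
from h import *
o,R=where();print('clamp',cl(o['tool_pos']))
```

```text
t25.23 pos [0.5243 0.1787 0.0494] yawx 7.44 zax [-0.001 -0.001 -1.   ] F [-5.1 -1.6  2.2] op 0.0516 j [ 0.33  0.39 -0.43  0.75 -0.    1.77]
clamp [-103.64116534    4.27677418]
```

drive_tool(twist=[[0,0,0],[0,0,0],[0,0,0],[0,0,0],[0,0,0]], linear=[[0.001,0,0],[0.002,0,0],[0.002,0,0],[0.001,0,0],[0,0,0]], claw=[0.12,0.02,-0.08,-0.15,-0.15])

```text
time_s: 25.85
tool_pos: [0.53, 0.1799, 0.0495]
orientation: [0.998, 0.065, -0.001, -0.0]
force: [-4.4, -0.6, 3.1]
opening: 0.0363
```

Run:
```python
from h import *
o,R=where();print('clamp',cl(o['tool_pos']))
```

```text
t25.85 pos [0.53   0.1799 0.0495] yawx 7.46 zax [-0.001  0.    -1.   ] F [-4.4 -0.6  3.1] op 0.0363 j [ 0.33  0.4  -0.42  0.75  0.    1.77]
clamp [-103.20938257   -1.53579969]
```

drive_tool(twist=[[0,0,0],[0,0,0],[0,0,0],[0,0,0],[0,0,0]], linear=[[0.0005,0,0],[0.0005,0,0],[0,0,0],[0,0,0],[0,0,0]], claw=[-0.2,-0.25,-0.35,-0.4,-0.4])

```text
time_s: 26.48
tool_pos: [0.5304, 0.18, 0.0496]
orientation: [0.998, 0.065, -0.001, -0.0]
force: [-5.8, -0.6, 1.1]
opening: 0.0278
```

Run:
```python
from h import *
o,R=where();print('clamp',cl(o['tool_pos']))
p,d=snap('side',6);crop(p,210,150,290,210,10,'pics/s10.png')
```

```text
t26.48 pos [0.5304 0.18   0.0496] yawx 7.44 zax [-0.002  0.001 -1.   ] F [-5.8 -0.6  1.1] op 0.0278 j [ 0.33  0.4  -0.41  0.76  0.    1.77]
clamp [-103.08741681   -1.94962215]
```

View pics/s10.png

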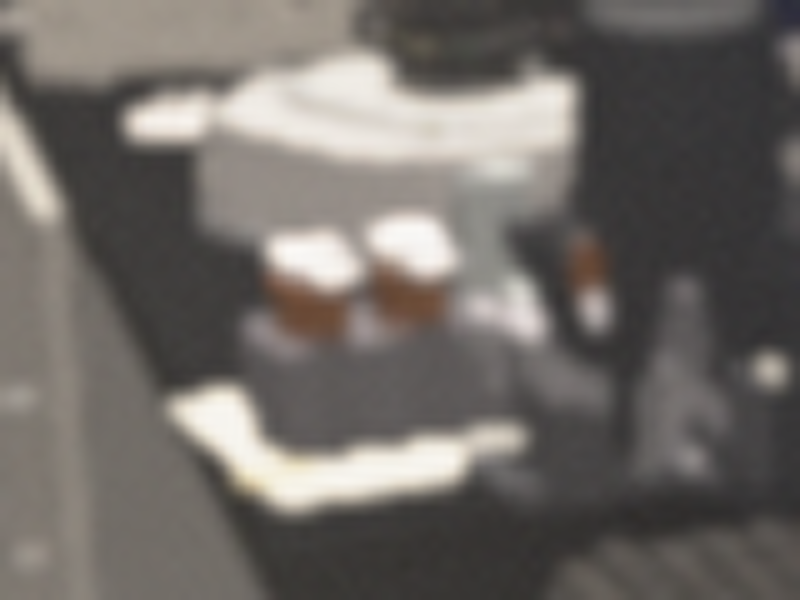

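drive_tool(twist=[[0,0,0],[0,0,0]], linear=[[0,0,0],[0,0,0]], claw=[-0.5,-0.5])

```text
time_s: 27.02
tool_pos: [0.5304, 0.18, 0.0496]
orientation: [0.998, 0.065, -0.001, -0.0]
force: [-6.9, 0.5, 8.6]
opening: 0.0279
```

drive_tool(twist=[[0,0,0],[0,0,0],[0,0,0],[0,0,0],[0,0,0]], linear=[[0,0,0],[0,0,0],[0,0,0],[0,0,-0.04],[0,0,-0.06]], claw=[-0.2,0,0.2,0.5,0.5])

```text
time_s: 27.65
tool_pos: [0.5308, 0.1794, 0.1491]
orientation: [0.998, 0.065, -0.001, 0.0]
force: [1.3, 0.3, 1.1]
opening: 0.064
```

drive_tool(twist=[[0,0,0],[0,0,0],[0,0,0],[0,0,0],[0,0,0]], linear=[[0,0.03,-0.04],[0,0.06,0],[0,0.06,0],[0,0.06,0],[0,0.04,0]], claw=[0.5,0.5,0.5,0,-1])

```text
time_s: 28.28
tool_pos: [0.5649, -0.0708, 0.19]
orientation: [0.998, 0.064, 0.001, 0.0]
force: [0.7, 0.5, 0.1]
opening: 0.0281
```

Run:
```python
from h import *
o,R=where();print('clamp',cl(o['tool_pos']))
for n,c in (('top',(160,185,270,255,7)),('side',(210,150,290,210,10))):
    p,d=snap(n,6);np.savez(n+'11.npz',p=p,d=d);crop(p,*c,f'pics/{n[0]}11.png')
```

```text
t28.27 pos [ 0.5649 -0.0708  0.19  ] yawx 7.34 zax [ 0.002 -0.001 -1.   ] F [0.7 0.5 0.1] op 0.0281 j [-0.12  0.29 -0.23  1.06 -0.    1.32]
clamp [-356.33699889   -3.4069289 ]
```

View pics/t11.png

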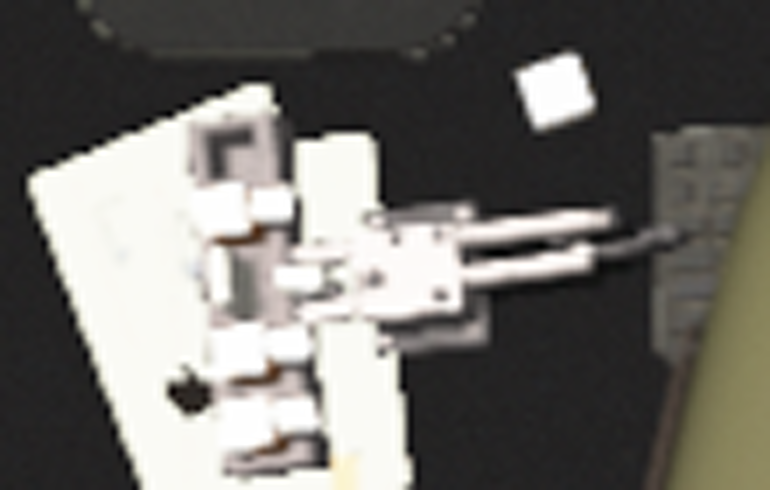

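View pics/s11.png

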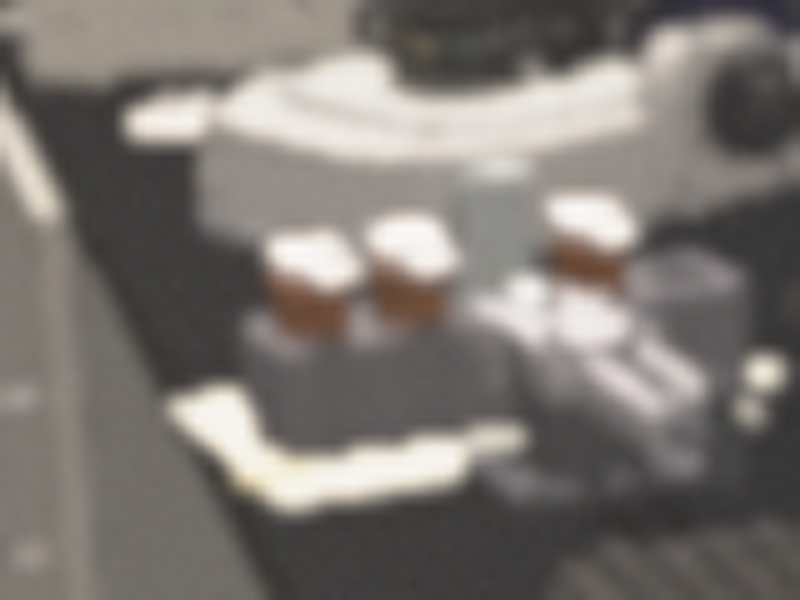

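Run:
```python
from h import *
np.set_printoptions(precision=4,suppress=True)
z=np.load('top11.npz');P=cloud('top',z['d']);p=z['p']
crop(p,180,195,225,258,11,'pics/t11b.png')
roi=np.zeros(P.shape[:2],bool);roi[200:256,178:210]=1
print(rackpose(P,p,roi,0))
for nm,x,y,zz in [('h3',272,205,.078),('h2',290,345,.078),('h1',298,412,.078),('c3',218,208,.082),('c2',243,350,.082),('c1',250,420,.082),('tongue',300,277,.062),('handle',219,278,.106)]:
    w=zr('top',x,y,160,185,7,zz);print(nm,w,cl(w))
Z=P[...,2]
for (u,v) in [(198,214),(199,213),(201,234),(202,243),(203,244)]: print(u,v,P[v,u])
```

```text
(array([0.5044, 0.3552, 0.1046]), np.int64(33), ((507.84088134765625, 341.2119445800781), (203.65899658203125, 83.1837387084961), 10.471837043762207))
h3 [0.5481 0.3385 0.078 ] [ 51.6898 -40.1466]
h2 [0.4694 0.324  0.078 ] [47.5655 39.7123]
h1 [0.4322 0.3175 0.078 ] [45.9526 77.4359]
c3 [0.5454 0.3674 0.082 ] [ 80.7312 -41.3358]
c2 [0.4659 0.3488 0.082 ] [72.605  39.9275]
c1 [0.4272 0.3426 0.082 ] [71.564  79.1426]
tongue [0.5098 0.3249 0.062 ] [43.1678 -0.4253]
handle [0.5027 0.3574 0.106 ] [76.3622  2.3677]
198 214 [0.5474 0.34   0.0784]
199 213 [0.5514 0.3363 0.0786]
201 234 [0.4686 0.3233 0.0802]
202 243 [0.4337 0.3175 0.0803]
203 244 [0.43   0.314  0.0782]
```

View pics/t11b.png

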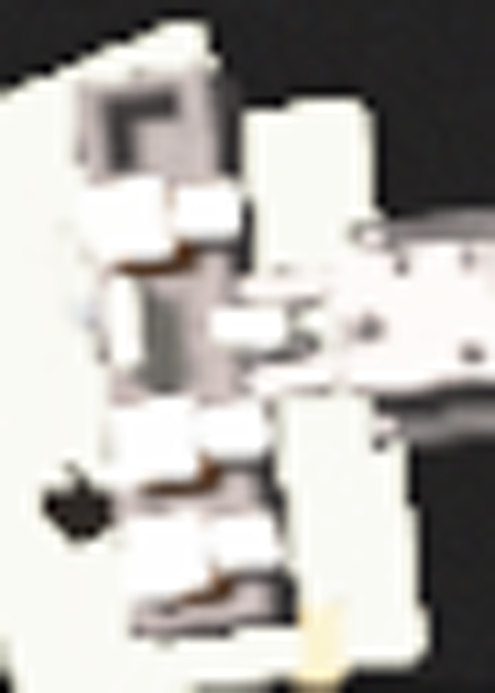

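Run:
```python
from h import *
go(.4312,.3087,.15,10.5)
```

```text
t28.88 pos [ 0.5641 -0.0673  0.1896] yawx 7.52 zax [ 0.  0. -1.] F [-0.3  0.9 -0.5] op -0.0000 j [-0.12  0.28 -0.23  1.06  0.    1.32]
lin [-0.0825 -0.3901  0.0396]
twist [ 0.   -0.01 -2.98] lin at target yaw [-0.0621 -0.3939  0.0396]
```

drive_tool(twist=[[0,0,-3],[0,0,0],[0,0,0],[0,0,0],[0,0,0]], linear=[[0,0,0],[-0.01,-0.055,0],[-0.01,-0.06,0],[-0.01,-0.06,0],[-0.01,-0.06,0]], claw=[-1,-1,-1,-1,-1])

```text
time_s: 29.5
tool_pos: [0.4813, 0.1578, 0.1898]
orientation: [0.996, 0.091, 0.0, -0.0]
force: [1.3, -0.3, -0.9]
opening: -0.0003
```

drive_tool(twist=[[0,0,0],[0,0,0],[0,0,0],[0,0,0],[0,0,0]], linear=[[-0.01,-0.06,0],[-0.007,-0.06,0],[-0.005,-0.039,0.02],[0,0,0.02],[0,0,0]], claw=[-1,-1,-1,-1,-1])

```text
time_s: 30.12
tool_pos: [0.43, 0.3081, 0.1482]
orientation: [0.996, 0.092, -0.001, 0.001]
force: [0.5, -0.4, -0.5]
opening: -0.0001
```

Run:
```python
from h import *
go(.4312,.3087,.1,10.5)
p,d=snap('side',6);crop(p,210,130,290,210,10,'pics/s12.png')
```

```text
t30.12 pos [0.43   0.3081 0.1482] yawx 10.54 zax [-0.002 -0.002 -1.   ] F [ 0.5 -0.4 -0.5] op -0.0001 j [ 0.62  0.25 -0.38  0.95 -0.    2.01]
lin [ 0.0014 -0.0004  0.0482]
twist [0.08 0.16 0.04] lin at target yaw [ 0.0013 -0.0003  0.0482]
```

View pics/s12.png

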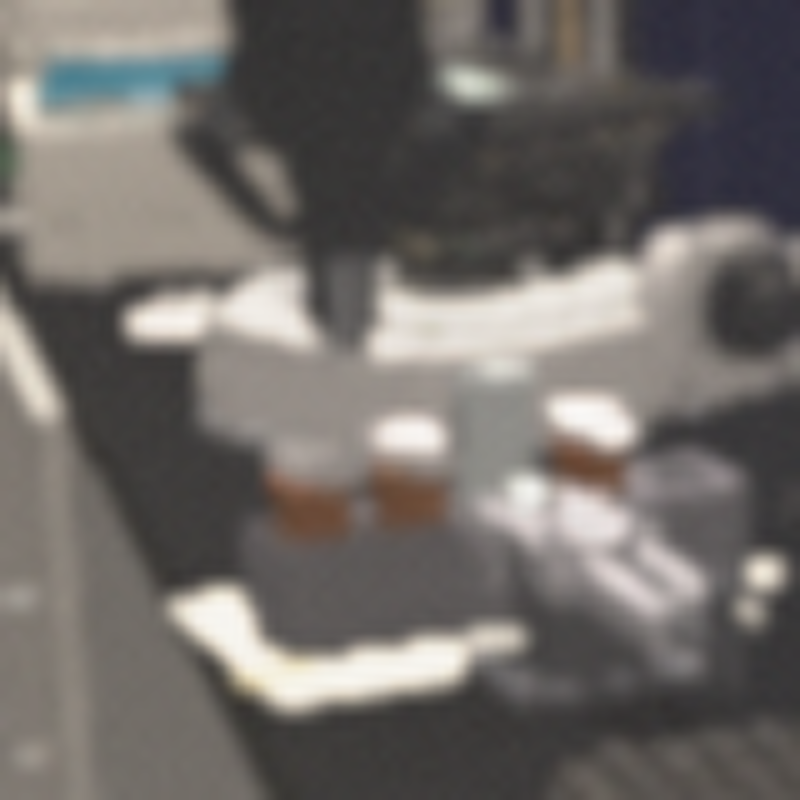

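Finger tip is above vial 1's heel (tip at about 348,350 in the crop). Go down to the heel and press.

drive_tool(twist=[[0,0,0],[0,0,0],[0,0,0],[0,0,0],[0,0,0]], linear=[[0,0,0.03],[0,0,0.018],[0,0,0.003],[0,0,0.003],[0,0,0]], claw=[-1,-1,-1,-1,-1])

```text
time_s: 31.05
tool_pos: [0.432, 0.3084, 0.0963]
orientation: [0.996, 0.091, 0.0, -0.0]
force: [0.3, -0.1, 0.1]
opening: 0.0001
```

drive_tool(twist=[[0,0,0],[0,0,0],[0,0,0],[0,0,0],[0,0,0]], linear=[[0,0,0.003],[0,0,0.003],[0,0,0.003],[0,0,0.002],[0,0,0]], claw=[-1,-1,-1,-1,-1])

```text
time_s: 31.68
tool_pos: [0.4313, 0.308, 0.0842]
orientation: [0.996, 0.091, -0.0, 0.0]
force: [0.4, 0.7, -0.1]
opening: 0.0001
```

Run:
```python
from h import *
go(.4312,.3087,.1,10.5)
for n,c in (('top',(160,195,230,260,10)),('side',(220,150,290,210,10))):
    p,d=snap(n,6);crop(p,*c,f'pics/{n[0]}13.png')
```

```text
t31.68 pos [0.4313 0.308  0.0842] yawx 10.45 zax [-0.001 -0.    -1.   ] F [ 0.4  0.7 -0.1] op 0.0001 j [ 0.62  0.31 -0.45  0.81  0.    2.01]
lin [-0.     -0.0007 -0.0158]
twist [ 0.02  0.04 -0.05] lin at target yaw [-0.     -0.0007 -0.0158]
```

View pics/s13.png

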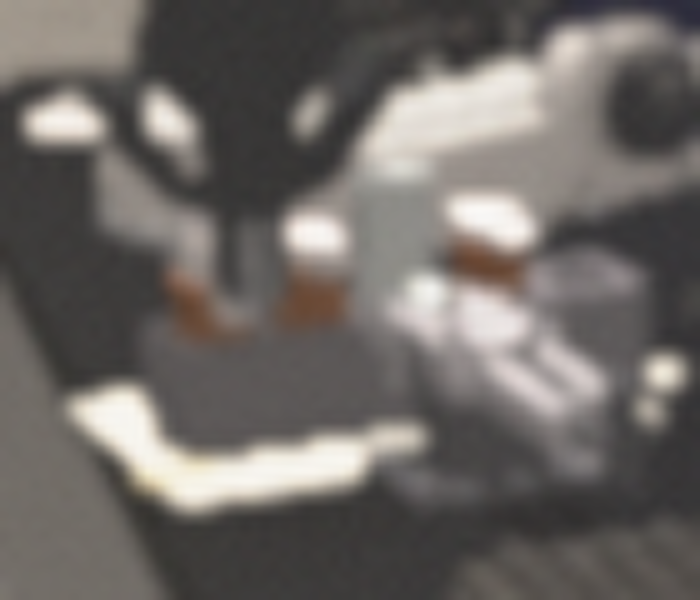

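drive_tool(twist=[[0,0,0],[0,0,0],[0,0,0],[0,0,0]], linear=[[0,0,-0.02],[0,0.0,-0.04],[0,0.04,0],[0,0.06,0]], claw=[-1,-1,-1,-1])

```text
time_s: 32.78
tool_pos: [0.4506, 0.2101, 0.1454]
orientation: [0.996, 0.093, 0.001, -0.0]
force: [0.3, -0.6, -0.7]
opening: 0.0002
```

Run:
```python
from h import *
where()
for n,c in (('top',(160,195,230,260,10)),('side',(220,150,290,210,10))):
    p,d=snap(n,6);crop(p,*c,f'pics/{n[0]}14.png');np.savez(n+'14.npz',p=p,d=d)
```

```text
t32.77 pos [0.4506 0.2101 0.1454] yawx 10.62 zax [ 0.002  0.001 -1.   ] F [ 0.3 -0.6 -0.7] op 0.0002 j [ 0.44  0.19 -0.46  0.92  0.    1.82]
```

View pics/s14.png

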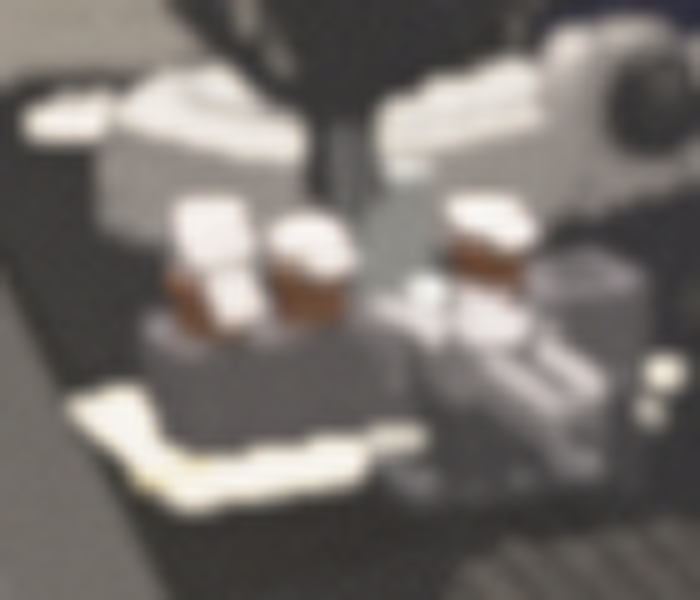

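View pics/t14.png

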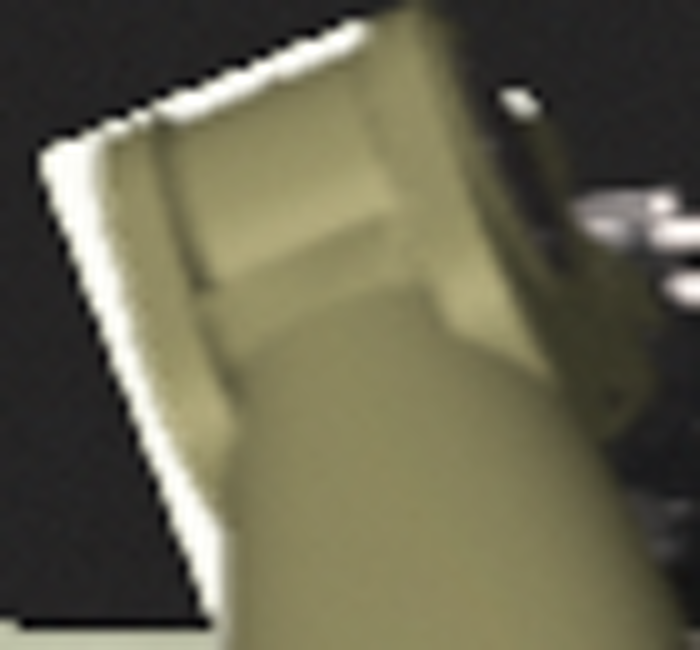

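```bash
cat >> h.py <<'E'
O=np.array([.5038,.3562]);YA=10.5
def rk(w,O=O,ya=YA):
    a=np.radians(ya);R=np.array([[np.cos(a),-np.sin(a)],[np.sin(a),np.cos(a)]]);return (np.array(w)[...,:2]-O)@R
def rkw(x,y,O=O,ya=YA):
    a=np.radians(ya);R=np.array([[np.cos(a),-np.sin(a)],[np.sin(a),np.cos(a)]]);return O+R@np.array([x,y])/1000
def capangle(P,p,xi):
    L=rk(P)*1000;m=(abs(L[...,0]-xi)<11)&(abs(L[...,1])<50)&(P[...,2]>.078)&(P[...,2]<.13)&(p.min(2)>120)&(p.max(2)-p.min(2).astype(int)<45)
    Y=L[m][:,1];Z=P[m][:,2]*1000
    print(xi,len(Y),'z pct',np.percentile(Z,[5,50,95]).round(1),'y',np.percentile(Y,[5,50,95]).round(1))
    if len(Y)>8:
        vx,vy,_,_=cv2.fitLine(np.column_stack([Y,Z]).astype(np.float32),cv2.DIST_HUBER,0,.01,.01)[:,0];print('  angle',np.arctan2(vy,vx))
E
python3 - <<'E'
from h import *
z=np.load('side14.npz');P=cloud('side',z['d'])
for x in (-80,-40,40): capangle(P,z['p'],x)
E
```

```text
-80 31 z pct [79.9 89.9 99. ] y [-12.7  -5.2   3.4]
  angle 0.8251263
-40 18 z pct [78.7 81.2 82.5] y [-27.3  -8.7  11.5]
  angle 0.092040725
40 16 z pct [78.9 80.  81.4] y [-27.9  -9.7   6.7]
  angle 0.052609913
```

Run:
```python
from h import *
for x in (-80,-40,40): print(x,rkw(x,-32))
w=rkw(-80,-32);go(w[0],w[1],.1,10.5)
```

```text
-80 [0.43097114 0.310157  ]
-40 [0.47030134 0.31744642]
40 [0.54896173 0.33202526]
t33.38 pos [0.4496 0.2106 0.1445] yawx 10.52 zax [-0.  0. -1.] F [ 1.2 -0.2  0.2] op 0.0001 j [ 0.44  0.19 -0.46  0.92  0.    1.83]
lin [-1.000e-04 -1.013e-01  4.450e-02]
twist [-0.    0.01  0.02] lin at target yaw [-1.000e-04 -1.013e-01  4.450e-02]
```

drive_tool(twist=[[0,0,0],[0,0,0],[0,0,0],[0,0,0],[0,0,0]], linear=[[0,-0.05,0],[0,-0.051,0],[0,0,0.03],[0,0,0.02],[0,0,0]], claw=[-1,-1,-1,-1,-1])

```text
time_s: 34.0
tool_pos: [0.4299, 0.3088, 0.093]
orientation: [0.996, 0.092, -0.002, 0.001]
force: [0.2, -0.8, 0.2]
opening: 0.0001
```

drive_tool(twist=[[0,0,0],[0,0,0],[0,0,0],[0,0,0],[0,0,0]], linear=[[0,0,0.006],[0,0,0.005],[0,0,0.004],[0,0,0.002],[0,0,0]], claw=[-1,-1,-1,-1,-1])

```text
time_s: 34.62
tool_pos: [0.4314, 0.3091, 0.0775]
orientation: [0.996, 0.091, -0.0, 0.0]
force: [0.4, -0.4, -0.1]
opening: 0.0002
```

drive_tool(twist=[[0,0,0],[0,0,0],[0,0,0],[0,0,0]], linear=[[0,0,-0.02],[0,0.0,-0.03],[0.04,0,0],[0,0,0]], claw=[-1,-1,-1,-1])

```text
time_s: 35.12
tool_pos: [0.4733, 0.3173, 0.1283]
orientation: [0.996, 0.091, 0.001, -0.001]
force: [-0.5, 0.6, -0.1]
opening: 0.0
```

Run:
```python
from h import *
w=rkw(-40,-32);go(w[0],w[1],.1,10.5)
p,d=snap('side',6);crop(p,220,150,290,210,10,'pics/s15.png');np.savez('side15.npz',p=p,d=d)
P=cloud('side',d);capangle(P,p,-80)
```

```text
t35.12 pos [0.4733 0.3173 0.1283] yawx 10.39 zax [ 0.003  0.002 -1.   ] F [-0.5  0.6 -0.1] op 0.0000 j [ 0.59  0.33 -0.31  0.93 -0.    1.98]
lin [-0.003  -0.0006  0.0283]
twist [-0.07 -0.17 -0.11] lin at target yaw [-0.0029 -0.0007  0.0283]
-80 36 z pct [ 80.2  92.  102.6] y [-16.1  -9.1  -1.6]
  angle 1.0680511
```

View pics/s15.png

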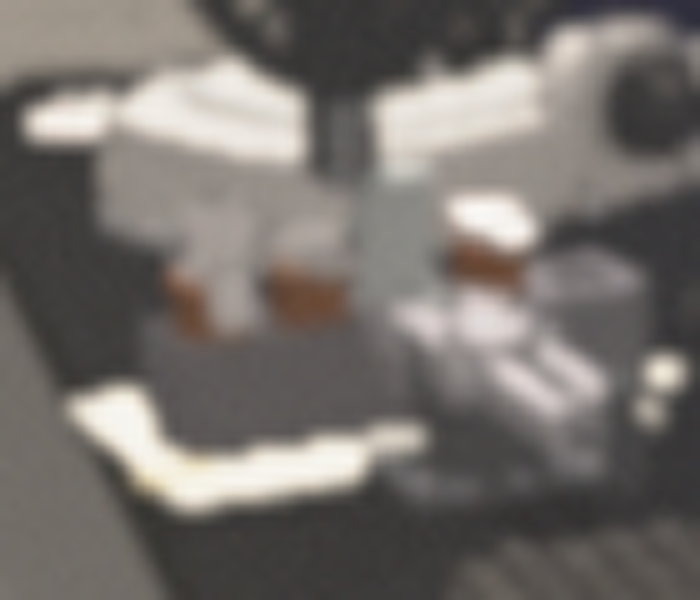

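drive_tool(twist=[[0,0,0],[0,0,0],[0,0,0],[0,0,0],[0,0,0]], linear=[[-0.002,-0.0005,0],[0,0,0.022],[0,0,0.012],[0,0,0.005],[0,0,0.005]], claw=[-1,-1,-1,-1,-1])

```text
time_s: 36.05
tool_pos: [0.4689, 0.3167, 0.0837]
orientation: [0.996, 0.091, 0.0, -0.0]
force: [-0.2, -0.6, 1.3]
opening: -0.0003
```

drive_tool(twist=[[0,0,0],[0,0,0],[0,0,0],[0,0,0],[0,0,0]], linear=[[0,0,0.004],[0,0,0.003],[0,0,0],[0,0,-0.02],[0,0,-0.03]], claw=[-1,-1,-1,-1,-1])

```text
time_s: 36.67
tool_pos: [0.4678, 0.3162, 0.1262]
orientation: [0.996, 0.091, -0.001, 0.0]
force: [0.3, 1.5, 0.2]
opening: 0.0001
```

drive_tool(twist=[[0,0,0],[0,0,0],[0,0,0],[0,0,0]], linear=[[0,0,-0.02],[0.04,0,0],[0.04,0,0],[0,0,0]], claw=[-1,-1,-1,-1])

```text
time_s: 37.17
tool_pos: [0.5497, 0.3316, 0.1464]
orientation: [0.996, 0.09, 0.001, -0.0]
force: [-0.8, -0.3, -0.4]
opening: -0.0002
```

Run:
```python
from h import *
w=rkw(40,-32);go(w[0],w[1],.078,10.5)
p,d=snap('side',6);crop(p,220,150,290,210,10,'pics/s16.png');np.savez('side16.npz',p=p,d=d)
P=cloud('side',d);capangle(P,p,-80);capangle(P,p,-40)
```

```text
t37.17 pos [0.5497 0.3316 0.1464] yawx 10.38 zax [ 0.001  0.001 -1.   ] F [-0.8 -0.3 -0.4] op -0.0002 j [ 0.54  0.45 -0.1   1.03  0.    1.93]
lin [-0.0007 -0.0005  0.0684]
twist [-0.04 -0.08 -0.12] lin at target yaw [-0.0006 -0.0006  0.0684]
-80 35 z pct [ 80.4  92.1 102.7] y [-16.3  -9.2  -1.7]
  angle 1.0730044
-40 34 z pct [ 80.4  91.2 103.1] y [-18.  -12.1  -6.5]
  angle 1.1404955
```

View pics/s16.png

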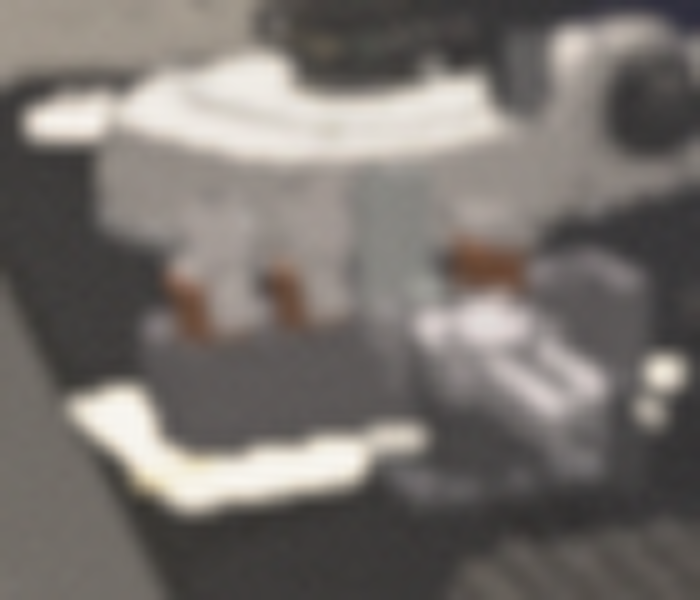

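Both open about 1.1 rad. Now vial 3.

drive_tool(twist=[[0,0,0],[0,0,0],[0,0,0],[0,0,0],[0,0,0]], linear=[[-0.001,0,0.03],[0,0,0.018],[0,0,0.008],[0,0,0.005],[0,0,0.004]], claw=[-1,-1,-1,-1,-1])

```text
time_s: 38.1
tool_pos: [0.5468, 0.3311, 0.082]
orientation: [0.996, 0.091, 0.0, -0.0]
force: [-0.0, -1.0, 1.6]
opening: -0.0
```

drive_tool(twist=[[0,0,0],[0,0,0],[0,0,0],[0,0,0],[0,0,0]], linear=[[0,0,0.003],[0,0,0.001],[0,0,0],[0,0,-0.02],[0,0,-0.04]], claw=[-1,-1,-1,-1,-1])

```text
time_s: 38.72
tool_pos: [0.5449, 0.3302, 0.1363]
orientation: [0.996, 0.091, -0.002, 0.001]
force: [1.0, 0.8, 0.8]
opening: 0.0003
```

drive_tool(twist=[[0,0,0],[0,0,0],[0,0,0],[0,0,0],[0,0,0]], linear=[[0,0,-0.03],[0,0.06,0],[0,0.06,0],[0,0.06,0],[0,0.06,0]], claw=[-1,-1,-1,-1,-1])

```text
time_s: 39.35
tool_pos: [0.5901, 0.0933, 0.1678]
orientation: [0.996, 0.091, 0.0, -0.0]
force: [0.4, 0.7, 0.6]
opening: -0.0001
```

Run:
```python
from h import *
where()
for n,c in (('top',(170,195,230,260,10)),('side',(220,150,290,210,10))):
    p,d=snap(n,6);crop(p,*c,f'pics/{n[0]}17.png');np.savez(n+'17.npz',p=p,d=d)
    P=cloud(n,d)
    for x in (-80,-40,40): capangle(P,p,x)
```

```text
t39.35 pos [0.5901 0.0933 0.1678] yawx 10.47 zax [ 0.001  0.    -1.   ] F [0.4 0.7 0.6] op -0.0001 j [ 0.16  0.35 -0.19  1.03  0.    1.54]
-80 40 z pct [ 80.6  95.2 104.9] y [-17.7  -9.7   0.6]
  angle 1.0401225
-40 33 z pct [ 80.   97.  106.3] y [-19.4 -12.3   6.1]
  angle 1.1258644
40 31 z pct [ 82.4  95.4 106.1] y [-18.2 -11.8  -4.7]
  angle 1.1028973
-80 34 z pct [ 80.1  91.8 103.1] y [-14.9  -9.   -3.4]
  angle 1.1652762
-40 34 z pct [ 80.2  92.9 103.2] y [-16.7 -11.6  -5.3]
  angle 1.2178236
40 31 z pct [ 80.9  91.7 102.8] y [-16.6 -11.5  -6.7]
  angle 1.1570549
```

View pics/s17.png

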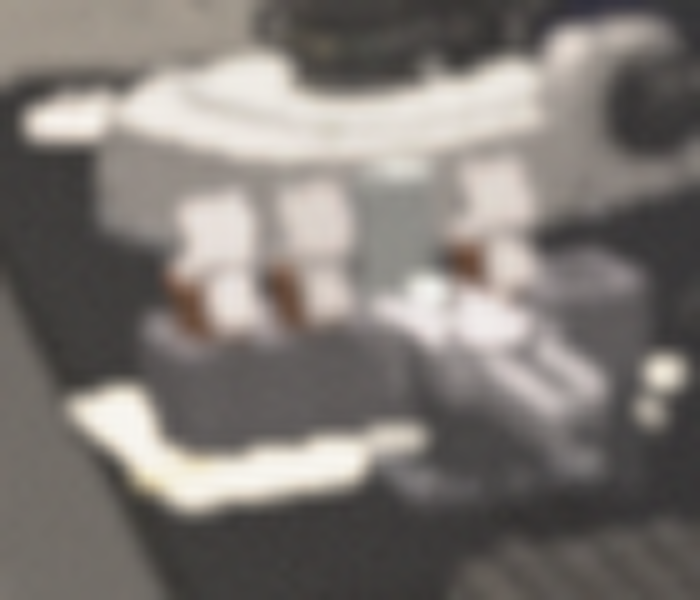

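View pics/t17.png

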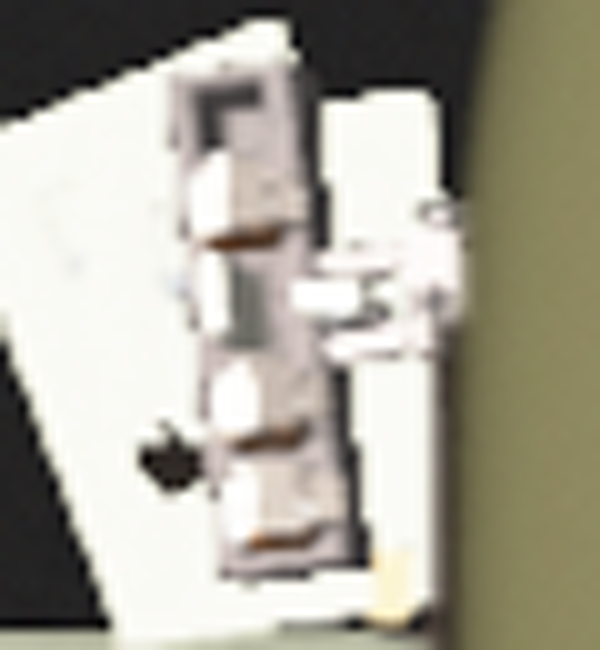

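Run:
```python
from h import *
w=rkw(40,-34);go(w[0],w[1],.15,10.5)
```

```text
t39.95 pos [0.5897 0.0959 0.1675] yawx 10.54 zax [-0.  0. -1.] F [ 0.3  0.2 -0.1] op -0.0002 j [ 0.16  0.35 -0.19  1.03  0.    1.55]
lin [ 0.0031 -0.2376  0.0175]
twist [-0.    0.01  0.04] lin at target yaw [ 0.003  -0.2376  0.0175]
```

drive_tool(twist=[[0,0,0],[0,0,0],[0,0,0],[0,0,0],[0,0,0]], linear=[[0.001,-0.06,0],[0.001,-0.06,0],[0.001,-0.06,0],[0,-0.04,0],[0,-0.017,0.018]], claw=[-1,-1,-1,-1,-1])

```text
time_s: 40.58
tool_pos: [0.5501, 0.3318, 0.1504]
orientation: [0.996, 0.093, 0.001, -0.001]
force: [0.2, -1.0, 0.1]
opening: -0.0002
```

drive_tool(twist=[[0,0,0],[0,0,0],[0,0,0],[0,0,0],[0,0,0]], linear=[[0,0,0.02],[0,0,0.02],[0,0,0],[0,-0.006,0],[0,-0.006,0]], claw=[-1,-1,-1,-1,-1])

```text
time_s: 41.2
tool_pos: [0.5483, 0.3408, 0.1106]
orientation: [0.996, 0.091, 0.001, -0.0]
force: [0.2, 0.6, -0.6]
opening: 0.0
```

Run:
```python
from h import *
o,R=where();print(rk(o['tool_pos'])*1000)
```

```text
t41.20 pos [0.5483 0.3408 0.1106] yawx 10.42 zax [ 0.001  0.001 -1.   ] F [ 0.2  0.6 -0.6] op 0.0000 j [ 0.56  0.48 -0.13  0.96  0.    1.94]
[ 40.99123222 -23.24451805]
```

drive_tool(twist=[[0,0,0],[0,0,0],[0,0,0],[0,0,0],[0,0,0]], linear=[[0,-0.006,0.001],[0,-0.006,0.001],[0,-0.006,0],[0,-0.003,0.002],[0,-0.002,0.002]], claw=[-1,-1,-1,-1,-1])

```text
time_s: 41.82
tool_pos: [0.5434, 0.3631, 0.1033]
orientation: [0.996, 0.091, -0.0, 0.0]
force: [0.4, -0.4, 1.3]
opening: -0.0001
```

drive_tool(twist=[[0,0,0],[0,0,0],[0,0,0],[0,0,0],[0,0,0]], linear=[[0,-0.001,0.002],[0,0,0.001],[0,0,0.0005],[0,0,0],[0,0,0]], claw=[-1,-1,-1,-1,-1])

```text
time_s: 42.45
tool_pos: [0.544, 0.3639, 0.102]
orientation: [0.996, 0.091, 0.001, -0.0]
force: [-1.9, -2.7, 12.2]
opening: -0.0002
```

Run:
```python
from h import *
o,R=where();print(rk(o['tool_pos'])*1000)
p,d=snap('side',6);crop(p,220,140,290,200,10,'pics/s18.png')
```

```text
t42.45 pos [0.544  0.3639 0.102 ] yawx 10.43 zax [ 0.002  0.001 -1.   ] F [-1.9 -2.7 12.2] op -0.0002 j [ 0.59  0.5  -0.12  0.95 -0.    1.98]
[40.95299461  0.26500109]
```

View pics/s18.png

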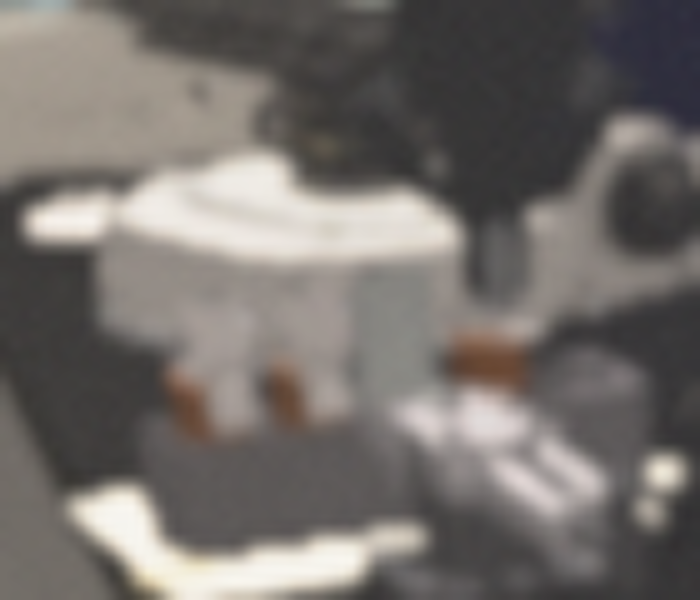

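drive_tool(twist=[[0,0,0],[0,0,0],[0,0,0],[0,0,0],[0,0,0]], linear=[[0,0,0.0008],[0,0,0],[0,0,-0.02],[0,0,-0.03],[0,0.034,0]], claw=[-1,-1,-1,-1,-1])

```text
time_s: 43.38
tool_pos: [0.5508, 0.3329, 0.1518]
orientation: [0.996, 0.092, 0.002, -0.002]
force: [0.2, 0.6, -0.9]
opening: -0.0001
```

drive_tool(twist=[[0,0,0],[0,0,0],[0,0,0]], linear=[[-0.04,0,0],[-0.04,0,0],[0,0,0]], claw=[-1,-1,-1])

```text
time_s: 43.75
tool_pos: [0.4679, 0.3149, 0.1488]
orientation: [0.996, 0.092, -0.001, 0.0]
force: [1.2, -0.3, -0.5]
opening: -0.0001
```

Run:
```python
from h import *
w=rkw(-40,-34);go(w[0],w[1],.11,10.5)
p,d=snap('side',6);P=cloud('side',d);capangle(P,p,40)
```

```text
t43.75 pos [0.4679 0.3149 0.1488] yawx 10.50 zax [-0.003 -0.001 -1.   ] F [ 1.2 -0.3 -0.5] op -0.0001 j [ 0.59  0.31 -0.29  0.97  0.    1.98]
lin [ 0.0029 -0.0001  0.0388]
twist [0.02 0.16 0.  ] lin at target yaw [ 0.0028 -0.      0.0388]
40 16 z pct [78.6 80.3 81.7] y [-28.1  -9.5   7.8]
  angle 0.0587221
```

drive_tool(twist=[[0,0,0],[0,0,0],[0,0,0],[0,0,0],[0,0,0]], linear=[[0.0025,0,0.02],[0,0,0.018],[0,0,0],[0,-0.006,0],[0,-0.006,0]], claw=[-1,-1,-1,-1,-1])

```text
time_s: 44.68
tool_pos: [0.4718, 0.3291, 0.1122]
orientation: [0.996, 0.091, 0.001, -0.0]
force: [0.6, 0.5, 0.2]
opening: 0.0
```

drive_tool(twist=[[0,0,0],[0,0,0],[0,0,0],[0,0,0],[0,0,0]], linear=[[0,-0.006,0.001],[0,-0.006,0.001],[0,-0.006,0],[0,-0.003,0.002],[0,-0.002,0.002]], claw=[-1,-1,-1,-1,-1])

```text
time_s: 45.3
tool_pos: [0.4668, 0.351, 0.105]
orientation: [0.996, 0.091, -0.0, 0.0]
force: [-0.1, -1.4, 1.5]
opening: 0.0002
```

drive_tool(twist=[[0,0,0],[0,0,0],[0,0,0],[0,0,0],[0,0,0]], linear=[[0,0,0.002],[0,0,0.001],[0,0,0.0005],[0,0,0],[0,0,0]], claw=[-1,-1,-1,-1,-1])

```text
time_s: 45.92
tool_pos: [0.4671, 0.3508, 0.1019]
orientation: [0.996, 0.091, 0.0, -0.0]
force: [1.0, -0.9, 1.6]
opening: -0.0003
```

Run:
```python
from h import *
o,R=where();print(rk(o['tool_pos'])*1000)
```

```text
t45.92 pos [0.4671 0.3508 0.1019] yawx 10.44 zax [ 0.  0. -1.] F [ 1.  -0.9  1.6] op -0.0003 j [ 0.64  0.38 -0.3   0.88 -0.    2.03]
[-37.05068609   1.33251505]
```

drive_tool(twist=[[0,0,0],[0,0,0],[0,0,0],[0,0,0]], linear=[[0,0,0.001],[0,0,0.001],[0,0,0.0005],[0,0,0]], claw=[-1,-1,-1,-1])

```text
time_s: 46.42
tool_pos: [0.4674, 0.3508, 0.1013]
orientation: [0.996, 0.091, 0.001, -0.0]
force: [-3.4, -4.5, 18.0]
opening: 0.0002
```

Shut hard (18 N). Now vial 1.

drive_tool(twist=[[0,0,0],[0,0,0],[0,0,0],[0,0,0],[0,0,0]], linear=[[0,0,-0.02],[0,0,-0.03],[0,0.036,0],[-0.042,0,0],[0,0,0]], claw=[-1,-1,-1,-1,-1])

```text
time_s: 47.05
tool_pos: [0.4293, 0.3064, 0.1486]
orientation: [0.996, 0.091, -0.002, 0.001]
force: [0.9, -0.2, 0.5]
opening: 0.0003
```

Run:
```python
from h import *
w=rkw(-80,-34);go(w[0],w[1],.111,10.5)
p,d=snap('side',6);P=cloud('side',d);capangle(P,p,40);capangle(P,p,-40)
```

```text
t47.05 pos [0.4293 0.3064 0.1486] yawx 10.47 zax [-0.003 -0.001 -1.   ] F [ 0.9 -0.2  0.5] op 0.0003 j [ 0.62  0.25 -0.38  0.95  0.    2.01]
lin [ 0.0024 -0.0014  0.0376]
twist [ 0.04  0.19 -0.03] lin at target yaw [ 0.0023 -0.0014  0.0376]
40 17 z pct [78.3 80.2 81.9] y [-35.2 -11.8   4.8]
  angle 0.09105759
-40 19 z pct [78.5 80.7 81.6] y [-32.5  -8.8  12. ]
  angle 0.052172158
```

drive_tool(twist=[[0,0,0],[0,0,0],[0,0,0],[0,0,0],[0,0,0]], linear=[[0.001,-0.001,0.02],[0,0,0.018],[0,0,0],[0,-0.006,0],[0,-0.006,0]], claw=[-1,-1,-1,-1,-1])

```text
time_s: 47.98
tool_pos: [0.4314, 0.3217, 0.1122]
orientation: [0.996, 0.091, 0.001, -0.0]
force: [-0.7, 1.1, 0.5]
opening: 0.0005
```

drive_tool(twist=[[0,0,0],[0,0,0],[0,0,0],[0,0,0],[0,0,0]], linear=[[0,-0.006,0.001],[0,-0.006,0.001],[0,-0.006,0],[0,-0.003,0.002],[0,-0.002,0.002]], claw=[-1,-1,-1,-1,-1])

```text
time_s: 48.6
tool_pos: [0.4266, 0.3435, 0.1051]
orientation: [0.996, 0.091, -0.0, 0.0]
force: [0.1, -0.9, 0.6]
opening: -0.0001
```

drive_tool(twist=[[0,0,0],[0,0,0],[0,0,0],[0,0,0],[0,0,0]], linear=[[0,0,0.002],[0,0,0.001],[0,0,0.001],[0,0,0.0005],[0,0,0]], claw=[-1,-1,-1,-1,-1])

```text
time_s: 49.22
tool_pos: [0.4273, 0.3433, 0.1015]
orientation: [0.996, 0.091, 0.001, 0.0]
force: [0.4, -2.0, 6.4]
opening: 0.0002
```

Run:
```python
from h import *
o,R=where();print(rk(o['tool_pos'])*1000)
```

```text
t49.23 pos [0.4273 0.3433 0.1015] yawx 10.42 zax [ 0.001  0.    -1.   ] F [ 0.4 -2.   6.4] op 0.0002 j [ 0.68  0.32 -0.39  0.85 -0.    2.07]
[-77.58944954   1.23651141]
```

drive_tool(twist=[[0,0,0],[0,0,0],[0,0,0]], linear=[[0,0,0.001],[0,0,0.0005],[0,0,0]], claw=[-1,-1,-1])

```text
time_s: 49.6
tool_pos: [0.4282, 0.3435, 0.1013]
orientation: [0.996, 0.091, 0.002, -0.0]
force: [-2.0, -3.8, 14.4]
opening: -0.0003
```

drive_tool(twist=[[0,0,0],[0,0,0],[0,0,0],[0,0,0],[0,0,0]], linear=[[0,0,-0.03],[0,0,-0.05],[0.02,0.06,0],[0.02,0.06,0],[0.02,0.06,0]], claw=[-1,-1,-1,-1,-1])

```text
time_s: 50.22
tool_pos: [0.5178, 0.1778, 0.1794]
orientation: [0.996, 0.091, 0.0, -0.0]
force: [1.1, 0.3, 0.4]
opening: 0.0001
```

drive_tool(twist=[[0,0,3],[0,0,0],[0,0,0]], linear=[[0.02,0.06,0],[0.02,0.06,0],[0.02,0.06,0]], claw=[-1,-1,-1])

```text
time_s: 50.6
tool_pos: [0.6025, 0.0101, 0.1792]
orientation: [0.998, 0.065, 0.0, -0.0]
force: [0.4, 0.4, 0.0]
opening: -0.0001
```

Run:
```python
from h import *
where()
for n,c in (('top',(170,195,270,258,8)),('side',(220,150,290,210,10))):
    p,d=snap(n,6);crop(p,*c,f'pics/{n[0]}19.png');np.savez(n+'19.npz',p=p,d=d)
    P=cloud(n,d)
    for x in (-80,-40,40): capangle(P,p,x)
```

```text
t50.60 pos [0.6025 0.0101 0.1792] yawx 7.44 zax [ 0.     0.001 -1.   ] F [0.4 0.4 0. ] op -0.0001 j [ 0.02  0.35 -0.16  1.06  0.    1.46]
-80 71 z pct [78.6 82.  86.2] y [-34.7  -7.4  12.2]
  angle 0.052314743
-40 64 z pct [79.  81.7 85.4] y [-36.2  -7.   12.2]
  angle 0.06072355
40 65 z pct [79.3 82.3 85.9] y [-36.5  -9.   11. ]
  angle 0.00906519
-80 18 z pct [78.7 80.6 81.6] y [-27.8  -9.5  15.3]
  angle 0.04347783
-40 18 z pct [78.7 80.4 81.6] y [-31.3  -7.7  13.8]
  angle 0.05680832
40 16 z pct [78.6 80.3 81.3] y [-27.7 -10.9   7.2]
  angle 0.059088696
```

View pics/s19.png

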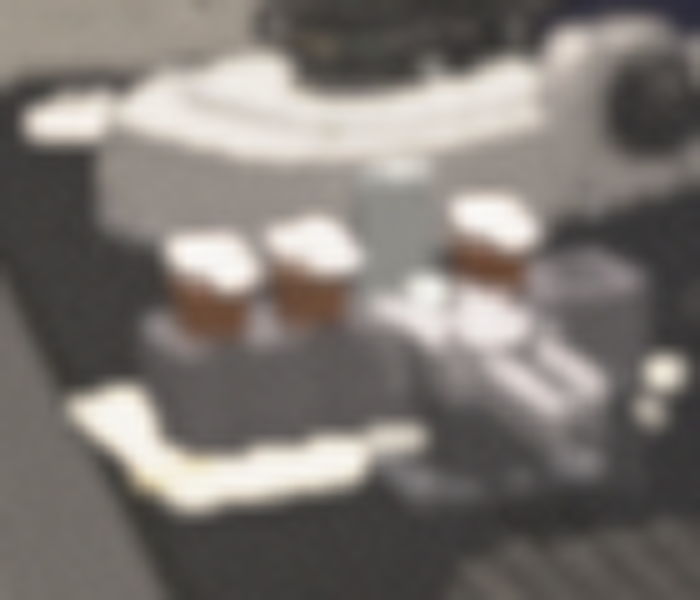

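View pics/t19.png

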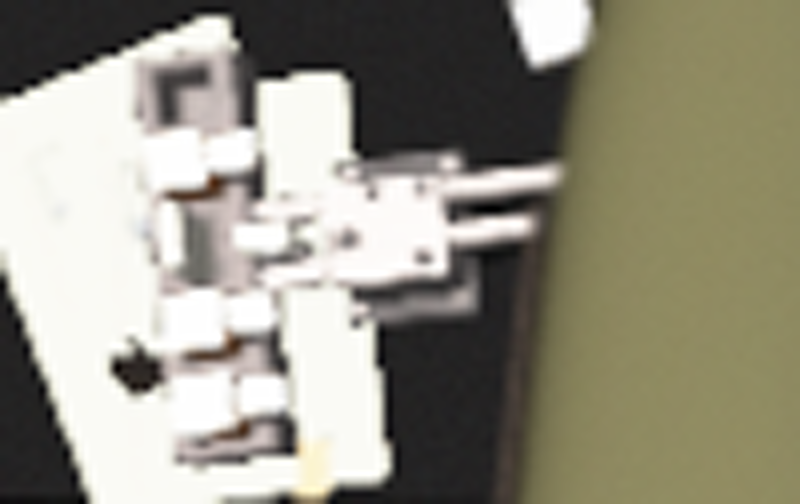

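Run:
```python
from h import *
np.set_printoptions(precision=4,suppress=True)
z=np.load('top11.npz');P=cloud('top',z['d']);crop(z['p'],225,205,275,235,16,'pics/t11c.png')
Q=P[205:230,240:268].reshape(-1,3);Q=Q[(Q[:,2]>.06)&(Q[:,2]<.1)];
for q in Q: print(q,cl(q).round(1))
print(clw(-164,5))
```

```text
[0.5474 0.1702 0.0633] [-115.1  -17.5]
[0.5479 0.1628 0.0604] [-122.5  -17.1]
[0.5433 0.174  0.0635] [-110.8  -14. ]
[0.5438 0.1705 0.0608] [-114.3  -14. ]
[0.5438 0.1666 0.0606] [-118.2  -13.5]
[0.5437 0.1624 0.0617] [-122.3  -12.9]
[0.5363 0.1231 0.0855] [-160.4   -0.3]
[0.5364 0.1193 0.0847] [-164.1   -0. ]
[0.5361 0.1151 0.0869] [-168.3    0.9]
[0.5367 0.1117 0.0835] [-171.7    0.7]
[0.5373 0.1083 0.08  ] [-175.1    0.6]
[0.5324 0.1269 0.0846] [-156.    3.]
[0.5322 0.1228 0.0862] [-160.1    3.7]
[0.533  0.1196 0.0816] [-163.3    3.4]
[0.5326 0.1153 0.0841] [-167.5    4.3]
[0.5328 0.1115 0.0834] [-171.3    4.6]
[0.5332 0.1081 0.0806] [-174.8    4.6]
[0.5317 0.1659 0.0617] [-117.3   -1.4]
[0.5291 0.1235 0.081 ] [-159.     6.7]
[0.5303 0.1208 0.0732] [-161.9    5.9]
[0.5308 0.1173 0.0703] [-165.4    5.8]
[0.531  0.1135 0.0693] [-169.1    6.2]
[0.531  0.1096 0.0692] [-173.     6.6]
[0.5274 0.1614 0.064 ] [-121.2    3.4]
[0.5237 0.1695 0.0618] [-112.6    6.1]
[0.5239 0.1659 0.0603] [-116.3    6.3]
[0.5198 0.1735 0.0606] [-108.2    9.4]
[0.5196 0.1652 0.0629] [-116.4   10.7]
[0.5314 0.1188]
```

View pics/t11c.png

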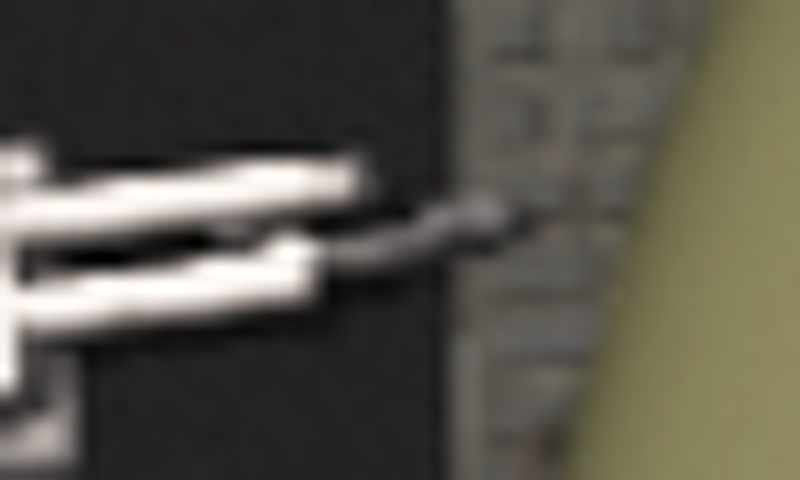

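Run:
```python
from h import *
w=clw(-165,-28);print(w);go(w[0],w[1],.069,7.5)
```

```text
[0.56429728 0.12206633]
t51.20 pos [0.6017 0.013  0.1794] yawx 7.54 zax [ 0.  0. -1.] F [ 0.  -0.3 -0. ] op 0.0002 j [ 0.02  0.35 -0.16  1.06  0.    1.46]
lin [-0.0228 -0.113   0.1104]
twist [-0.   -0.01  0.04] lin at target yaw [-0.0228 -0.113   0.1104]
```

drive_tool(twist=[[0,0,0],[0,0,0],[0,0,0],[0,0,0],[0,0,0]], linear=[[-0.012,-0.057,0],[-0.011,-0.056,0],[0,0,0.05],[0,0,0.04],[0,0,0.02]], claw=[-1,-1,-1,-1,-1])

```text
time_s: 51.82
tool_pos: [0.5627, 0.1216, 0.0671]
orientation: [0.998, 0.066, -0.001, 0.0]
force: [0.3, -0.1, -0.3]
opening: -0.0001
```

drive_tool(twist=[[0,0,0],[0,0,0],[0,0,0],[0,0,0],[0,0,0]], linear=[[0,0,0],[-0.006,0,0],[-0.006,0,0],[-0.006,0,0],[-0.006,0,0]], claw=[-1,-1,-1,-1,-1])

```text
time_s: 52.45
tool_pos: [0.5407, 0.1179, 0.0699]
orientation: [0.998, 0.065, 0.001, -0.0]
force: [-0.0, 0.9, -0.0]
opening: -0.0
```

drive_tool(twist=[[0,0,0],[0,0,0],[0,0,0],[0,0,0],[0,0,0]], linear=[[-0.005,0,0],[-0.005,0,0],[-0.004,0,0],[-0.004,0,0],[0,0,0]], claw=[-1,-1,-1,-1,-1])

```text
time_s: 53.08
tool_pos: [0.5222, 0.1155, 0.0691]
orientation: [0.998, 0.065, -0.0, 0.0]
force: [0.2, -0.1, 0.7]
opening: -0.0
```

Run:
```python
from h import *
o,R=where();print(cl(o['tool_pos']))
for n,c in (('top',(170,195,270,258,8)),('side',(220,150,290,210,10))):
    p,d=snap(n,6);crop(p,*c,f'pics/{n[0]}20.png')
```

```text
t53.08 pos [0.5222 0.1155 0.0691] yawx 7.45 zax [-0.001 -0.    -1.   ] F [ 0.2 -0.1  0.7] op -0.0000 j [ 0.22  0.34 -0.46  0.78  0.    1.66]
[-166.02916861   14.56231485]
```

View pics/t20.png

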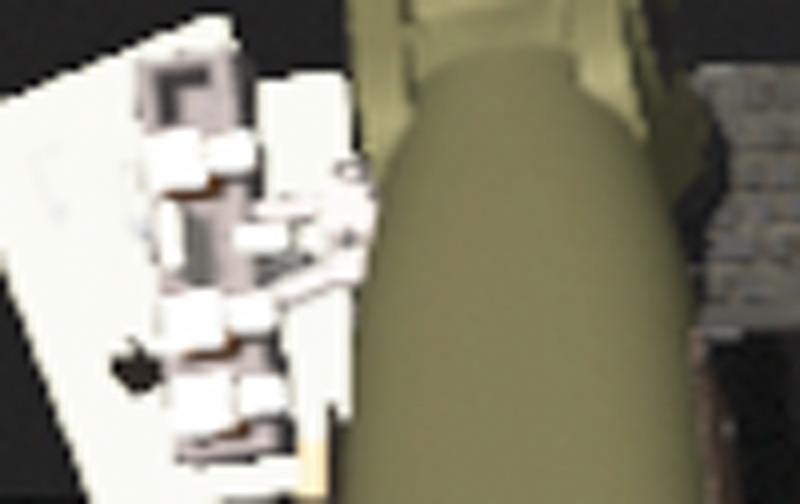

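View pics/s20.png

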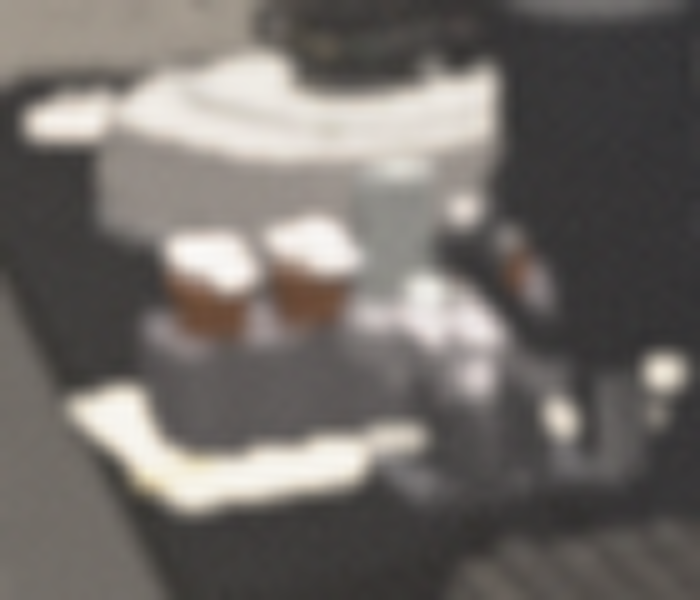

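drive_tool(twist=[[0,0,0],[0,0,0],[0,0,0],[0,0,-10],[0,0,-10]], linear=[[0.004,0,-0.02],[0,0,-0.05],[0,0,-0.06],[0,0,0],[0,0,0]], claw=[-1,-1,-1,-1,1])

```text
time_s: 54.3
tool_pos: [0.5275, 0.1163, 0.2005]
orientation: [0.971, 0.24, 0.001, 0.0]
force: [-0.7, -0.4, 0.3]
opening: 0.0173
```

drive_tool(twist=[[0,0,-10],[0,0,-10],[0,0,-10],[0,0,-10],[0,0,-10]], linear=[[0,0,0],[0,0,0],[0,0,0],[0,0,0],[0,0,0]], claw=[1,1,1,1,1])

```text
time_s: 54.92
tool_pos: [0.5267, 0.1161, 0.1992]
orientation: [0.778, 0.628, -0.0, -0.0]
force: [0.1, -0.5, 0.3]
opening: 0.0852
```

drive_tool(twist=[[0,0,-10],[0,0,-10],[0,0,-3]], linear=[[0,0,0],[0,0,0],[0,0,0]], claw=[1,1,1])

```text
time_s: 55.3
tool_pos: [0.5268, 0.1161, 0.1992]
orientation: [0.639, 0.769, -0.0, -0.0]
force: [-0.6, 1.2, -0.3]
opening: 0.0856
```

Run:
```python
from h import *
np.set_printoptions(precision=4,suppress=True)
go(O[0],O[1],.2,100.5)
for n,c in (('top',(170,195,270,258,8)),('side',(220,150,290,210,10))):
    p,d=snap(n,8);crop(p,*c,f'pics/{n[0]}21.png');np.savez(n+'21.npz',p=p,d=d)
    if n=='top':
        P=cloud(n,d);roi=np.zeros(P.shape[:2],bool);roi[200:256,178:210]=1
        print(rackpose(P,p,roi,0))
```

```text
t55.30 pos [0.5268 0.1161 0.1992] yawx 100.60 zax [-0. -0. -1.] F [-0.6  1.2 -0.3] op 0.0856 j [ 0.22  0.23 -0.28  1.06  0.    0.03]
lin [ 0.2402  0.0216 -0.0008]
twist [-0.   0.   0.1] lin at target yaw [ 0.2402  0.0212 -0.0008]
(array([0.5044, 0.3553, 0.1044]), np.int64(33), ((506.5946044921875, 345.7891845703125), (203.4682159423828, 72.68865966796875), 10.013187408447266))
```

View pics/t21.png

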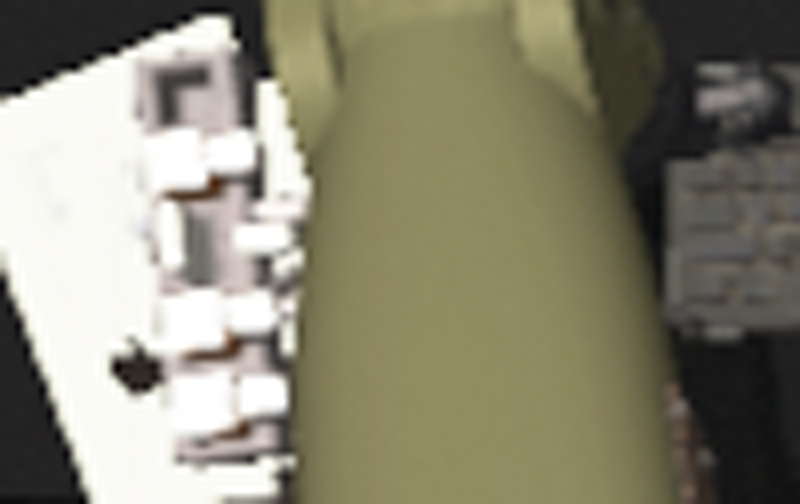

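View pics/s21.png

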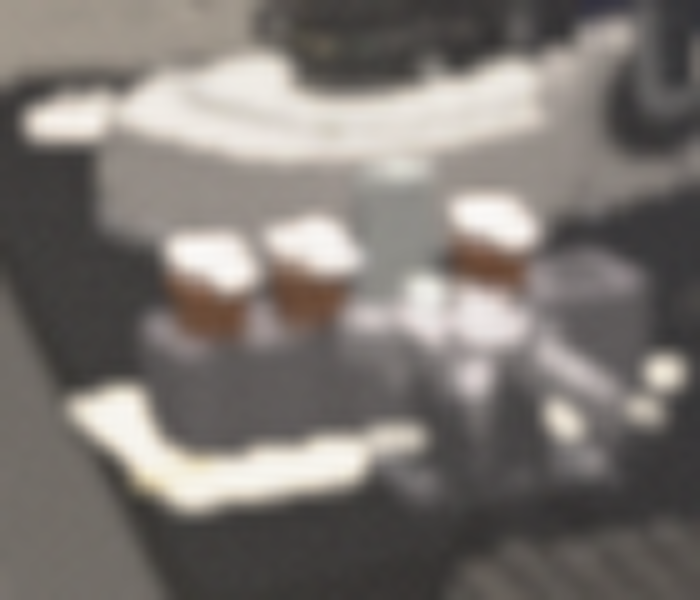

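drive_tool(twist=[[0,0,0.3],[0,0,0],[0,0,0],[0,0,0],[0,0,0]], linear=[[0.05,0.005,0],[0.055,0.005,0],[0.055,0.005,0],[0.05,0.005,0],[0.03,0.001,0]], claw=[1,1,1,1,1])

```text
time_s: 56.72
tool_pos: [0.5045, 0.3585, 0.1991]
orientation: [0.641, 0.767, 0.0, -0.0]
force: [-0.6, -0.0, 0.5]
opening: 0.0854
```

drive_tool(twist=[[0,0,0]], linear=[[0,0,0.03]], claw=[1])

```text
time_s: 56.85
tool_pos: [0.5061, 0.3598, 0.1711]
orientation: [0.641, 0.768, 0.003, 0.001]
force: [0.1, -0.5, -0.7]
opening: 0.0858
```

Run:
```python
from h import *
go(.504,.3558,.085,100.3)
```

```text
t56.85 pos [0.5061 0.3598 0.1711] yawx 100.33 zax [ 0.004  0.004 -1.   ] F [ 0.1 -0.5 -0.7] op 0.0858 j [ 0.62  0.39 -0.13  1.05  0.    0.44]
lin [-0.0038 -0.0032  0.086 ]
twist [ 0.28 -0.16  0.03] lin at target yaw [-0.0036 -0.0028  0.0861]
```

drive_tool(twist=[[0,0,0],[0,0,0],[0,0,0],[0,0,0],[0,0,0]], linear=[[-0.0025,-0.001,0.03],[0,0,0.03],[0,0,0.016],[0,0,0.008],[0,0,0]], claw=[1,1,1,1,1])

```text
time_s: 57.48
tool_pos: [0.5046, 0.3535, 0.0854]
orientation: [0.642, 0.767, 0.0, 0.0]
force: [-0.8, 0.7, -0.1]
opening: 0.0855
```

drive_tool(twist=[[0,0,0],[0,0,0],[0,0,0],[0,0,0],[0,0,0]], linear=[[0,0,0],[0,0,0],[0,0,0],[0,0,0],[0,0,0]], claw=[0.2,-0.4,-0.8,-1,-1], newtons=60)

```text
time_s: 58.1
tool_pos: [0.5041, 0.3547, 0.0855]
orientation: [0.641, 0.767, 0.001, -0.001]
force: [-1.7, 4.9, -0.2]
opening: 0.0109
```

Run:
```python
from h import *
where()
```

```text
t58.10 pos [0.5041 0.3547 0.0855] yawx 100.19 zax [-0.001  0.003 -1.   ] F [-1.7  4.9 -0.2] op 0.0109 j [ 0.61  0.45 -0.24  0.88  0.    0.43]
```

drive_tool(twist=[[0,0,0],[0,0,0],[0,0,0],[0,0,0],[0,0,0]], linear=[[0,0,0],[0,0,-0.004],[0,0,-0.012],[0,0,-0.02],[0,0,-0.024]], claw=[-1,-1,-1,-1,-1], newtons=120)

```text
time_s: 58.72
tool_pos: [0.5023, 0.3541, 0.1437]
orientation: [0.641, 0.767, -0.001, -0.002]
force: [1.9, 4.6, -4.9]
opening: 0.0107
```

drive_tool(twist=[[0,0,0],[0,0,0],[0,0,0],[0,0,0],[0,0,0]], linear=[[0,0,-0.024],[0,0,-0.02],[0,0,-0.012],[0,0,-0.004],[0,0,0]], claw=[-1,-1,-1,-1,-1])

```text
time_s: 59.35
tool_pos: [0.5041, 0.3531, 0.2044]
orientation: [0.642, 0.767, -0.001, -0.0]
force: [0.4, -0.2, -7.4]
opening: 0.0102
```

Run:
```python
from h import *
where()
for n,c in (('top',(160,175,270,258,7)),('side',(210,120,310,205,8))):
    p,d=snap(n,4);crop(p,*c,f'pics/{n[0]}22.png');np.savez(n+'22.npz',p=p,d=d)
```

```text
t59.35 pos [0.5041 0.3531 0.2044] yawx 100.14 zax [-0.001 -0.001 -1.   ] F [ 0.4 -0.2 -7.4] op 0.0102 j [ 0.61  0.36 -0.08  1.13 -0.    0.43]
```

View pics/t22.png

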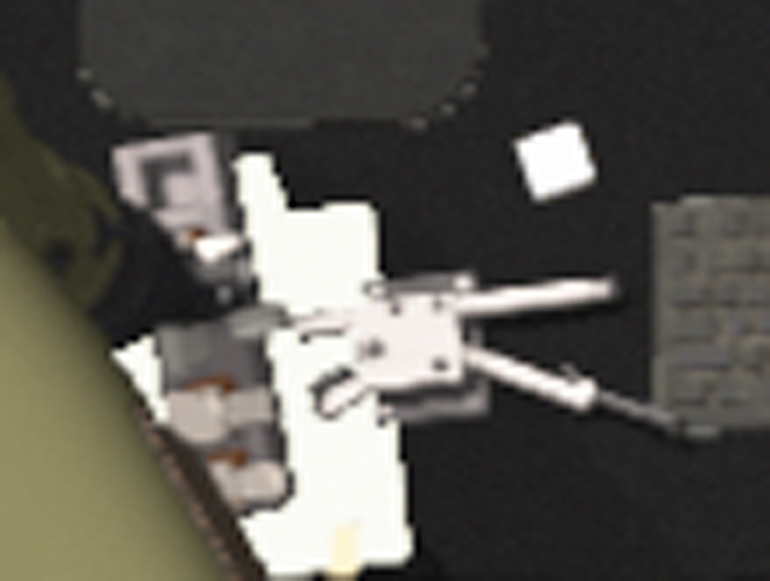

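View pics/s22.png

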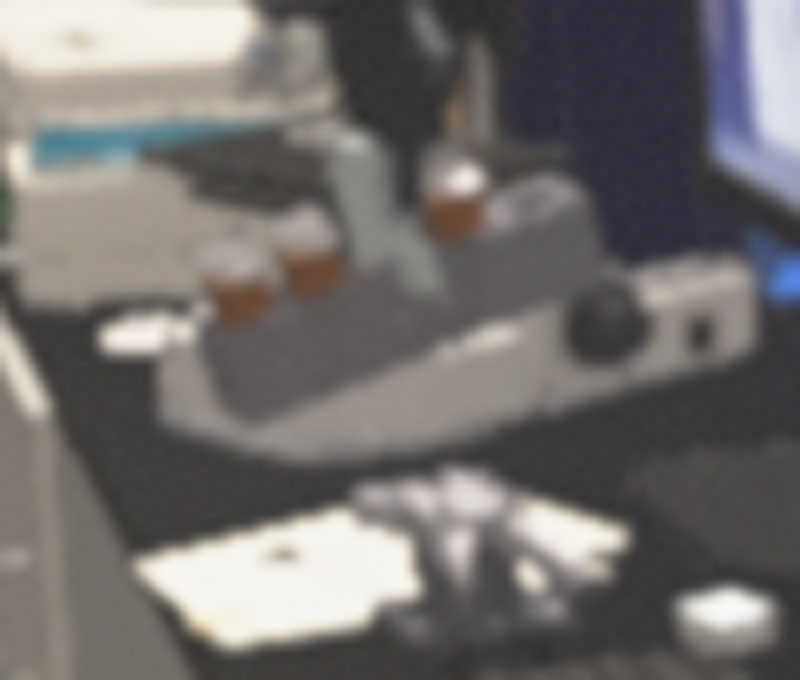

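drive_tool(twist=[[0,0,0],[0,0,0],[0,0,0],[0,0,0],[0,0,0]], linear=[[0.008,0,0],[0.014,0,0.006],[0.01,0,0.015],[0.003,0,0.02],[0,0,0.02]], claw=[-1,-1,-1,-1,-1])

```text
time_s: 60.38
tool_pos: [0.4975, 0.3887, 0.1423]
orientation: [0.641, 0.767, -0.0, -0.0]
force: [-0.3, -0.5, -6.8]
opening: 0.0105
```

drive_tool(twist=[[0,0,0],[0,0,0],[0,0,0],[0,0,0],[0,0,0]], linear=[[0,0,0.012],[0,0,0.01],[0,0,0.006],[0,0,0.005],[0,0,0]], claw=[-1,-1,-1,-1,-1])

```text
time_s: 61.0
tool_pos: [0.4982, 0.3878, 0.1112]
orientation: [0.642, 0.767, -0.0, -0.0]
force: [-0.3, -0.3, -6.7]
opening: 0.0105
```

Run:
```python
from h import *
where()
p,d=snap('side',4);crop(p,210,120,310,205,8,'pics/s23.png')
```

```text
t61.00 pos [0.4982 0.3878 0.1112] yawx 100.14 zax [-0. -0. -1.] F [-0.3 -0.3 -6.7] op 0.0105 j [ 0.66  0.46 -0.17  0.95 -0.    0.48]
```

View pics/s23.png

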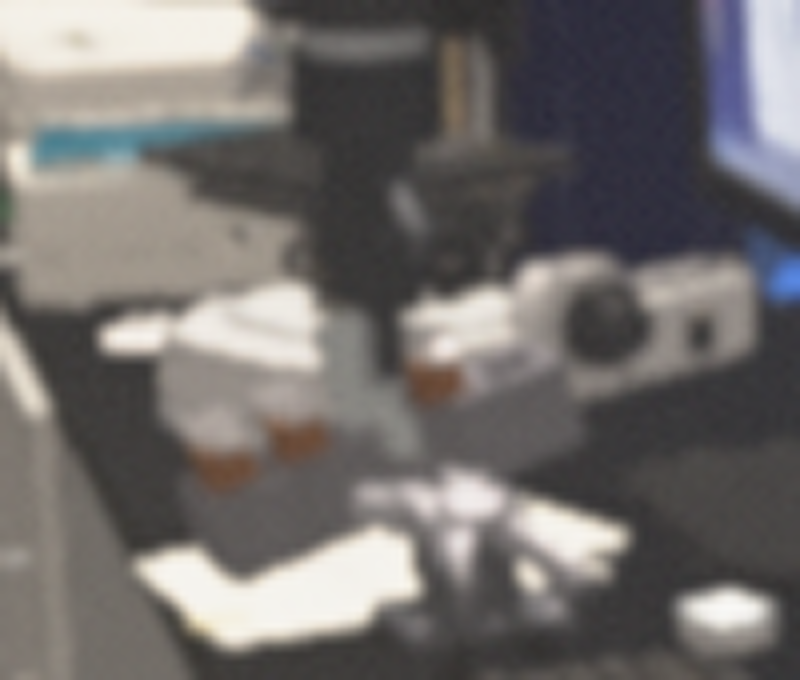

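drive_tool(twist=[[0,0,0],[0,0,0],[0,0,0],[0,0,0],[0,0,0]], linear=[[0,0,0.003],[0,0,0.003],[0,0,0.003],[0,0,0.003],[0,0,0]], claw=[-1,-1,-1,-1,-1])

```text
time_s: 61.82
tool_pos: [0.5032, 0.3902, 0.1036]
orientation: [0.642, 0.767, 0.005, 0.002]
force: [7.7, 0.4, 11.4]
opening: 0.0104
```

drive_tool(twist=[[0,0,0],[0,0,0],[0,0,0],[0,0,0],[0,0,0]], linear=[[0,0,0.003],[0,0,0.003],[0,0,0.003],[0,0,0.002],[0,0,0]], claw=[-1,-1,-1,-1,-1])

```text
time_s: 62.45
tool_pos: [0.5035, 0.3908, 0.0927]
orientation: [0.642, 0.767, 0.006, 0.002]
force: [7.0, 1.6, 10.5]
opening: 0.0099
```

drive_tool(twist=[[0,0,0],[0,0,0],[0,0,0],[0,0,0],[0,0,0]], linear=[[0,0,0.002],[0,0,0.002],[0,0,0.001],[0,0,0.001],[0,0,0]], claw=[-1,-1,-1,-1,-1])

```text
time_s: 63.08
tool_pos: [0.5024, 0.3902, 0.0859]
orientation: [0.642, 0.767, 0.005, 0.001]
force: [6.5, 1.1, 7.7]
opening: 0.0103
```

drive_tool(twist=[[0,0,0],[0,0,0],[0,0,0],[0,0,0],[0,0,0]], linear=[[0,0,0],[0,0,0],[0,0,0],[0,0,0],[0,0,0]], claw=[-0.8,-0.7,-0.4,0.2,1], newtons=20)

```text
time_s: 63.7
tool_pos: [0.4979, 0.3877, 0.0819]
orientation: [0.642, 0.767, -0.0, -0.0]
force: [-0.4, -0.2, -0.4]
opening: 0.0611
```

drive_tool(twist=[[0,0,0],[0,0,0],[0,0,0],[0,0,0],[0,0,0]], linear=[[0,0,-0.04],[0,0,-0.06],[-0.06,0,-0.02],[-0.06,0,0],[-0.06,0,0]], claw=[1,1,1,1,1])

```text
time_s: 64.32
tool_pos: [0.53, 0.2099, 0.2024]
orientation: [0.641, 0.767, 0.0, 0.0]
force: [1.8, -0.1, 0.6]
opening: 0.0855
```

drive_tool(twist=[[0,0,0],[0,0,0]], linear=[[-0.06,0,0],[-0.06,0,0]], claw=[1,1])

```text
time_s: 64.58
tool_pos: [0.551, 0.0914, 0.2021]
orientation: [0.642, 0.767, 0.0, 0.0]
force: [1.1, 0.1, -0.5]
opening: 0.0855
```

Run:
```python
from h import *
np.set_printoptions(precision=4,suppress=True)
where()
for n,c in (('top',(140,185,230,260,8)),('side',(210,130,310,205,8))):
    p,d=snap(n,8);np.savez(n+'24.npz',p=p,d=d);crop(p,*c,f'pics/{n[0]}24.png')
    if n=='top':
        P=cloud(n,d);roi=np.zeros(P.shape[:2],bool);roi[198:262,170:205]=1
        print(rackpose(P,p,roi,0))
        Z=P[...,2];m=roi&(Z>.076)&(Z<.09);Q=P[m];print(cv2.minAreaRect((Q[:,:2]*1000).astype(np.float32)))
```

```text
t64.58 pos [0.551  0.0914 0.2021] yawx 100.16 zax [ 0.  0. -1.] F [ 1.1  0.1 -0.5] op 0.0855 j [ 0.16  0.26 -0.23  1.08 -0.   -0.01]
(array([0.4957, 0.3841, 0.1045]), np.int64(31), ((500.00054931640625, 364.52557373046875), (204.46499633789062, 92.62227630615234), 10.245387077331543))
((477.75640869140625, 369.4134216308594), (147.60189819335938, 54.50138854980469), 10.805462837219238)
```

View pics/t24.png

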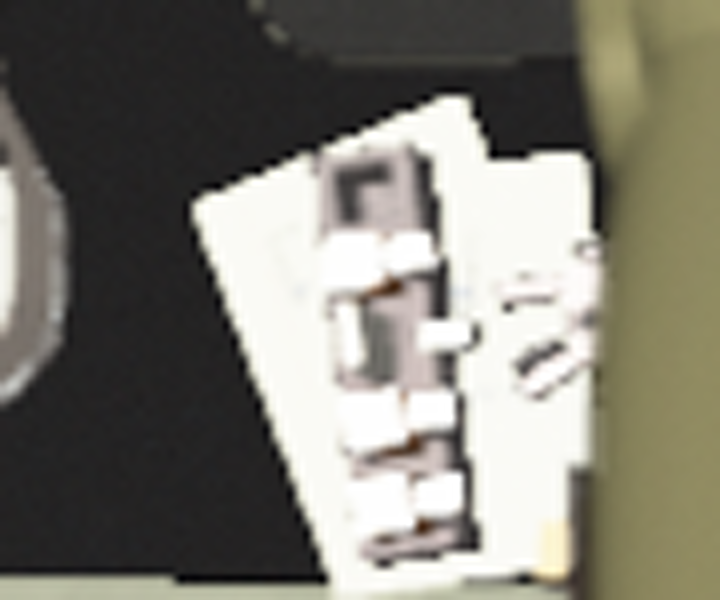

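View pics/s24.png

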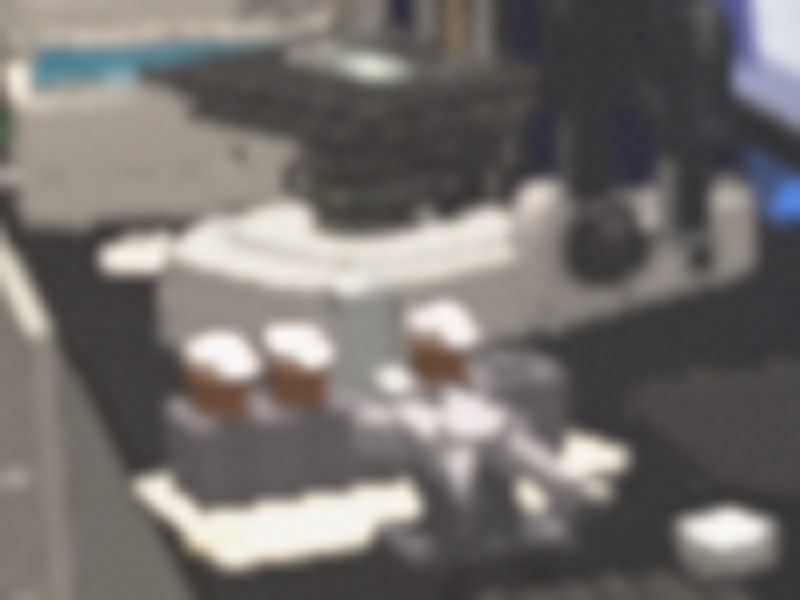

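Run:
```python
from h import *
go(.488,.383,.085,100.3)
```

```text
t65.38 pos [0.5509 0.0936 0.202 ] yawx 100.18 zax [-0.  0. -1.] F [ 0.1  0.3 -0.4] op 0.0858 j [ 0.17  0.26 -0.23  1.08  0.   -0.01]
lin [ 0.296  -0.0108  0.1171]
twist [-0.   -0.   -0.12] lin at target yaw [ 0.296  -0.0102  0.117 ]
```

drive_tool(twist=[[0,0,0],[0,0,0],[0,0,0],[0,0,0],[0,0,0]], linear=[[0.059,-0.002,0],[0.06,-0.002,0],[0.06,-0.002,0],[0.06,-0.002,0],[0.057,-0.003,0]], claw=[1,1,1,1,1])

```text
time_s: 66.0
tool_pos: [0.4875, 0.3847, 0.2022]
orientation: [0.642, 0.767, 0.0, 0.0]
force: [1.5, -0.7, -0.0]
opening: 0.0852
```

drive_tool(twist=[[0,0,0],[0,0,0]], linear=[[0,0,0.03],[0,0,0]], claw=[1,1])

```text
time_s: 66.25
tool_pos: [0.4861, 0.3822, 0.1697]
orientation: [0.641, 0.767, -0.002, -0.0]
force: [-0.3, -0.1, 0.6]
opening: 0.0857
```

Run:
```python
from h import *
go(.488,.383,.085,100.3)
```

```text
t66.25 pos [0.4861 0.3822 0.1697] yawx 100.22 zax [-0.004 -0.003 -1.   ] F [-0.3 -0.1  0.6] op 0.0857 j [ 0.67  0.39 -0.12  1.06 -0.    0.49]
lin [0.0006 0.0023 0.0847]
twist [-0.24  0.13 -0.08] lin at target yaw [0.0004 0.002  0.0847]
```

drive_tool(twist=[[0,0,0],[0,0,0],[0,0,0],[0,0,0],[0,0,0]], linear=[[0,0.0005,0.035],[0,0,0.03],[0,0,0.015],[0,0,0.006],[0,0,0]], claw=[1,1,1,1,1])

```text
time_s: 66.88
tool_pos: [0.489, 0.3828, 0.0868]
orientation: [0.642, 0.767, 0.0, 0.0]
force: [0.1, 0.1, 0.7]
opening: 0.0856
```

drive_tool(twist=[[0,0,0],[0,0,0],[0,0,0],[0,0,0],[0,0,0]], linear=[[0,0,0],[0,0,0],[0,0,0],[0,0,0],[0,0,0]], claw=[0.2,-0.4,-0.8,-1,-1], newtons=60)

```text
time_s: 67.5
tool_pos: [0.4884, 0.3829, 0.0859]
orientation: [0.642, 0.767, -0.0, -0.0]
force: [0.2, 1.3, 0.2]
opening: 0.0115
```

drive_tool(twist=[[0,0,0],[0,0,0],[0,0,0],[0,0,0],[0,0,0]], linear=[[0,0,0],[0,0,0],[0,0,-0.004],[0,0,-0.01],[0,0,-0.02]], claw=[-1,-1,-1,-1,-1], newtons=120)

```text
time_s: 68.12
tool_pos: [0.4873, 0.3818, 0.1193]
orientation: [0.642, 0.767, -0.002, -0.0]
force: [-5.8, 4.4, -8.8]
opening: 0.0106
```

drive_tool(twist=[[0,0,0],[0,0,0],[0,0,0],[0,0,0],[0,0,0]], linear=[[0,0,-0.025],[0,0,-0.025],[0,0,-0.02],[0,0,-0.008],[0,0,0]], claw=[-1,-1,-1,-1,-1])

```text
time_s: 68.75
tool_pos: [0.4885, 0.3828, 0.1982]
orientation: [0.642, 0.767, 0.0, -0.0]
force: [-6.6, 3.0, -5.2]
opening: 0.0105
```

Run:
```python
from h import *
where()
p,d=snap('side',4);crop(p,210,120,310,205,8,'pics/s25.png')
```

```text
t68.75 pos [0.4885 0.3828 0.1982] yawx 100.14 zax [ 0.  0. -1.] F [-6.6  3.  -5.2] op 0.0105 j [ 0.66  0.38 -0.08  1.12  0.    0.49]
```

View pics/s25.png

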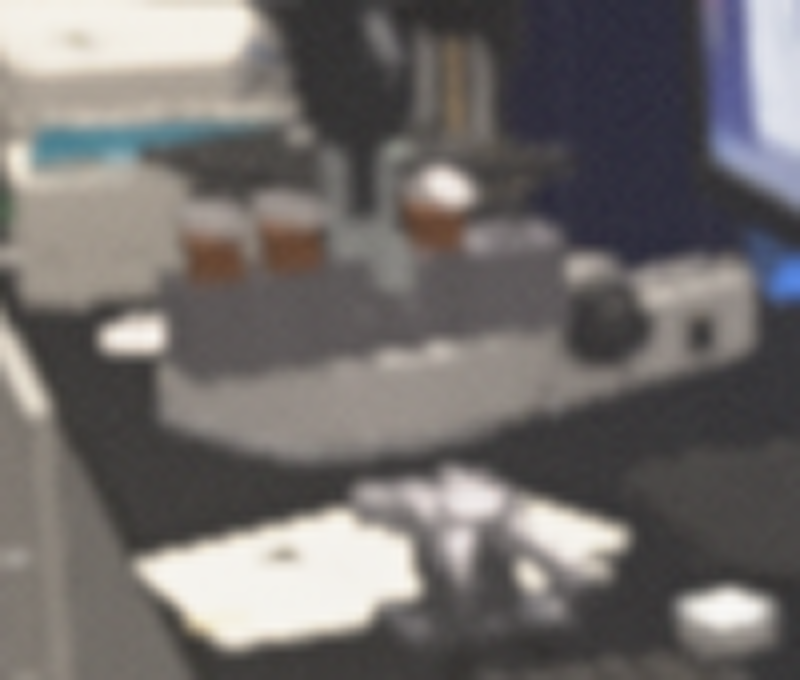

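drive_tool(twist=[[0,0,0],[0,0,0],[0,0,0],[0,0,0],[0,0,0]], linear=[[-0.008,0,0],[-0.018,-0.004,0],[-0.028,-0.01,0],[-0.036,-0.015,0],[-0.038,-0.018,0]], claw=[-1,-1,-1,-1,-1])

```text
time_s: 69.58
tool_pos: [0.4642, 0.2462, 0.1979]
orientation: [0.642, 0.767, -0.0, 0.0]
force: [2.1, -2.7, -6.2]
opening: 0.0109
```

Run:
```python
from h import *
go(.415,-.06,.198,100.3)
```

```text
t69.58 pos [0.4642 0.2462 0.1979] yawx 100.14 zax [ 0.    -0.001 -1.   ] F [ 2.1 -2.7 -6.2] op 0.0109 j [ 0.49  0.2  -0.31  1.05 -0.    0.31]
lin [-2.928e-01 -1.023e-01  2.000e-04]
twist [-0.    0.05 -0.16] lin at target yaw [-2.925e-01 -1.032e-01 -1.000e-04]
```

drive_tool(twist=[[0,0,0],[0,0,0],[0,0,0],[0,0,0],[0,0,0]], linear=[[-0.038,-0.017,0],[-0.038,-0.016,0],[-0.038,-0.015,0],[-0.038,-0.014,0],[-0.038,-0.013,0]], claw=[-1,-1,-1,-1,-1])

```text
time_s: 70.2
tool_pos: [0.4232, 0.0461, 0.1981]
orientation: [0.642, 0.767, -0.0, 0.0]
force: [0.7, -2.9, -11.5]
opening: 0.0106
```

drive_tool(twist=[[0,0,0],[0,0,0],[0,0,0],[0,0,0],[0,0,0]], linear=[[-0.038,-0.01,0],[-0.038,-0.005,0],[-0.038,0,0],[-0.038,0.004,0],[-0.038,0.007,0]], claw=[-1,-1,-1,-1,-1])

```text
time_s: 70.82
tool_pos: [0.4529, -0.1414, 0.1982]
orientation: [0.642, 0.766, -0.0, 0.0]
force: [-3.8, -0.6, -11.9]
opening: 0.0106
```

Run:
```python
from h import *
np.set_printoptions(precision=4,suppress=True)
go(.5342,-.3635,.198,100.6)
for n,c in (('top',(340,180,410,260,8)),('side',(250,190,370,300,6))):
    p,d=snap(n,6);np.savez(n+'26.npz',p=p,d=d);crop(p,*c,f'pics/{n[0]}26.png')
```

```text
t70.83 pos [ 0.4529 -0.1414  0.1982] yawx 100.08 zax [ 0. -0. -1.] F [ -3.8  -0.6 -11.9] op 0.0106 j [-0.3   0.11 -0.43  1.04 -0.   -0.48]
lin [-0.2329  0.0412  0.0003]
twist [-0.    0.03 -0.52] lin at target yaw [-0.2333  0.039   0.0002]
```

View pics/t26.png

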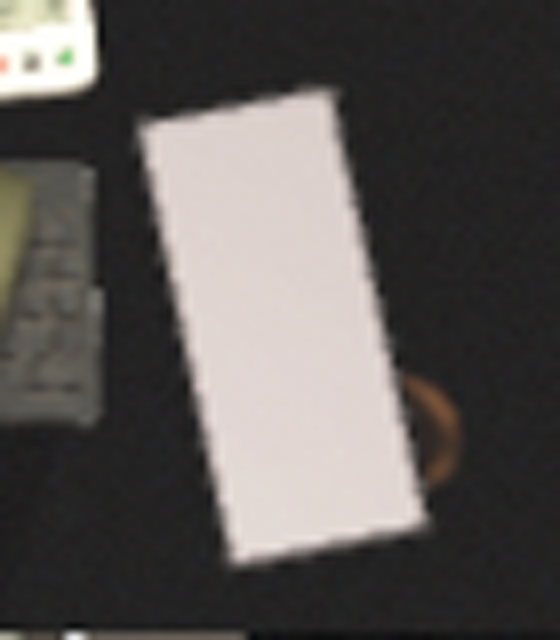

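View pics/s26.png

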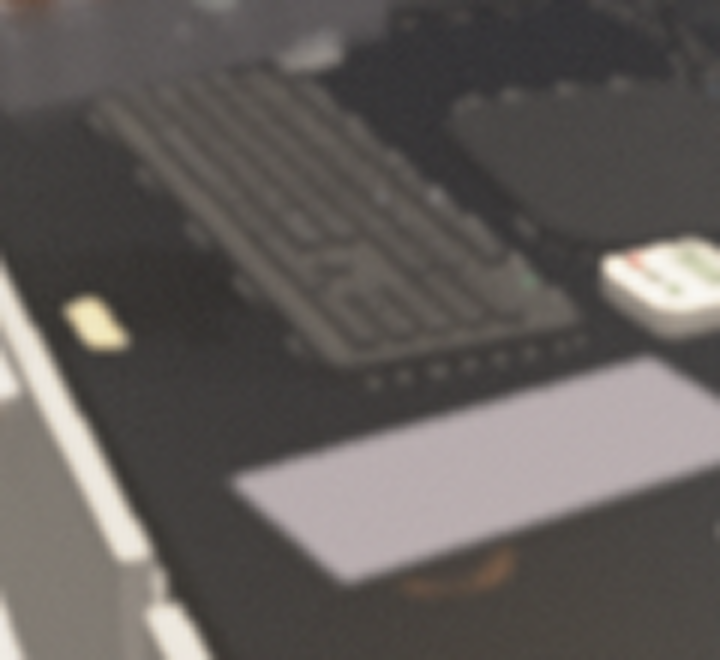

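Empty mat is clearly visible in the top view (crop corners ≈ (137,122), (335,90), (428,525), (230,565)). Measure it.

Run:
```python
from h import *
np.set_printoptions(precision=4,suppress=True)
p=np.load('top26.npz')['p']
g=p.astype(int).sum(2)
m=np.zeros(g.shape,np.uint8);m[185:256,355:398]=(g[185:256,355:398]>330)
n,l,s,c=cv2.connectedComponentsWithStats(m);i=1+np.argmax(s[1:,4]);print(s[i],c[i])
v,u=np.nonzero(l==i);W=np.array([ray('top',a,b,.004)[:2] for a,b in zip(u,v)])
print('centroid',W.mean(0));q=W-W.mean(0);e,V=np.linalg.eigh(q.T@q);a=V[:,1]*np.sign(V[0,1]);print('yaw',np.degrees(np.arctan2(a[1],a[0])),'dims',np.sqrt(12*e/len(W)))
p2=np.load('side26.npz')['p'];crop(p2,280,230,390,300,7,'pics/s26b.png')
# side mask
hsv=p2.astype(int);g=hsv.sum(2);m=np.zeros(g.shape,np.uint8);m[245:300,280:385]=((g>420)&(hsv.min(2)>130))[245:300,280:385]
n,l,s,c=cv2.connectedComponentsWithStats(m);i=1+np.argmax(s[1:,4]);print(s[i])
v,u=np.nonzero(l==i);W=np.array([ray('side',a,b,.004)[:2] for a,b in zip(u,v)])
# area-weighted by ground footprint
m_,f=M('side');wt=np.array([1/ (m_['R'][2]@np.array([w[0],w[1],.004])+m_['t'][2])**-3 for w in W])
cw=(W*wt[:,None]).sum(0)/wt.sum();q=(W-cw);e,V=np.linalg.eigh((q*wt[:,None]).T@q/wt.sum());a=V[:,1]*np.sign(V[0,1]);print('side',cw,np.degrees(np.arctan2(a[1],a[0])),np.sqrt(12*e))
```

```text
[ 357  191   36   60 1392] [374.7371 220.3922]
centroid [ 0.5398 -0.3604]
yaw 11.413861379330324 dims [0.1007 0.2311]
[ 290  250   89   36 1521]
side [ 0.5357 -0.3623] 11.483873699643512 [0.0967 0.2261]
```

drive_tool(twist=[[0,0,-0.4],[0,0,-0.4],[0,0,-0.3],[0,0,-0.2],[0,0,0]], linear=[[-0.038,0.006,0],[-0.038,0.006,0],[-0.038,0.007,0],[-0.035,0.007,0],[-0.03,0.005,0]], claw=[-1,-1,-1,-1,-1])

```text
time_s: 72.05
tool_pos: [0.5187, -0.3105, 0.1978]
orientation: [0.633, 0.774, -0.0, 0.0]
force: [-0.5, -1.2, -8.8]
opening: 0.0105
```

drive_tool(twist=[[0,0,0],[0,0,0],[0,0,0],[0,0,0],[0,0,0]], linear=[[-0.022,0.003,0],[-0.015,0.002,0],[-0.008,0.001,0],[0,0,0],[0,0,0]], claw=[-1,-1,-1,-1,-1])

```text
time_s: 72.68
tool_pos: [0.5327, -0.3515, 0.198]
orientation: [0.633, 0.774, 0.0, -0.0]
force: [1.1, 0.9, -6.6]
opening: 0.0106
```

Run:
```python
from h import *
go(.5314,-.3625,.095,101.4)
p,d=snap('side',6);crop(p,270,180,390,290,6,'pics/s27.png')
```

```text
t72.67 pos [ 0.5327 -0.3515  0.198 ] yawx 101.48 zax [-0.     0.001 -1.   ] F [ 1.1  0.9 -6.6] op 0.0106 j [-0.58  0.41 -0.03  1.13  0.   -0.78]
lin [-0.0106 -0.0034  0.103 ]
twist [-0.   -0.04  0.08] lin at target yaw [-0.0105 -0.0034  0.103 ]
```

View pics/s27.png

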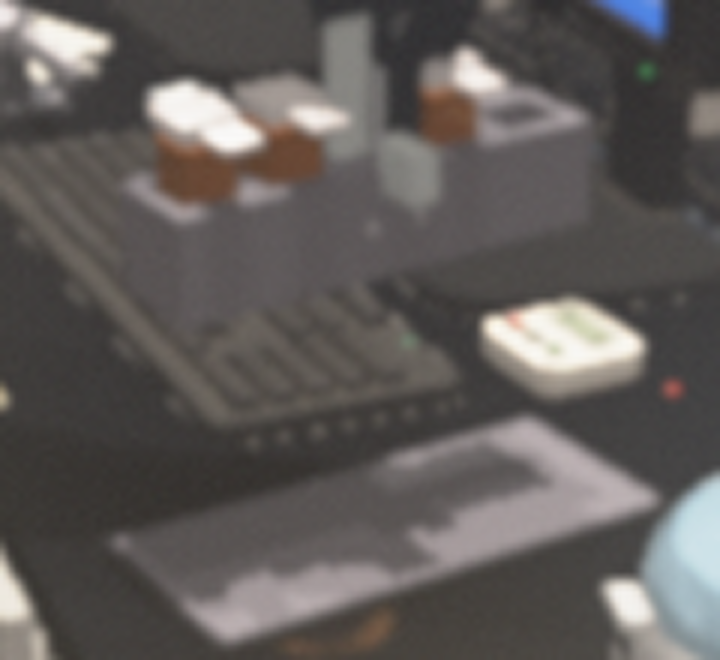

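drive_tool(twist=[[0,0,0],[0,0,0],[0,0,0],[0,0,0],[0,0,0]], linear=[[-0.006,-0.002,0.005],[-0.0045,-0.0014,0.015],[0,0,0.025],[0,0,0.025],[0,0,0.018]], claw=[-1,-1,-1,-1,-1])

```text
time_s: 73.6
tool_pos: [0.5305, -0.363, 0.1075]
orientation: [0.633, 0.774, -0.0, -0.001]
force: [-0.0, 0.9, -7.3]
opening: 0.0105
```

drive_tool(twist=[[0,0,0],[0,0,0],[0,0,0],[0,0,0],[0,0,0]], linear=[[0,0,0.008],[0,0,0.004],[0,0,0.002],[0,0,0],[0,0,0]], claw=[-1,-1,-1,-1,-1])

```text
time_s: 74.22
tool_pos: [0.532, -0.3635, 0.0967]
orientation: [0.633, 0.774, 0.0, 0.001]
force: [-0.1, -0.4, -5.8]
opening: 0.0106
```

Run:
```python
from h import *
go(.5314,-.3625,.0898,101.4)
```

```text
t74.22 pos [ 0.532  -0.3635  0.0967] yawx 101.45 zax [ 0.001 -0.001 -1.   ] F [-0.1 -0.4 -5.8] op 0.0106 j [-0.6   0.49 -0.15  0.93  0.   -0.8 ]
lin [ 0.0011 -0.0004  0.0069]
twist [0.04 0.04 0.05] lin at target yaw [ 0.0011 -0.0004  0.0069]
```

drive_tool(twist=[[0,0,0],[0,0,0],[0,0,0],[0,0,0],[0,0,0]], linear=[[0.001,0,0.003],[0,0,0.002],[0,0,0.002],[0,0,0.001],[0,0,0]], claw=[-1,-1,-1,-1,-1])

```text
time_s: 74.85
tool_pos: [0.5313, -0.3623, 0.0879]
orientation: [0.633, 0.774, -0.0, -0.0]
force: [0.5, 0.5, -7.3]
opening: 0.0106
```

drive_tool(twist=[[0,0,0],[0,0,0],[0,0,0],[0,0,0]], linear=[[0,0,0.001],[0,0,0.001],[0,0,0],[0,0,0]], claw=[-1,-1,-1,-1])

```text
time_s: 75.35
tool_pos: [0.5314, -0.3623, 0.086]
orientation: [0.633, 0.774, 0.0, -0.0]
force: [0.5, -0.9, -6.4]
opening: 0.0106
```

Run:
```python
from h import *
p,d=snap('side',6);crop(p,270,200,390,300,6,'pics/s28.png')
```

```text
(no output)
```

View pics/s28.png

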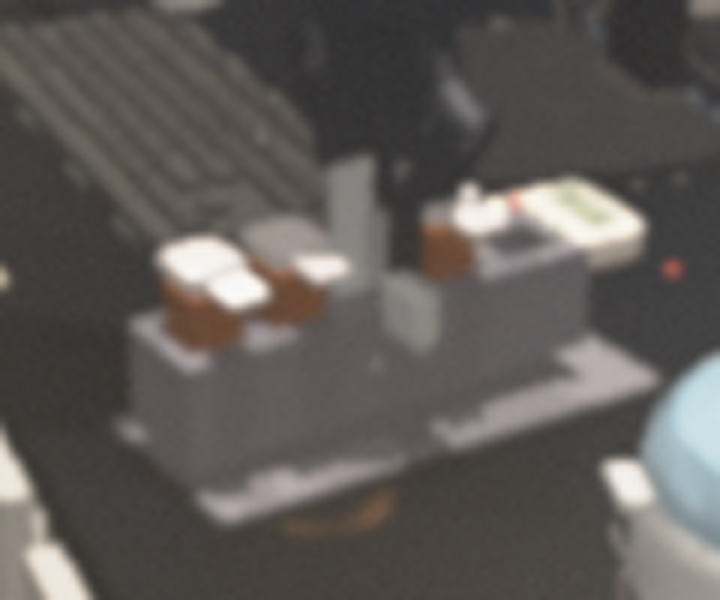

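drive_tool(twist=[[0,0,0],[0,0,0],[0,0,0],[0,0,0]], linear=[[0,0,0.001],[0,0,0.001],[0,0,0],[0,0,0]], claw=[-1,-1,-1,-1])

```text
time_s: 76.15
tool_pos: [0.5314, -0.3623, 0.084]
orientation: [0.633, 0.774, -0.0, -0.0]
force: [0.9, -1.1, -6.9]
opening: 0.0105
```

drive_tool(twist=[[0,0,0],[0,0,0],[0,0,0],[0,0,0]], linear=[[0,0,0.001],[0,0,0.0005],[0,0,0],[0,0,0]], claw=[-1,-1,-1,-1])

```text
time_s: 76.65
tool_pos: [0.5314, -0.3623, 0.0825]
orientation: [0.633, 0.774, -0.0, 0.0]
force: [-1.4, 1.0, -8.1]
opening: 0.0104
```

Run:
```python
from h import *
np.set_printoptions(precision=4,suppress=True)
for n in ('side','top'):
    p,d=snap(n,6);P=cloud(n,d);np.savez(n+'29.npz',p=p,d=d)
    O2=np.array([.539,-.361]);L=rk(P,O2,11.4)*1000
    for nm,x0,x1,y0,y1 in [('farrim',90,101,-20,20),('nearrim',-101,-96,-20,20),('mid',-15,25,-24,-14),('cap1',-92,-68,-10,14),('cap2',-52,-28,-10,14),('cap3',28,52,-10,14)]:
        m=(L[...,0]>x0)&(L[...,0]<x1)&(L[...,1]>y0)&(L[...,1]<y1)&(P[...,2]>.03)&(P[...,2]<.11)
        if m.sum()>3: print(n,nm,m.sum(),np.percentile(P[m][:,2],[25,50,75]))
crop(np.load('side29.npz')['p'],285,250,345,300,12,'pics/s29.png')
```

```text
side nearrim 33 [0.0679 0.0784 0.0938]
side mid 69 [0.0738 0.0853 0.094 ]
side cap1 69 [0.0725 0.083  0.094 ]
side cap2 84 [0.0775 0.0921 0.0979]
side cap3 12 [0.0631 0.0634 0.0636]
```

View pics/s29.png

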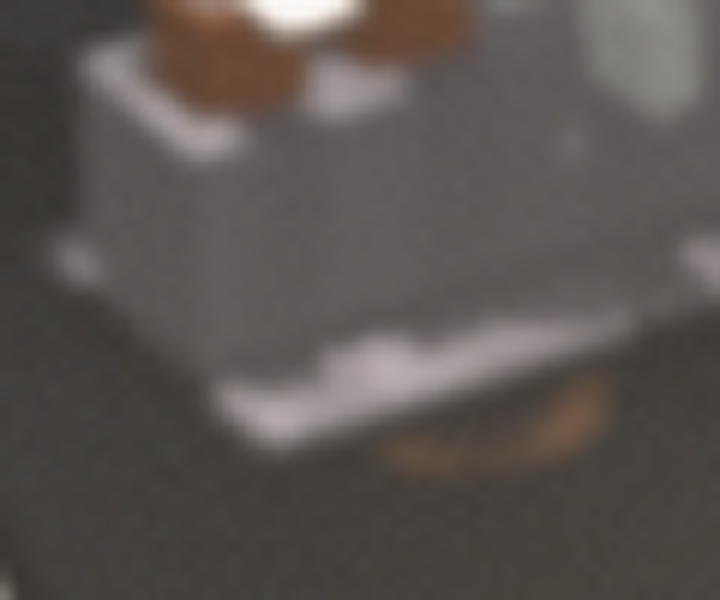

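Run:
```python
from h import *
np.set_printoptions(precision=4,suppress=True)
for h in (0,.004,.008,.012):
    b=zr('side',205,385,285,250,12,.004+h);t=zr('side',205,162,285,250,12,.052+h)
    print(h,b[:2],t[:2],'expected',rkw(-102,-25,np.array([.539,-.361]),11.4))
P=cloud('side',np.load('side29.npz')['d']);p=np.load('side29.npz')['p']
# rim strip: pixels at (x 90..200,y 60..150 zoomed)
for X,Y in [(110,70),(140,100),(180,140),(215,140),(340,95),(360,90)]:
    u=round(X/12+285);v=round(Y/12+250);print(u,v,P[v,u],p[v,u])
```

```text
0 [ 0.4291 -0.4069] [ 0.4315 -0.4013] expected [ 0.444  -0.4057]
0.004 [ 0.427  -0.4134] [ 0.4291 -0.4085] expected [ 0.444  -0.4057]
0.008 [ 0.4249 -0.4199] [ 0.4268 -0.4156] expected [ 0.444  -0.4057]
0.012 [ 0.4228 -0.4263] [ 0.4245 -0.4228] expected [ 0.444  -0.4057]
294 256 [ 0.4212 -0.3724  0.0591] [147 139 140]
297 258 [ 0.4246 -0.3861  0.0596] [154 144 144]
300 262 [ 0.4258 -0.4062  0.0583] [140 132 132]
303 262 [ 0.4327 -0.4085  0.0582] [142 134 135]
313 258 [ 0.4615 -0.3999  0.0597] [158 149 151]
315 258 [ 0.4657 -0.4027  0.0603] [142 135 136]
```

drive_tool(twist=[[0,0,0],[0,0,0],[0,0,0],[0,0,0],[0,0,0]], linear=[[0,0.004,0],[0,0.004,0.001],[0,0,0.002],[0,0,0.001],[0,0,0]], claw=[-1,-1,-1,-1,-1])

```text
time_s: 77.88
tool_pos: [0.539, -0.3607, 0.0783]
orientation: [0.633, 0.774, -0.0, -0.0]
force: [0.0, -0.8, -8.0]
opening: 0.0102
```

drive_tool(twist=[[0,0,0],[0,0,0],[0,0,0],[0,0,0]], linear=[[0,0,0.001],[0,0,0.001],[0,0,0],[0,0,0]], claw=[-1,-1,-1,-1])

```text
time_s: 78.38
tool_pos: [0.5393, -0.3608, 0.0766]
orientation: [0.633, 0.774, 0.0, 0.0]
force: [0.5, 1.1, -7.5]
opening: 0.0105
```

drive_tool(twist=[[0,0,0],[0,0,0],[0,0,0],[0,0,0]], linear=[[0,0,0.001],[0,0,0.001],[0,0,0],[0,0,0]], claw=[-1,-1,-1,-1])

```text
time_s: 78.88
tool_pos: [0.5393, -0.3607, 0.0746]
orientation: [0.633, 0.774, 0.0, 0.0]
force: [0.6, 0.3, -6.7]
opening: 0.0104
```

Run:
```python
from h import *
where()
np.set_printoptions(precision=4,suppress=True)
p,d=snap('side',8);np.savez('side30.npz',p=p,d=d);crop(p,280,190,380,290,8,'pics/s30.png')
```

```text
t78.88 pos [ 0.5393 -0.3607  0.0746] yawx 101.45 zax [ 0. -0. -1.] F [ 0.6  0.3 -6.7] op 0.0104 j [-0.59  0.52 -0.16  0.89  0.   -0.79]
```

View pics/s30.png

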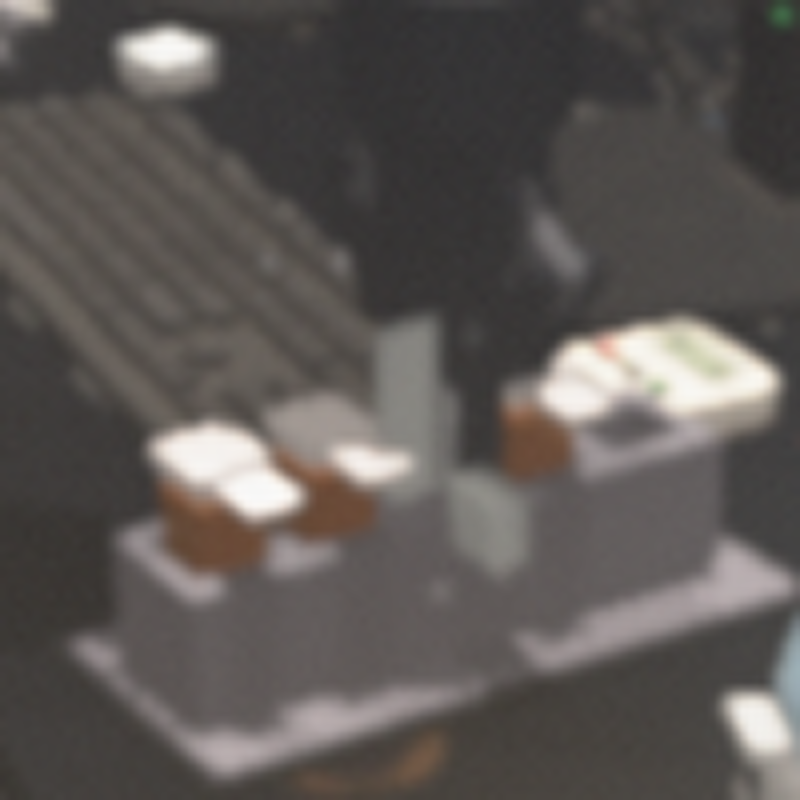

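Run:
```python
from h import *
np.set_printoptions(precision=4,suppress=True)
z=np.load('side30.npz');P=cloud('side',z['d']);p=z['p']
for X,Y in [(135,545),(160,570),(190,590),(210,588),(310,555),(680,420),(600,455),(410,322),(395,325),(425,320),(480,480),(200,450),(320,420)]:
    u=round((X+.5)/8-.5+280);v=round((Y+.5)/8-.5+190);print(X,Y,P[v,u],p[v,u])
for nm,X,Y,zz in [('matL',72,645,.004),('matB',225,778,.004),('matR',795,583,.004),('rackNearCornerBot',208,728,.004),('rackR bottom',722,545,.004)]:
    print(nm,zr('side',X,Y,280,190,8,zz))
```

```text
135 545 [ 0.427  -0.3701  0.0514] [136 128 130]
160 570 [ 0.4309 -0.3902  0.0522] [154 145 146]
190 590 [ 0.4347 -0.4022  0.052 ] [162 153 154]
210 588 [ 0.442  -0.4034  0.0512] [159 150 151]
310 555 [ 0.4759 -0.3963  0.0526] [153 144 144]
680 420 [ 0.6272 -0.3531  0.0557] [183 174 171]
600 455 [ 0.5919 -0.3649  0.055 ] [150 142 144]
410 322 [ 0.5219 -0.3668  0.1121] [107 105 102]
395 325 [ 0.517  -0.3652  0.1122] [90 90 87]
425 320 [ 0.5273 -0.367   0.1114] [110 109 106]
480 480 [ 0.5342 -0.3981  0.0684] [134 132 127]
200 450 [ 0.4474 -0.3807  0.0859] [245 241 238]
320 420 [ 0.4897 -0.3734  0.0867] [161 152 147]
matL [ 0.4154 -0.3408  0.004 ]
matB [ 0.4352 -0.4349  0.004 ]
matR [ 0.656  -0.3837  0.004 ]
rackNearCornerBot [ 0.4398 -0.4055  0.004 ]
rackR bottom [ 0.6457 -0.3504  0.004 ]
```

drive_tool(twist=[[0,0,0],[0,0,0],[0,0,0],[0,0,0]], linear=[[0,0,0.001],[0,0,0.001],[0,0,0],[0,0,0]], claw=[-1,-1,-1,-1])

```text
time_s: 79.78
tool_pos: [0.5396, -0.3608, 0.073]
orientation: [0.633, 0.774, 0.0, 0.0]
force: [1.2, 2.2, -2.8]
opening: 0.0105
```

Contact beginning; one more mm, then release and look.

drive_tool(twist=[[0,0,0],[0,0,0],[0,0,0],[0,0,0]], linear=[[0,0,0.001],[0,0,0.0005],[0,0,0],[0,0,0]], claw=[-1,-1,-1,-1])

```text
time_s: 80.28
tool_pos: [0.5396, -0.3607, 0.0717]
orientation: [0.633, 0.774, 0.0, 0.0]
force: [-0.4, 4.1, 4.5]
opening: 0.0102
```

drive_tool(twist=[[0,0,0],[0,0,0],[0,0,0],[0,0,0],[0,0,0]], linear=[[0,0,0],[0,0,0],[0,0,0],[0,0,0],[0,0,0]], claw=[-0.8,-0.7,-0.4,0.2,1], newtons=20)

```text
time_s: 80.9
tool_pos: [0.5384, -0.3602, 0.0701]
orientation: [0.633, 0.774, -0.0, -0.001]
force: [-0.6, 3.9, -1.6]
opening: 0.0612
```

drive_tool(twist=[[0,0,0],[0,0,0],[0,0,0],[0,0,0],[0,0,0]], linear=[[0,0,-0.04],[0,0,-0.06],[0.06,0,-0.03],[0.06,0,0],[0.06,0,0]], claw=[1,1,1,1,1])

```text
time_s: 81.53
tool_pos: [0.5047, -0.1879, 0.1999]
orientation: [0.634, 0.774, 0.0, 0.002]
force: [1.5, 0.7, 0.2]
opening: 0.0851
```

drive_tool(twist=[[0,0,0],[0,0,0]], linear=[[0.06,0,0],[0.06,0,0]], claw=[1,1])

```text
time_s: 81.78
tool_pos: [0.4807, -0.0698, 0.1994]
orientation: [0.633, 0.774, 0.0, 0.001]
force: [0.9, 0.1, 0.9]
opening: 0.0854
```

Run:
```python
from h import *
np.set_printoptions(precision=4,suppress=True)
where()
for n,c in (('top',(345,183,405,257,8)),('side',(280,215,380,290,8))):
    p,d=snap(n,8);np.savez(n+'31.npz',p=p,d=d);crop(p,*c,f'pics/{n[0]}31.png')
    if n=='top':
        P=cloud(n,d);roi=np.zeros(P.shape[:2],bool);roi[185:258,355:400]=1
        print(rackpose(P,p,roi,.004))
        Z=P[...,2];m=roi&(Z>.08)&(Z<.094);Q=P[m];print(cv2.minAreaRect((Q[:,:2]*1000).astype(np.float32)))
```

```text
t81.78 pos [ 0.4807 -0.0698  0.1994] yawx 101.40 zax [ 0.002 -0.002 -1.   ] F [0.9 0.1 0.9] op 0.0854 j [-0.14  0.13 -0.4   1.04 -0.   -0.34]
(array([ 0.5373, -0.3856,  0.1094]), np.int64(30), ((539.3966674804688, -395.16009521484375), (204.26109313964844, 67.77178192138672), 8.270071029663086))
((519.0415649414062, -399.7674255371094), (143.9714813232422, 53.57172393798828), 7.675276756286621)
```

View pics/t31.png

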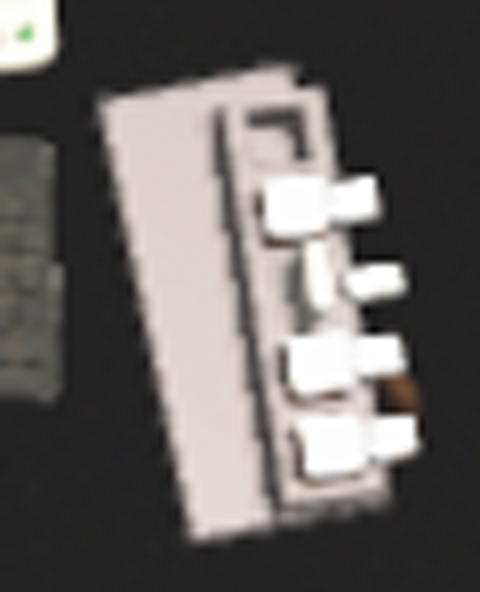

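View pics/s31.png

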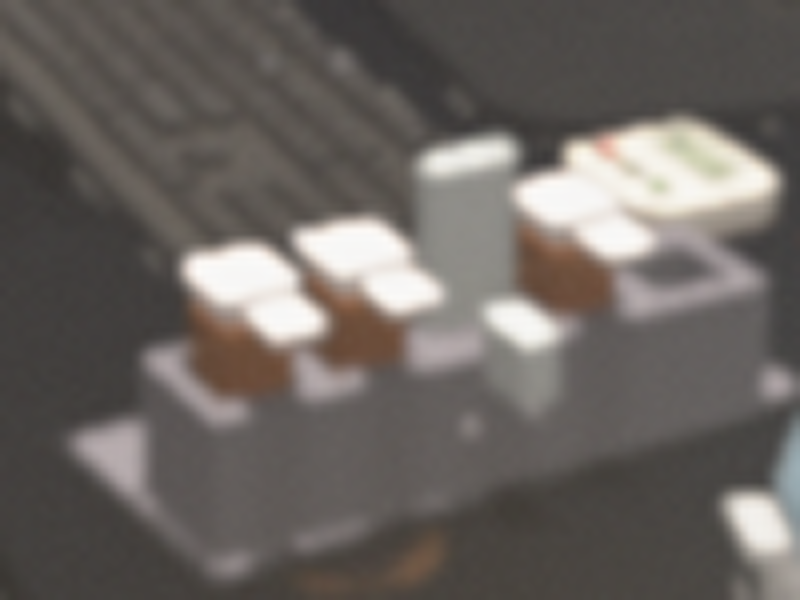

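Run:
```python
from h import *
np.set_printoptions(precision=4,suppress=True)
f=lambda x,y,z:zr('top',x,y,345,183,8,z)
h=f(319,275,.110);t=f(377,280,.066);c=[f(295,205,.086),f(318,365,.086),f(333,442,.086)]
print('h',h,'t',t,c);v=h-t;print('yaw ht',np.degrees(np.arctan2(-v[0],v[1])));v=c[0]-c[2];print('yaw caps',np.degrees(np.arctan2(v[1],v[0])))
corn=[f(325,90,.052),f(228,105,.052),f(390,492,.052),f(280,517,.052)]
print(np.array(corn),np.mean(corn,0))
v=corn[0]-corn[2]+corn[1]-corn[3];print(np.degrees(np.arctan2(v[1],v[0])))
```

```text
h [ 0.537  -0.3849  0.11  ] t [ 0.5418 -0.4197  0.066 ] [array([ 0.5753, -0.3772,  0.086 ]), array([ 0.4968, -0.3871,  0.086 ]), array([ 0.4594, -0.3937,  0.086 ])]
yaw ht 7.862456740857869
yaw caps 8.091278181253914
[[ 0.6401 -0.3978  0.052 ]
 [ 0.632  -0.3492  0.052 ]
 [ 0.4389 -0.4262  0.052 ]
 [ 0.4261 -0.3721  0.052 ]] [ 0.5343 -0.3863  0.052 ]
7.180522054819934
```

Run:
```python
from h import *
go(.531,-.3858,.19,97.9)
```

```text
t82.58 pos [ 0.4805 -0.071   0.1989] yawx 101.42 zax [-0.  0. -1.] F [ 0.8 -0.3  0.3] op 0.0855 j [-0.15  0.13 -0.4   1.04 -0.   -0.35]
lin [-0.3186 -0.0128  0.0089]
twist [-0.01 -0.    3.52] lin at target yaw [-0.3188  0.0067  0.0089]
```

drive_tool(twist=[[0,0,3.5],[0,0,0],[0,0,0],[0,0,0],[0,0,0]], linear=[[0,0,0],[-0.06,0.002,0],[-0.06,0.002,0],[-0.06,0.001,0],[-0.06,0.001,0]], claw=[1,1,1,1,1])

```text
time_s: 83.2
tool_pos: [0.5199, -0.3096, 0.199]
orientation: [0.656, 0.754, 0.0, 0.0]
force: [0.6, -0.3, -0.1]
opening: 0.0852
```

drive_tool(twist=[[0,0,0],[0,0,0],[0,0,0],[0,0,0]], linear=[[-0.05,0.001,0],[-0.027,0,0.01],[0,0,0.03],[0,0,0]], claw=[1,1,1,1])

```text
time_s: 83.7
tool_pos: [0.5295, -0.3829, 0.1562]
orientation: [0.657, 0.754, -0.0, -0.003]
force: [-0.5, 0.4, -0.3]
opening: 0.0857
```

Run:
```python
from h import *
go(.531,-.3858,.09,97.9)
```

```text
t83.70 pos [ 0.5295 -0.3829  0.1562] yawx 97.90 zax [-0.004  0.003 -1.   ] F [-0.5  0.4 -0.3] op 0.0857 j [-0.63  0.47 -0.04  1.07  0.   -0.76]
lin [-0.0033  0.0014  0.0662]
twist [-0.22 -0.21  0.  ] lin at target yaw [-0.003   0.0011  0.0662]
```

drive_tool(twist=[[0,0,0],[0,0,0],[0,0,0],[0,0,0],[0,0,0]], linear=[[-0.0015,0,0.03],[0,0,0.025],[0,0,0.013],[0,0,0],[0,0,0]], claw=[1,1,1,1,1])

```text
time_s: 84.32
tool_pos: [0.5323, -0.3856, 0.0924]
orientation: [0.656, 0.754, 0.0, 0.001]
force: [-0.0, 0.3, 0.0]
opening: 0.0856
```

drive_tool(twist=[[0,0,0],[0,0,0],[0,0,0],[0,0,0],[0,0,0]], linear=[[0,0,0],[0,0,0],[0,0,0],[0,0,0],[0,0,0]], claw=[0.2,-0.4,-0.8,-1,-1], newtons=60)

```text
time_s: 84.95
tool_pos: [0.5314, -0.3849, 0.0911]
orientation: [0.656, 0.754, 0.0, -0.0]
force: [-0.2, 1.6, 1.3]
opening: 0.0115
```

Run:
```python
from h import *
where()
```

```text
t84.95 pos [ 0.5314 -0.3849  0.0911] yawx 97.96 zax [-0.     0.001 -1.   ] F [-0.2  1.6  1.3] op 0.0115 j [-0.63  0.52 -0.12  0.93  0.   -0.77]
```

drive_tool(twist=[[0,0,0],[0,0,0],[0,0,0],[0,0,0],[0,0,0]], linear=[[0,0,0],[0,0,-0.002],[0,0,-0.003],[0,0,-0.003],[0,0,0]], claw=[-1,-1,-1,-1,-1], newtons=110)

```text
time_s: 85.58
tool_pos: [0.5316, -0.3853, 0.0991]
orientation: [0.656, 0.754, -0.0, 0.0]
force: [0.3, -0.3, -6.7]
opening: 0.0107
```

drive_tool(twist=[[0,0,0],[0,0,0],[0,0,0],[0,0,-1.7],[0,0,-1.7]], linear=[[0.006,0.002,0],[0.009,0.002,0],[0.008,0.0015,0],[0,0,0],[0,0,0]], claw=[-1,-1,-1,-1,-1])

```text
time_s: 86.2
tool_pos: [0.5338, -0.3616, 0.0991]
orientation: [0.633, 0.774, -0.0, 0.0]
force: [0.1, -0.4, -7.4]
opening: 0.0107
```

drive_tool(twist=[[0,0,0]], linear=[[0,0,0]], claw=[-1])

```text
time_s: 86.32
tool_pos: [0.5338, -0.3619, 0.0991]
orientation: [0.634, 0.774, -0.0, 0.0]
force: [0.5, -0.4, -6.7]
opening: 0.0113
```

Run:
```python
from h import *
go(.5339,-.3616,.091,101.4)
p,d=snap('side',6);crop(p,280,215,380,290,8,'pics/s32.png')
```

```text
t86.33 pos [ 0.5338 -0.3619  0.0991] yawx 101.36 zax [ 0. -0. -1.] F [ 0.5 -0.4 -6.7] op 0.0113 j [-0.6   0.49 -0.15  0.94 -0.   -0.79]
lin [0.0003 0.0002 0.0081]
twist [ 0.01  0.02 -0.04] lin at target yaw [0.0003 0.0002 0.0081]
```

View pics/s32.png

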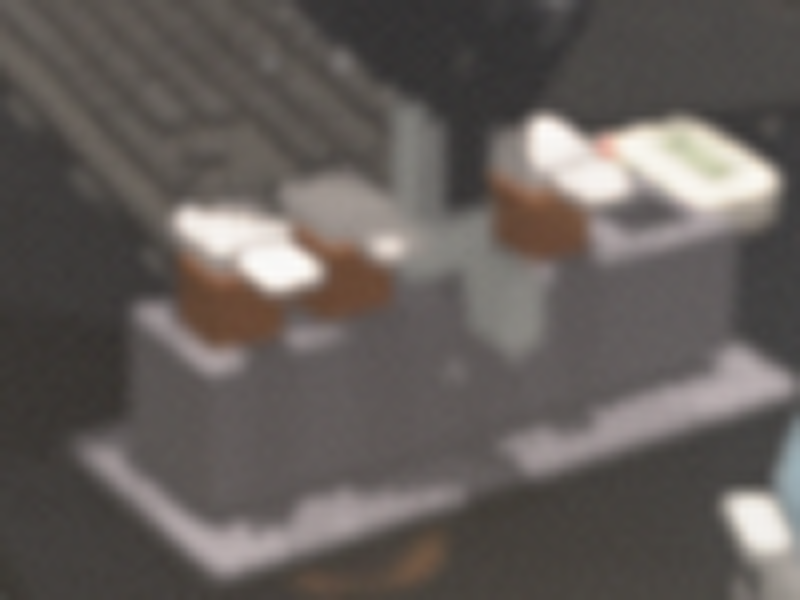

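Level and about centred. Lower 8 mm and release.

drive_tool(twist=[[0,0,0],[0,0,0],[0,0,0],[0,0,0],[0,0,0]], linear=[[0,0,0.003],[0,0,0.003],[0,0,0.0015],[0,0,0.001],[0,0,0]], claw=[-1,-1,-1,-1,-1])

```text
time_s: 87.25
tool_pos: [0.5335, -0.3615, 0.0912]
orientation: [0.634, 0.774, 0.0, -0.0]
force: [-4.2, 2.6, 3.5]
opening: 0.011
```

drive_tool(twist=[[0,0,0],[0,0,0],[0,0,0],[0,0,0],[0,0,0]], linear=[[0,0,0],[0,0,0],[0,0,0],[0,0,0],[0,0,0]], claw=[-0.8,-0.7,-0.4,0.2,1], newtons=20)

```text
time_s: 87.88
tool_pos: [0.5341, -0.362, 0.0907]
orientation: [0.634, 0.774, 0.0, 0.0]
force: [0.2, 0.0, -0.3]
opening: 0.0612
```

drive_tool(twist=[[0,0,0],[0,0,0],[0,0,0],[0,0,0],[0,0,0]], linear=[[0,0,-0.03],[0,0,-0.06],[0.06,0,-0.03],[0.06,0,0],[0.06,0,0]], claw=[1,1,1,1,1])

```text
time_s: 88.5
tool_pos: [0.4992, -0.1879, 0.2092]
orientation: [0.634, 0.773, 0.0, 0.001]
force: [0.9, -0.4, -0.4]
opening: 0.0847
```

drive_tool(twist=[[0,0,0],[0,0,0]], linear=[[0.06,0,0],[0.06,0,0]], claw=[1,1])

```text
time_s: 88.75
tool_pos: [0.4752, -0.0699, 0.2087]
orientation: [0.634, 0.773, 0.0, 0.0]
force: [1.4, 0.5, -0.2]
opening: 0.0854
```

Run:
```python
from h import *
np.set_printoptions(precision=4,suppress=True)
where()
for n,c in (('top',(345,183,405,257,8)),('side',(280,215,380,290,8))):
    p,d=snap(n,8);np.savez(n+'33.npz',p=p,d=d);crop(p,*c,f'pics/{n[0]}33.png')
    P=cloud(n,d)
    if n=='top':
        roi=np.zeros(P.shape[:2],bool);roi[185:258,355:400]=1
        print(rackpose(P,p,roi,.004))
        Z=P[...,2];m=roi&(Z>.08)&(Z<.094);Q=P[m];print(cv2.minAreaRect((Q[:,:2]*1000).astype(np.float32)))
cv2.imwrite('pics/top33f.png',np.load('top33.npz')['p'][:,:,::-1])
```

```text
t88.75 pos [ 0.4752 -0.0699  0.2087] yawx 101.32 zax [ 0.001 -0.    -1.   ] F [ 1.4  0.5 -0.2] op 0.0854 j [-0.15  0.11 -0.4   1.06  0.   -0.34]
(array([ 0.5402, -0.3626,  0.1094]), np.int64(28), ((541.9630737304688, -372.18695068359375), (203.9736328125, 68.44638061523438), 11.239410400390625))
((522.4660034179688, -377.58038330078125), (145.2505340576172, 53.121761322021484), 10.82247543334961)
```

View pics/t33.png

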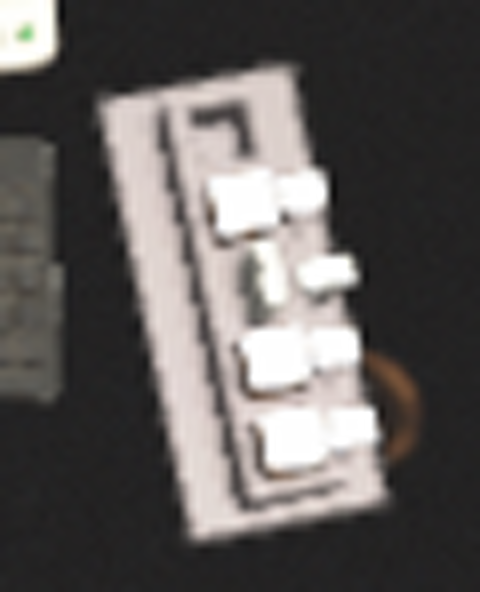

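View pics/s33.png

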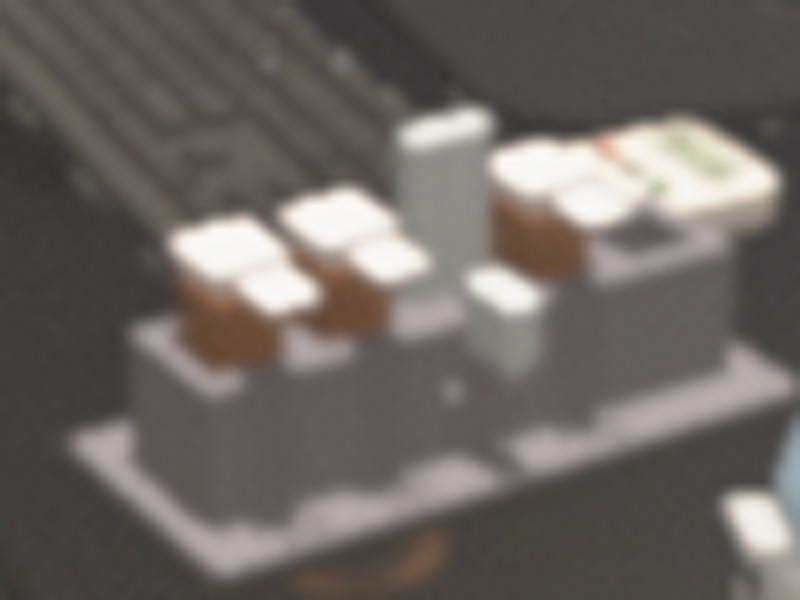

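View pics/top33f.png

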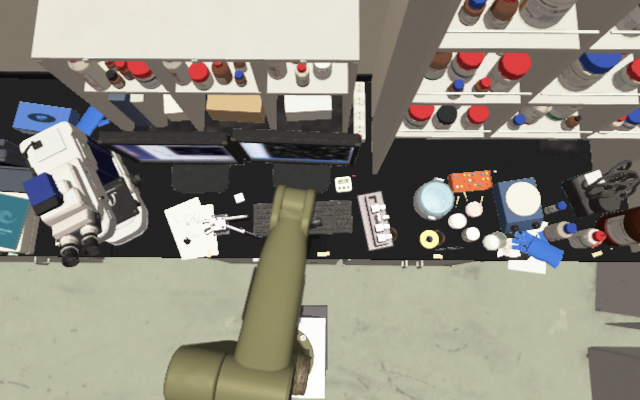

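Run:
```python
import h; from h import *
def stats(n,f,O2,ya):
    z=np.load(f);P=cloud(n,z['d']);p=z['p'];L=rk(P,O2,ya)*1000
    for xi in (-80,-40,40):
        m=(abs(L[...,0]-xi)<12)&(L[...,1]>-12)&(L[...,1]<14)&(P[...,2]>.07)&(P[...,2]<.12)&(p.min(2)>200)
        Y=L[m][:,1];Z=P[m][:,2]*1000;print(f,xi,m.sum(),'med z',np.median(Z).round(1),'slope',np.polyfit(Y,Z,1)[0].round(3),'max',np.percentile(Z,90).round(1))
stats('top','top1.npz',np.array([.5353,-.3651]),10);stats('top','top33.npz',np.array([.5402,-.3626]),11.2)
stats('side','side1.npz',np.array([.5313,-.3701]),10);stats('side','side33.npz',np.array([.5362,-.3676]),11.2)
```

```text
top1.npz -80 43 med z 87.1 slope 0.046 max 89.2
top1.npz -40 42 med z 86.6 slope 0.049 max 88.8
top1.npz 40 41 med z 87.1 slope 0.022 max 89.3
top33.npz -80 39 med z 86.3 slope 0.057 max 88.9
top33.npz -40 40 med z 86.5 slope 0.058 max 88.8
top33.npz 40 41 med z 86.5 slope 0.017 max 89.3
side1.npz -80 52 med z 85.7 slope 0.113 max 86.1
side1.npz -40 49 med z 85.4 slope 0.103 max 86.0
side1.npz 40 46 med z 85.3 slope 0.111 max 85.9
side33.npz -80 51 med z 85.5 slope 0.1 max 85.9
side33.npz -40 51 med z 85.4 slope 0.086 max 85.8
side33.npz 40 39 med z 85.3 slope 0.097 max 85.7
```

Cap heights and slopes match the start picture, so the caps are shut and the vials fully down. The pliers are open and the bystanders have not moved. Handing in.

Run:
```python
from station import manip
print(manip.finish_job())
```

```text
the job is handed in; nothing more can be done
None
```

The job is handed in at about 89 s: every step was done in the order asked, but the carrying did not go cleanly. No verdict came back.

**What was done**
- I carried the rack round in front of the keyboard and stood it with its tongue between the open jaws. Then I squeezed the handles until they stayed locked on their own.
- Three vials were present (1, 2 and 3; well 4 was empty). I flicked their caps open by the heels to about 1.1 rad. With all three open, I pressed each one shut with 12 to 18 N.
- I pulled the release lever, the pliers sprang wide open, and I set the rack back on the mat.

**What went wrong on the way**
- The rack slid about 23 mm in the grip on the way to the pliers, so I set it down beside them and gripped it again.
- After release it tilted in the grip when lifted, because one well is empty. I set it down level on the papers and gripped it again nearer its balance point.
- It still shifted in the grip during that carry.
- After I first set it on the mat and drew back, it was about 25 mm aside and turned about 3°. I think it was knocked, though the earlier shift in the grip may be part of it. I picked it up again and corrected it.

**Last checks**
- **Rack on the mat:** about 2 mm off the mat's middle and within about 0.5° of its line, by the top camera.
- **Caps and vials:** cap heights and slopes matched the first pictures to within about 1 mm, so they read as shut and fully down.
- **Pliers and bystanders:** the pliers are wide open. The timer, small box and tape roll look unmoved; I judged this by eye and did not measure it.
- **Disagreement:** the side camera read positions about 4 to 6 mm away from the top camera. I relied on the top camera because it matched where the arm gripped.

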